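Set up gel cassettes on the light box

TASK

Seat the locating pin fully home in the light box's dark plate: its blind hole is unmarked, so slide the pin's tip over the plate until it drops in. Then lower the orange stand over the pin so that it lies flat on the plate, square to it, draw every gel cassette up out of the white rack and stand it fully home in a slot of the orange stand, and last press the blue lamp button right down and let it go. Leave the beaker, the jar and the tip box where they are, and do not tip a cassette over.

Things in the scene. Friction and masses are not known exactly. Their poses are not given: they have to be found in the camera images.
- viewer: light box, fixed, cream housing 260 (x) x 340 (y) x 49 mm high; origin at the centre of its underside, z up; its near side (-x) is a 60 mm control strip. A dark plate lies in an opening from x = -70 to +118 mm and y = -128 to +128 mm of this frame; plate top at z = 45 mm, cream rim round it at z = 49 mm
- search_mid (a point): point on the plate's top, at x = 24, y = 75, z = 45 mm of the light box's frame. The one unmarked blind hole (11.5 mm across, 22 mm deep, 1 mm chamfer) lies near it, elsewhere at each start: its centre is within 4 mm of this point along the light box's x and within 20 mm along its y
- lamp (a joint): travel of the lamp button, m: 0 released, 0.006 fully down; spring, 5 N when fully down; it does not latch
- lamp_top (a point): centre of the top of the blue lamp button, 28 mm across, on the light box's control strip; pressed straight down
- block: grey parking block 36 x 36 x 50 mm high, fixed; origin at the centre of its underside; the pin stands in a hole 12.5 mm across and 24 mm deep in its top
- pin: locating pin, 60 g, 70 mm long, origin at the bottom of its tip, z up its axis. From the tip up: nose widening from 4 to 10 mm across over 5 mm; steel shaft 10 mm across to z = 20; shoulder 20 mm across from z = 20 to 23, tapering to 12 mm at z = 27; brass grip 12 mm across to z = 70 mm. When the pin is home the shoulder rests on the plate or block
- pin_tip (a point): bottom of the pin's tip
- pin_grip (a point): point on the pin's axis 53 mm above its tip, where it may be gripped
- stand: orange stand, loose, 0.35 kg, base 190 (x) x 90 (y) x 8 mm, origin at the centre of its underside. Slots across it at x = -77, -33, +33 mm: 12 mm (x) by 79 mm (y), floor z = 8, walls to z = 33 mm, rounded tops. Handle fin at x = 0, 10 mm thick (x), 44 mm wide, to z = 100 mm. Eye for the pin at x = +75 mm. On the plate its x axis lies along the light box's +y (else the rim is in the way)
- stand_eye (a point): centre of the stand's eye (through hole 26 mm across that goes over the pin), at the level of its underside
- stand_grip (a point): point in the stand's handle fin, 85 mm above its underside, where it may be gripped across its 10 mm thickness (fingers closing along the stand's x)
- rack: white rack, fixed, 140 (x) x 94 (y) mm, base 8 mm; origin at the centre of its underside; three slots like those of the stand (12 x 79 mm, walls up to z = 33 mm) across it at x = -44, 0 and +44 mm, in which the cassettes stand at the start
- cassette0: gel cassette: glass plate with teal plastic edges, 80 g, 8 mm thick (x), 70 mm wide (y), 110 mm high (z); origin at the centre of its lower edge, z up. Gripped by its top edge across the thickness. Absent in some starts (two or three of them are there). Any cassette may go in any slot of the stand
- cassette1: gel cassette: glass plate with teal plastic edges, 80 g, 8 mm thick (x), 70 mm wide (y), 110 mm high (z); origin at the centre of its lower edge, z up. Gripped by its top edge across the thickness. Absent in some starts (two or three of them are there). Any cassette may go in any slot of the stand
- cassette2: gel cassette: glass plate with teal plastic edges, 80 g, 8 mm thick (x), 70 mm wide (y), 110 mm high (z); origin at the centre of its lower edge, z up. Gripped by its top edge across the thickness. Absent in some starts (two or three of them are there). Any cassette may go in any slot of the stand
- beaker: amber beaker 68 mm across, 85 mm high, loose; to be left alone
- jar: white jar with a blue lid, 60 mm across, 75 mm high, loose; to be left alone
- tipbox: blue tip box 70 x 100 x 72 mm, loose; to be left alone
Not all that is in view belongs to the job. What is shaped like the cassette1 but pink is not meant. Leave any pink look-alike of the cassette0 alone.

How it is judged:
By the outcome, as a careful person would: the job done as asked, in the order asked, and still so for the second after the job is handed in, with the robot touching nothing.
Of cassette0, cassette1, cassette2 only 2 to 3 are there at a start; the rules pass over those that are not, and their reading is None.
At some moment in a run one of stand may be knocked a few centimetres aside while the robot is not near it.
It also fails if it takes over 210 s, if anything falls off the work surface, if the arm or the gripper's body presses on something with over 40 N, if the wrist force passes 120 N, or if a joint passes its speed limit or range.

ROBOT

A 6-joint arm with a two-finger parallel gripper is mounted at the origin on the work surface. World frame = base frame: x ahead of the robot, y to its left, z up, the work surface at z = 0. Lengths are in mm, angles in rad, forces in N, time in s.
With the tool pointing down it reaches from about 350 to 775 mm from the base axis. Payload 7.3 kg.
Tool frame: the origin (TCP) lies between the finger pads; the fingertips stand 25 mm ahead of it and the grasp point (between the pads) lies 6 mm ahead of it; z points along the fingers, y is the direction in which the jaws open and shut (so a half turn about z gives the same grasp; the last joint's range is limited). The gripper opens to 92 mm and grips with 3 to 60 N. Pads are 19 mm wide; open, the fingers measure 130 mm over their backs; the gripper's body (75 mm by 190 mm) begins 47 mm behind the grasp point.
Start: joints at [1.031, 0.342, 1.524, -0, 1.275, -0.146], TCP at [201.43, 484.841, 223.641] pointing down, gripper open.
Joint ranges: [-2.53, 2.53], [-0.77, 2.02], [0.04, 2.7], [-1, 4.14], [0.28, 2.66], [-3.11, 3.11]. Speed limits (rad/s): [2.57, 2.57, 3.14, 3.14, 3.14, 3.14].

INTERFACE

Orientations are given as [roll, pitch, yaw] about the fixed x, y, z axes, in that order (R = Rz(yaw) Ry(pitch) Rx(roll)).
In Python, from plant import get_obs, capture, calibration, close_job gives the robot as it stands. The module is installed in compiled form; this text tells all that it offers.
- The arm moves only by the shell command python3 -m jog 'ROWS'. ROWS is JSON, one flat list of numbers, 5 for each row, row after row: the closure, from 0 (fully open) to 1 (shut), then the shift along the tool's x, y, z in mm, then the turn about the tool's z in degrees. In form: [fingers, tx, ty, tz, yaw, fingers, tx, ty, tz, yaw, ...]. A call has 1 to 5 rows; each row shifts and turns the pose as measured when the row begins, along the tool's axes as they then stand; what a row does not reach is not made up. A row lasts 1/10 s, in which the tool goes at most 50 mm and 8.59 degrees, less where a joint would pass 70% of its speed; a pose out of reach is approached as far as the arm can. A call is refused whole if a number of a shift passes 50 or a number of a turn 8.59, either way. A call with a gripper value outside its range is refused whole. The fingers move at their own pace and stop on an object; the grip force is fixed at half the most. Time passes only in rows, so rows that do not move let the fingers close. It gives the time, the measured TCP pose, the force and the opening at its end, in the units of the state.
- get_obs(): the state, without advancing time (a new reading comes with each control period).
- capture(name): name is "scene" or "top" or "wrist"; returns (picture, depth): 400x640x3 uint8, red, green, blue; 400x640 float32, mm along the optical axis (not along the pixel's ray), 0 where there is no reading.
- calibration(name): a dict with "fovy" (degrees; the focal length in pixels is half the picture's height over the tangent of half this angle, whatever the lens; pixels are square), "cx", "cy" (the principal point, pixels), "R" (3x3) and "t" (3): a world point X has camera coordinates R X + t. Camera axes: x right, y down, z forward; pixel columns grow to the right and rows downward; lengths in mm; the calibration is good to about 2 mm. A picture is of the moment at which its call begins: read the wrist's pose just before it. calibration takes no time and is no camera call; for the wrist camera it gives the pose at the moment of the call.
- close_job(): hands the job in, once; it reports no verdict.
The state is a dict: "time": time; "joint_positions": joint angles; "dq": joint speeds; "tau": joint torques, N m; "tool_pos": TCP position; "tcp_rot": TCP orientation; "contact_force": force on the tool from outside, world axes, zero at the start; "moment": the same for the moment, N m; "grip_width": finger opening in mm.
Only numpy, scipy, OpenCV 4.12 (cv2) and the standard library are available. Lean on these libraries where they do the work, as an engineer would, in place of code of your own. Each camera call takes 0.05 s, during which the arm holds its last target.

## Working session

There is one attempt and no reset: what is moved stays moved. The work goes in short steps, Python scripts to look and compute and a shell command to move; the robot and the scene stay as the last step left them, time stands still between calls to the robot, and variables do not carry over. Pictures are saved under pics/ and viewed, and the job is handed in when it is done.

```bash
mkdir -p pics; python3 - <<'E'
from plant import *
import cv2
print(get_obs())
for n in ["scene","top","wrist"]:
    c=calibration(n); print(n,c)
    p,d=capture(n); cv2.imwrite(f"pics/{n}0.png",p[:,:,::-1])
E
```

```text
{'time': 0.0, 'joint_positions': array([ 1.03099631e+00,  3.42692705e-01,  1.52502633e+00, -2.05200471e-05,
        1.27540545e+00, -1.46009710e-01]), 'dq': array([-0.00064546,  0.00208195,  0.0002372 , -0.00069065,  0.00095623,
        0.00060157]), 'tau': array([ 6.90835941e-05, -4.31248283e+01, -2.44219923e+01,  7.16757146e-02,
        5.59485052e-02, -1.42291224e-04]), 'tool_pos': array([201.20993257, 484.45740309, 222.95730093]), 'tcp_rot': array([-3.14007427e+00, -2.03455222e-04,  2.74780818e+00]), 'contact_force': array([-1.02524972,  0.19320793,  0.25772655]), 'moment': array([0.00336158, 0.06716944, 0.04815767]), 'grip_width': 91.59608467473896}
scene {'fovy': 56.80530365664343, 'cx': 325.92354359935626, 'cy': 200.98972751023194, 'R': array([[ 0.4092309 ,  0.91238455, -0.00919261],
       [ 0.64439102, -0.29613146, -0.70502934],
       [-0.6459801 ,  0.28259616, -0.70911856]]), 't': array([-194.48013729, -282.69810563, 1322.40061411])}
top {'fovy': 47.5355808753085, 'cx': 322.643425301405, 'cy': 204.57180738095315, 'R': array([[ 0.00718933, -0.99986487,  0.01478342],
       [-0.99902298, -0.00782637, -0.04349511],
       [ 0.04360493, -0.01445627, -0.99894426]]), 't': array([ -60.87172847,  503.86994249, 1165.64186658])}
wrist {'fovy': 60.59472237616786, 'cx': 321.59185511167345, 'cy': 193.21719150381006, 'R': array([[ 0.38347525,  0.92355048, -0.00111274],
       [ 0.89438351, -0.37106364,  0.24977972],
       [ 0.23027129, -0.09677956, -0.96830205]]), 't': array([-524.27470214,  -30.64116117,  388.58070883])}
```

View pics/scene0.png

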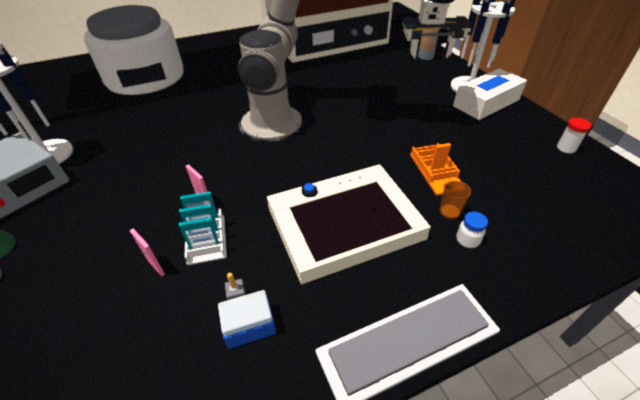

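View pics/top0.png

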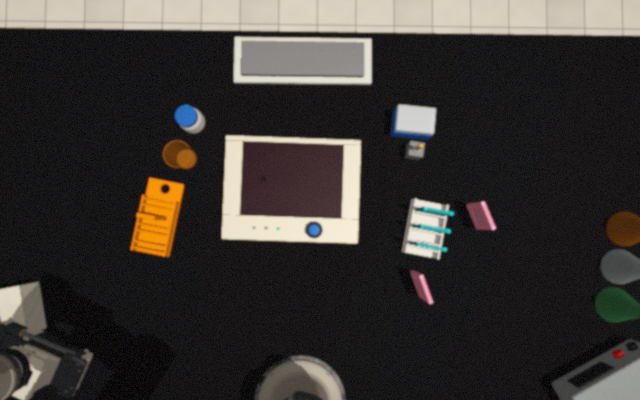

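View pics/wrist0.png

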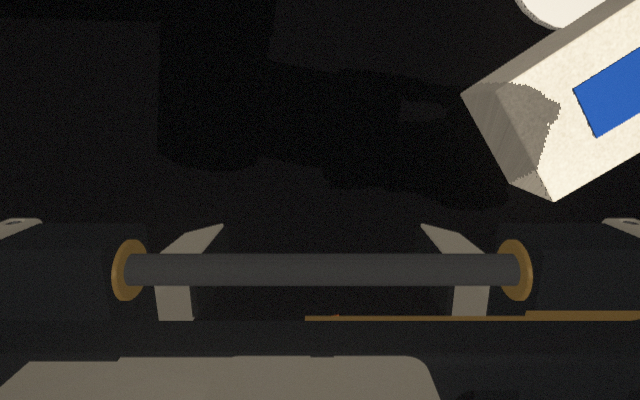

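The scene view shows three teal cassettes in the white rack around (200,215) and pink look-alikes at (195,180) and (147,252). The pin and block are at (233,285). The top view shows the same, plus the orange stand at (157,217) and a faint dark spot on the plate at (263,179).

```bash
cat > h.py <<'E'
import numpy as np, cv2, time
from plant import *
def cam(n):
    c=calibration(n); f=200/np.tan(np.radians(c["fovy"])/2); return c,f
def ray(n,u,v,C=None):
    c,f=C or cam(n); R=np.array(c["R"]);t=np.array(c["t"])
    d=R.T@np.array([(u-c["cx"])/f,(v-c["cy"])/f,1]); return -R.T@t,d
def plane(n,u,v,z,C=None):
    o,d=ray(n,u,v,C); return o+d*(z-o[2])/d[2]
def cloud(n,dep,C=None):
    c,f=C or cam(n); R=np.array(c["R"]);t=np.array(c["t"])
    v,u=np.mgrid[:400,:640]; P=np.stack([(u-c["cx"])/f*dep,(v-c["cy"])/f*dep,dep],-1)
    return (P-t)@R
def proj(n,X,C=None):
    c,f=C or cam(n); p=np.array(c["R"])@np.array(X,float)+c["t"]; return p[0]/p[2]*f+c["cx"],p[1]/p[2]*f+c["cy"]
def snap(n,name,crop=None,k=1):
    C=cam(n); p,d=capture(n); q=p[:,:,::-1]
    if crop: x0,y0,x1,y1=crop; q=q[y0:y1,x0:x1]
    q=cv2.resize(q,None,fx=k,fy=k,interpolation=cv2.INTER_NEAREST if k>1 else cv2.INTER_AREA); cv2.imwrite(f"pics/{name}.png",q)
    np.savez(f"pics/{name}.npz",p=p,d=d); return C,p,d
def togo(T,yaw=None):
    o=get_obs(); a=o["tcp_rot"][2]; e=np.array(T)-o["tool_pos"]
    tx=np.array([np.cos(a),np.sin(a)]); ty=np.array([np.sin(a),-np.cos(a)])
    print("t%.1f pos %s rpy %s w %.1f F %s"%(o["time"],o["tool_pos"].round(1),np.degrees(o["tcp_rot"]).round(2),o["grip_width"],o["contact_force"].round(1)))
    print("  go tx %.1f ty %.1f tz %.1f"%(e[:2]@tx,e[:2]@ty,-e[2]), "" if yaw is None else "yaw(tool) %.1f"%(-((yaw-np.degrees(a)+180)%360-180)))
E
python3 - <<'E'
from h import *
C,p,d=snap("top","top1",(120,80,520,320),2)
P=cloud("top",d,C)
hsv=cv2.cvtColor(p,cv2.COLOR_RGB2HSV)
def rep(name,m):
    n,l,s,c=cv2.connectedComponentsWithStats(m.astype(np.uint8))
    for i in range(1,n):
        if s[i,4]>15:
            q=P[l==i]; print(name,s[i],c[i].round(1),"med",np.median(q,0).round(1),"min",np.percentile(q,2,0).round(1),"max",np.percentile(q,98,0).round(1))
H,S,V=[hsv[...,i].astype(int) for i in range(3)]
rep("teal",(H>80)&(H<98)&(S>120)&(V>60))
rep("orange",(H>5)&(H<22)&(S>150)&(V>90))
rep("blue",(H>102)&(H<118)&(S>150)&(V>60))
rep("cream",(H>15)&(H<35)&(S>10)&(S<80)&(V>180))
rep("white",(S<25)&(V>150))
E
```

```text
teal [417 208  38   9 137] [439.1 211.4] med [ 486.7 -336.1  115.7] min [ 477.7 -402.7   -3.1] max [ 493.5 -293.8  122.1]
teal [418 225  34  10 109] [438.  229.2] med [ 444.1 -332.3  117.4] min [ 432.7 -393.6   -2. ] max [ 450.9 -286.7  120.9]
teal [416 244  32   9  78] [436.3 247.5] med [ 399.4 -333.4  117.2] min [ 383.2 -383.9   -3.3] max [ 408.5 -279.6  121.1]
orange [162 140  35  29 721] [178.5 155. ] med [625.9 313.5  44.1] min [592.3 269.   -1.3] max [653.8 334.7  86.8]
orange [ 130  177   55   81 3071] [157.1 217.6] med [466.4 367.    8.5] min [376.2 312.2  -2.6] max [563.1 424.7  97.7]
orange [620 237  20   8  67] [631.  241.4] med [ 414.  -839.7   41.4] min [ 407.7 -852.4   15.2] max [ 424.9 -832.3   70.6]
blue [174 104  23  22 400] [184.7 114.8] med [720.8 286.   73.9] min [695.6 260.4  -2.1] max [765.3 333.2  78.6]
blue [391 108  41  32 228] [405.4 131.8] med [ 685.5 -261.8   27.3] min [ 679.3 -330.5   -1.3] max [ 747.5 -233.4   48.6]
blue [308 224  12  12 103] [313.4 229.3] med [441.5 -33.1  70.2] min [429.2 -45.3  60. ] max [453.8 -20.7  75.5]
cream [    0     0   640   
[... 1726 characters left out ...]
5] min [ 631.5 -304.9   45.4] max [ 642.6 -276.8   55. ]
white [413 199  30  10 168] [426.3 204.1] med [ 508.  -324.3    8.5] min [ 4.979e+02 -3.663e+02  3.000e-01] max [ 518.8 -290.3   64.3]
white [411 209  36  19 403] [426.6 218.6] med [ 469.2 -325.8   10.1] min [ 451.1 -369.1    3.8] max [ 488.8 -284.    38.5]
white [407 226  37  21 447] [423.7 236. ] med [ 424.9 -318.6    9.7] min [ 402.8 -361.2    3.7] max [ 445.5 -276.3   36.4]
white [405 243  36  16 276] [420.8 250.6] med [ 387.5 -310.8    9.5] min [ 3.726e+02 -3.534e+02 -1.000e-01] max [ 404.2 -269.2   36.3]
white [ 575  362   65   38 1328] [616.7 386.5] med [  69.5 -763.6  100.7] min [  43.9 -810.7   96.4] max [ 123.3 -669.6  104.8]
```

View pics/top1.png

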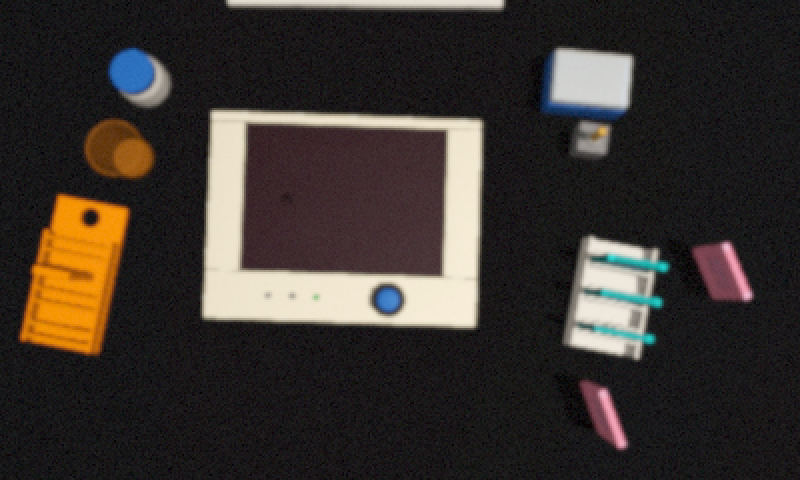

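```bash
cat > meas.py <<'E'
from h import *
def rect(n,m,z,C,lo=300):
    m=m.astype(np.uint8); k,l,s,c=cv2.connectedComponentsWithStats(m); i=1+np.argmax(s[1:,4])
    cs,_=cv2.findContours((l==i).astype(np.uint8),cv2.RETR_EXTERNAL,cv2.CHAIN_APPROX_NONE)
    q=np.array([plane(n,u,v,z,C)[:2] for u,v in max(cs,key=len)[:,0]],np.float32)
    return cv2.minAreaRect(q)
def top():
    C=cam("top"); p,d=capture("top"); hsv=cv2.cvtColor(p,cv2.COLOR_RGB2HSV)
    H,S,V=[hsv[...,i].astype(int) for i in range(3)]
    return C,p,d,cloud("top",d,C),H,S,V
E
python3 - <<'E'
from meas import *
C,p,d,P,H,S,V=top()
z=P[...,2]
m=np.zeros((400,640),bool); m[125:255,210:370]=True
mm=m&(V>130)&(S<110); 
print("box",rect("top",mm,49,C))
# dark plate rect
mp=np.zeros((400,640),bool); mp[138:222,236:350]=True
mp&=(V<110)
print("plate",rect("top",mp,45,C))
m=np.zeros((400,640),bool); m[175:262,125:190]=True
mm=m&(H>5)&(H<22)&(S>150)&(V>90)&(z<14)&(z>-5)
print("standbase",rect("top",mm,8,C))
f=m&(z>85)&(H>5)&(H<22)&(S>150); print("fin",f.sum(),P[f].mean(0),)
# eye dark
e=m&(V<60); e[:180]=0; e[196:]=0; e[:,:158]=0; e[:,174:]=0
print("eye px",np.argwhere(e).mean(0)); v,u=np.argwhere(e).mean(0); print(plane("top",u,v,8,C))
# button
b=(H>102)&(H<118)&(S>150)&(V>60); b[:220]=0;b[240:]=0; 
print("btn z",np.percentile(P[b][:,2],[5,25,50,75,95])); v,u=np.argwhere(b).mean(0); print(plane("top",u,v,57,C))
# pin
r=slice(138,162),slice(402,430)
g=np.zeros((400,640),bool); g[r]=True; g&=(H>8)&(H<28)&(S>90)
print("pin",g.sum(),np.percentile(P[g],[10,50,90],0).round(1)); v,u=np.argwhere(g).mean(0);print(u,v,plane("top",u,v,90,C))
g=np.zeros((400,640),bool); g[r]=True; g&=(V>100)&(S<50)&(z>35)&(z<60); print("blk",g.sum(),np.percentile(P[g],[2,50,98],0).round(1)); print(rect("top",g,50,C))
# hole
q=p[170:190,252:275].sum(2).astype(int); print(q)
E
```

```text
box ((541.7919921875, 22.533935546875), (343.0863952636719, 263.0935363769531), 88.46363067626953)
plate ((566.07470703125, 21.991867065429688), (251.08839416503906, 183.2448272705078), 88.45187377929688)
standbase ((470.3861999511719, 371.8218994140625), (109.67394256591797, 197.52413940429688), 79.2447509765625)
fin 101 [467.78324606 313.01744367 238.90153886]
eye px [187.89285714 165.53571429]
[544.51497857 350.14464626   8.        ]
btn z [61.59284687 68.38001237 70.22584517 72.04282985 74.41681499]
[440.47284875 -33.6303424   57.        ]
pin 36 [[ 641.6 -301.7   47.2]
 [ 644.9 -290.5   95.2]
 [ 652.5 -286.6  101. ]]
418.8333333333333 146.27777777777777 [ 645.07975794 -289.62944213   90.        ]
blk 153 [[ 627.6 -308.6   43.5]
 [ 639.9 -287.5   49.9]
 [ 665.1 -273.8   56.3]]
((645.3864135742188, -291.16656494140625), (36.60417556762695, 37.35866928100586), 80.44273376464844)
[[116 143 142 132 143 128 146 151 148 140 149 133 140 139 146 135 143 140
  135 134 141 141 127]
 [141 134 147 138 142 144 143 143 130 143 137 138 149 136 150 134 143 142
  137 140 139 140 157]
 [126 131 12
[... 1034 characters left out ...]
124 141 148 155 142]
 [139 137 132 137 133 140 140 143 141 132 146 143 143 139 128 145 146 150
  147 146 141 142 150]
 [123 132 138 147 136 135 138 138 144 139 149 140 142 151 146 147 147 149
  150 147 140 135 146]
 [136 153 128 129 130 141 151 150 145 141 152 159 149 149 142 136 153 141
  146 149 147 145 152]
 [142 140 145 143 144 134 148 145 148 142 145 152 149 141 135 162 160 144
  137 157 155 153 142]
 [134 139 153 135 152 142 141 139 143 151 140 145 150 139 154 147 149 155
  143 159 157 150 156]
 [148 134 133 143 140 143 139 155 153 150 153 136 153 145 153 158 149 147
  145 148 150 148 151]
 [141 148 150 148 157 142 145 143 153 136 138 146 138 156 159 137 151 144
  139 158 147 151 153]]
```

```bash
python3 - <<'E'
from h import *
print("hole?",plane("top",262.7,179.0,45)); 
for n in range(4): print(get_obs()["tool_pos"].round(2))
togo([630,-290,215],180)
E
```

```text
hole? [566.13839845  94.87338643  45.        ]
[201.35 484.68 223.31]
[201.35 484.68 223.31]
[201.35 484.68 223.31]
[201.35 484.68 223.31]
t0.2 pos [201.3 484.7 223.3] rpy [-179.96   -0.    157.44] w 91.7 F [-0.4 -0.7 -0.1]
  go tx -693.1 ty -550.9 tz 8.3 yaw(tool) -22.6
```

```bash
python3 -m jog '[0,-39,-31,0,0, 0,-39,-31,0,0, 0,-39,-31,0,0, 0,-39,-31,0,0, 0,-39,-31,0,0]'; python3 -m jog '[0,-39,-31,0,0, 0,-39,-31,0,0, 0,-39,-31,0,0, 0,-39,-31,0,0, 0,-39,-31,0,0]'; python3 -c "
from h import *
togo([630,-290,215],180)"
```

```text
time: 0.75
tool_pos: [321.7, 267.3, 222.1]
tcp_rot: [3.141, -0.001, 2.759]
contact_force: [1.9, -0.2, 0.0]
grip_width: 92.1
time: 1.25
tool_pos: [443.7, 48.6, 222.8]
tcp_rot: [3.139, 0.002, 2.76]
contact_force: [2.1, 0.9, -0.3]
grip_width: 91.8
t1.2 pos [443.7  48.6 222.8] rpy [1.7984e+02 1.1000e-01 1.5812e+02] w 91.8 F [ 2.1  0.9 -0.3]
  go tx -299.1 ty -244.8 tz 7.8 yaw(tool) -21.9
```

```bash
python3 -m jog '[0,-39,-32,0,0, 0,-39,-32,0,0, 0,-39,-32,0,0, 0,-39,-32,0,0, 0,-39,-32,0,0]'; python3 -m jog '[0,-39,-32,1,0, 0,-39,-30,2,0, 0,0,0,2,-8,0,0,0,0,-8,0,0,0,0,-6]'; python3 -c "
from h import *
togo([630,-290,215],180)"
```

```text
time: 1.75
tool_pos: [561.8, -171.7, 222.8]
tcp_rot: [3.138, 0.003, 2.758]
contact_force: [0.9, -0.2, -0.2]
grip_width: 91.3
time: 2.25
tool_pos: [611.2, -266.9, 212.2]
tcp_rot: [3.138, 0.0, -3.137]
contact_force: [-1.2, 0.1, 0.2]
grip_width: 91.7
t2.2 pos [ 611.2 -266.9  212.2] rpy [ 1.7978e+02  1.0000e-02 -1.7973e+02] w 91.7 F [-1.2  0.1  0.2]
  go tx -18.7 ty -23.2 tz -2.8 yaw(tool) 0.3
```

```bash
python3 -m jog '[0,0,0,0,0]' >/dev/null; python3 -c "
from h import *
togo([645,-290,215],180)
C,p,d=snap('wrist','w1')
togo([645,-290,215],180)
"
```

```text
t2.4 pos [ 611.  -267.2  211.5] rpy [ 1.7975e+02 -4.0000e-02 -1.7970e+02] w 91.7 F [ 0.6  0.5 -0.1]
  go tx -33.8 ty -23.0 tz -3.5 yaw(tool) 0.3
t2.4 pos [ 611.  -267.1  211.5] rpy [ 1.7975e+02 -4.0000e-02 -1.7985e+02] w 91.8 F [0.2 0.1 0.4]
  go tx -33.9 ty -23.0 tz -3.5 yaw(tool) 0.1
```

View pics/w1.png

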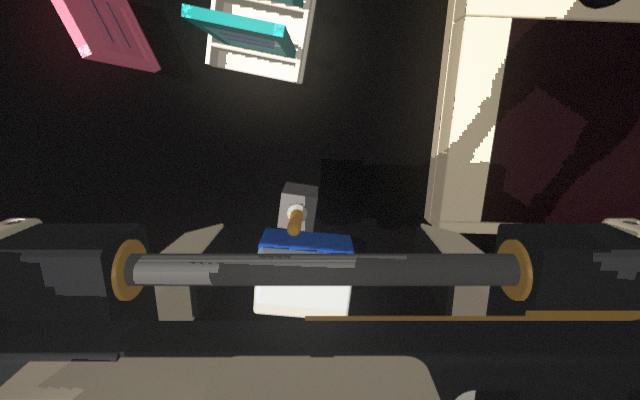

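The wrist view shows the grey block at (298,205) with the brass pin at (295,222). The blue tip box is just behind it.

```bash
python3 - <<'E'
from h import *
f=np.load("pics/w1.npz");p=f["p"]
cv2.imwrite("pics/w1c.png",cv2.resize(p[170:260,240:370,::-1],None,fx=6,fy=6,interpolation=cv2.INTER_NEAREST))
hsv=cv2.cvtColor(p,cv2.COLOR_RGB2HSV);H,S,V=[hsv[...,i].astype(int) for i in range(3)]
m=np.zeros((400,640),bool); m[195:240,280:312]=1; m&=(H>8)&(H<25)&(S>90)
ys,xs=np.nonzero(m); 
for y in range(ys.min(),ys.max()+1,2): print(y,xs[ys==y].min(),xs[ys==y].max())
E
```

```text
210 294 299
212 291 301
214 291 302
216 290 302
218 290 301
220 289 301
222 289 301
224 288 300
226 287 300
228 287 300
230 287 299
232 288 299
234 290 297
```

View pics/w1c.png

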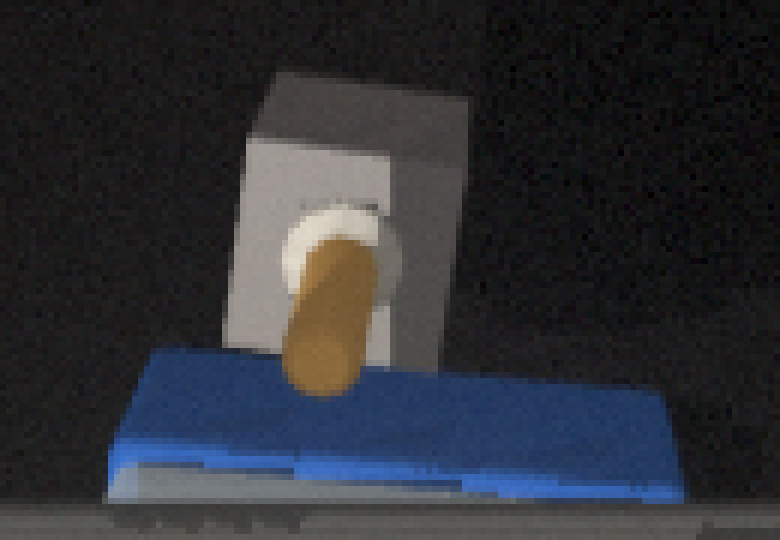

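```bash
python3 - <<'E'
from h import *
print(plane("wrist",293.7,230.3,100),plane("wrist",296.8,212.7,53))
# where is grasp point & fingertips in wrist image
o=get_obs()["tool_pos"]
for dz in (6,25): print(proj("wrist",o-[0,0,dz]))
togo([640,-289,89],180)
E
```

```text
[ 645.92946119 -289.87100425  100.        ] [ 645.37217291 -290.3294032    53.        ]
(np.float64(321.32739173139475), np.float64(238.96863110908487))
(np.float64(321.20017042387), np.float64(226.42093814822795))
t2.4 pos [ 611.  -267.1  211.5] rpy [ 1.7975e+02 -4.0000e-02 -1.7985e+02] w 91.8 F [0.2 0.1 0.4]
  go tx -28.9 ty -22.0 tz 122.5 yaw(tool) 0.1
```

```bash
python3 -m jog '[0,-35,-23,0,0, 0,0,0,0,0]'>/dev/null; python3 -c "
from h import *
togo([645.7,-290,89],180)"
```

```text
t2.6 pos [ 644.1 -288.4  206.7] rpy [179.44  -0.59 179.82] w 91.7 F [-0.5  0.1  0.3]
  go tx -1.6 ty -1.6 tz 117.7 yaw(tool) -0.2
```

```bash
python3 -m jog '[0,-2,-2,40,0, 0,0,0,40,0, 0,0,0,25,0,0,0,0,0,0]'; python3 -c "
from h import *
togo([645.7,-290,89],180)"
```

```text
time: 3.0
tool_pos: [646.0, -288.7, 99.6]
tcp_rot: [3.133, -0.008, 3.129]
contact_force: [-0.6, 0.4, 0.3]
grip_width: 91.5
t3.0 pos [ 646.  -288.7   99.6] rpy [179.52  -0.43 179.26] w 91.5 F [-0.6  0.4  0.3]
  go tx 0.3 ty -1.3 tz 10.6 yaw(tool) -0.7
```

```bash
python3 -m jog '[0,0,-1.5,10,-0.7, 0,0,0,0,0]'; python3 -m jog '[1,0,0,0,0,1,0,0,0,0,1,0,0,0,0,1,0,0,0,0,1,0,0,0,0]';python3 -c "
from h import *
togo([645.7,-290,89],180)"
```

```text
time: 3.2
tool_pos: [646.5, -290.1, 91.4]
tcp_rot: [3.134, -0.005, 3.14]
contact_force: [-0.3, 0.4, 0.0]
grip_width: 91.9
time: 3.7
tool_pos: [648.8, -291.4, 97.6]
tcp_rot: [3.139, 0.003, 3.139]
contact_force: [-0.1, 0.1, -0.4]
grip_width: 56.4
t3.7 pos [ 648.8 -291.4   97.6] rpy [1.7986e+02 1.7000e-01 1.7986e+02] w 56.4 F [-0.1  0.1 -0.4]
  go tx 3.2 ty 1.4 tz 8.6 yaw(tool) -0.1
```

```bash
python3 -m jog '[1,3,1,8,0,1,0,0,0,0]'; python3 -m jog '[1,0,0,0,0,1,0,0,0,0]';python3 -c "
from h import *
togo([645.7,-290,89],180)"
```

```text
time: 3.9
tool_pos: [645.7, -290.3, 89.2]
tcp_rot: [3.139, 0.003, 3.139]
contact_force: [-0.1, 0.2, -0.5]
grip_width: 40.4
time: 4.1
tool_pos: [645.3, -290.2, 88.7]
tcp_rot: [3.139, 0.002, 3.139]
contact_force: [-0.7, -0.6, -0.4]
grip_width: 24.2
t4.1 pos [ 645.3 -290.2   88.7] rpy [1.7985e+02 1.4000e-01 1.7985e+02] w 24.2 F [-0.7 -0.6 -0.4]
  go tx -0.4 ty 0.2 tz -0.3 yaw(tool) -0.1
```

```bash
python3 -m jog '[1,0,0,0,0,1,0,0,0,0,1,0,0,0,0]';python3 -c "
from h import *
togo([645.7,-290,89],180)"
```

```text
time: 4.4
tool_pos: [645.4, -290.3, 88.6]
tcp_rot: [3.139, 0.002, 3.139]
contact_force: [0.6, -0.9, -0.3]
grip_width: 9.7
t4.4 pos [ 645.4 -290.3   88.6] rpy [1.7985e+02 1.4000e-01 1.7985e+02] w 9.7 F [ 0.6 -0.9 -0.3]
  go tx -0.3 ty 0.3 tz -0.4 yaw(tool) -0.1
```

```bash
python3 -m jog '[1,0,0,0,0]';python3 -c "
from h import *
togo([645.7,-290,89],180)
snap('wrist','w2',(220,150,420,320),4)"
```

```text
time: 4.5
tool_pos: [645.4, -290.3, 88.6]
tcp_rot: [3.139, 0.002, 3.139]
contact_force: [0.2, -0.4, -0.4]
grip_width: 9.9
t4.5 pos [ 645.4 -290.3   88.6] rpy [1.7985e+02 1.4000e-01 1.7985e+02] w 9.9 F [ 0.2 -0.4 -0.4]
  go tx -0.3 ty 0.3 tz -0.4 yaw(tool) -0.1
```

View pics/w2.png

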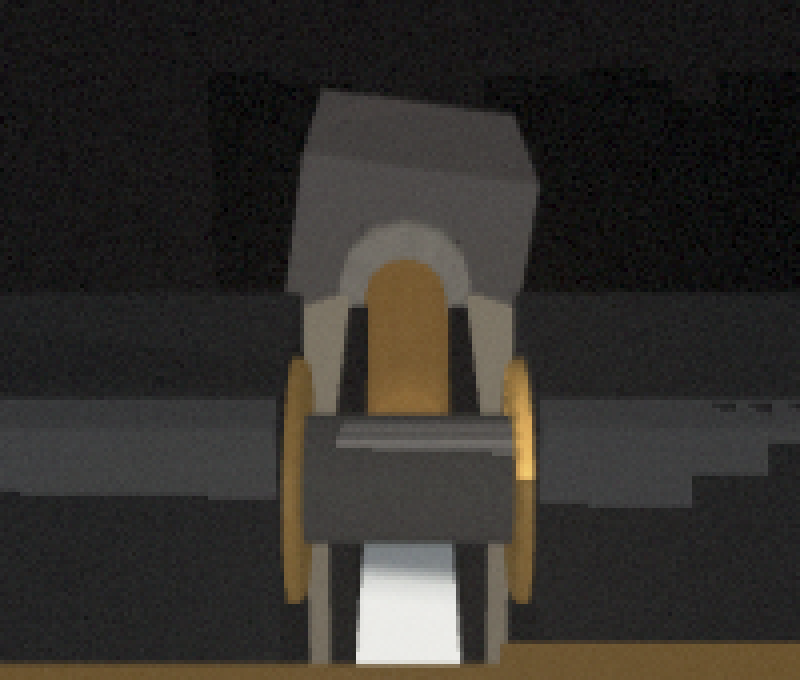

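```bash
python3 -m jog '[1,0,0,-15,0,1,0,0,-25,0,1,0,0,-40,0,1,0,0,-25,0]';python3 -c "
from h import *
togo([600,94,160],180)"
```

```text
time: 4.95
tool_pos: [643.3, -289.5, 194.7]
tcp_rot: [3.134, -0.005, 3.139]
contact_force: [1.1, 0.3, -0.4]
grip_width: 10.0
t5.0 pos [ 643.3 -289.5  194.7] rpy [179.58  -0.31 179.85] w 10.0 F [ 1.1  0.3 -0.4]
  go tx 44.3 ty 383.4 tz 34.7 yaw(tool) -0.1
```

```bash
python3 -m jog '[1,5,40,0,0,1,5,48,0,0,1,5,48,0,0,1,5,48,0,0,1,5,48,0,0]';python3 -c "
from h import *
togo([600,94,160],180)"
```

```text
time: 5.45
tool_pos: [621.5, -59.3, 207.2]
tcp_rot: [-3.14, 0.012, 3.128]
contact_force: [1.2, 0.5, -0.4]
grip_width: 9.9
t5.5 pos [621.5 -59.3 207.2] rpy [-179.9     0.69  179.21] w 9.9 F [ 1.2  0.5 -0.4]
  go tx 23.6 ty 153.0 tz 47.2 yaw(tool) -0.8
```

```bash
python3 -m jog '[1,5,45,10,0,1,5,45,15,0,1,5,40,15,0,1,3,20,6,0,1,0,0,0,0]';python3 -c "
from h import *
togo([600,94,160],178.5)
C,p,d=snap('wrist','w3')
"
```

```text
time: 5.95
tool_pos: [605.3, 103.6, 167.6]
tcp_rot: [-3.141, 0.022, 3.135]
contact_force: [-0.0, 0.1, -1.2]
grip_width: 9.7
t6.0 pos [605.3 103.6 167.6] rpy [-179.97    1.28  179.61] w 9.7 F [-0.   0.1 -1.2]
  go tx 5.2 ty -9.6 tz 7.6 yaw(tool) 1.1
```

View pics/w3.png

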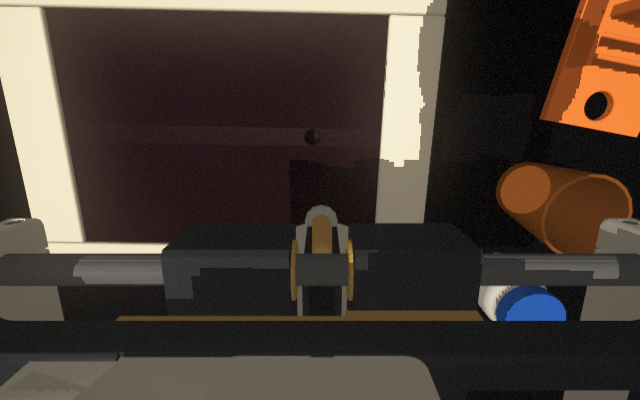

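```bash
python3 - <<'E'
from h import *
f=np.load("pics/w3.npz");p=f["p"]
cv2.imwrite("pics/w3c.png",cv2.resize(np.clip(p[110:165,280:345,::-1].astype(int)*3,0,255).astype(np.uint8),None,fx=10,fy=10,interpolation=cv2.INTER_NEAREST))
togo([600,94,160],178.5)
print(plane("wrist",312.5,136.5,45))
E
```

```text
t6.0 pos [605.8 102.4 168.1] rpy [-179.95    1.33  179.57] w 9.8 F [-0.3 -0.6 -0.5]
  go tx 5.7 ty -8.4 tz 8.1 yaw(tool) 1.1
[566.19238551  95.22442846  45.        ]
```

View pics/w3c.png

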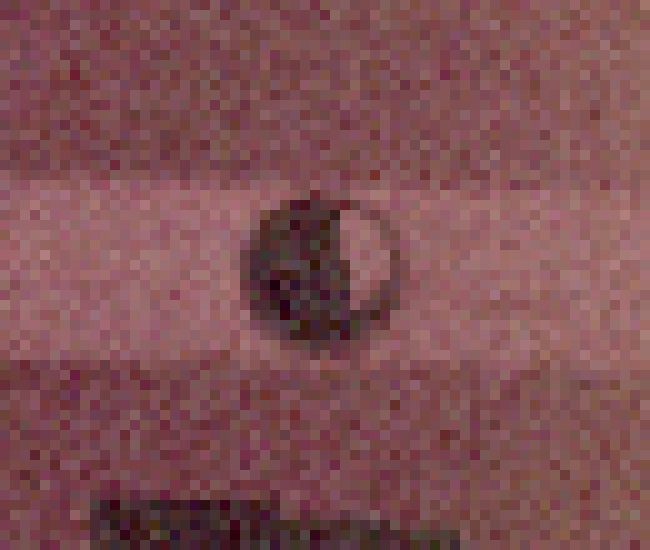

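```bash
cat >> h.py <<'E'
from scipy.spatial.transform import Rotation as Ro
def tip(T,L=58.6,yaw=None):
    o=get_obs(); R=Ro.from_euler("xyz",o["tcp_rot"]).as_matrix(); t=o["tool_pos"]+R@[0,0,L]; e=R.T@(np.array(T)-t)
    print("t%.2f pos %s rpy %s w %.1f F %s tip %s"%(o["time"],o["tool_pos"].round(1),np.degrees(o["tcp_rot"]).round(2),o["grip_width"],o["contact_force"].round(1),t.round(1)))
    print("  tip go tool",e.round(1),"" if yaw is None else "yaw %.1f"%(-((yaw-np.degrees(o["tcp_rot"][2])+180)%360-180)))
E
python3 -m jog '[1,20,-4,20,1,1,19,-4,20,0]'; python3 -c "
from h import *
tip([566,95.1,50],yaw=178.5)"
```

```text
time: 6.2
tool_pos: [571.9, 93.5, 131.2]
tcp_rot: [-3.141, 0.035, 3.116]
contact_force: [-0.6, -1.3, -0.7]
grip_width: 9.8
t6.20 pos [571.9  93.5 131.2] rpy [-179.96    2.01  178.53] w 9.8 F [-0.6 -1.3 -0.7] tip [574.   93.4  72.6]
  tip go tool [ 8.8  1.6 22.3] yaw 0.0
```

```bash
python3 -m jog '[1,4,1,5,0,1,4,0.5,5,0]'; python3 -m jog '[1,0,0,0,0]'; python3 -c "
from h import *
tip([566,95.1,50],yaw=178.5)"
```

```text
time: 6.4
tool_pos: [563.7, 92.6, 121.3]
tcp_rot: [-3.14, 0.035, 3.113]
contact_force: [0.3, -0.2, -0.9]
grip_width: 9.6
time: 6.5
tool_pos: [564.0, 92.0, 121.6]
tcp_rot: [-3.14, 0.035, 3.112]
contact_force: [0.4, -0.3, 0.1]
grip_width: 10.0
t6.50 pos [564.   92.  121.6] rpy [-179.92    1.99  178.31] w 10.0 F [ 0.4 -0.3  0.1] tip [566.   91.8  63. ]
  tip go tool [ 0.5  3.3 13. ] yaw -0.2
```

```bash
python3 -m jog '[1,-45,3,-10,0,1,-45,0,0,0,1,0,0,0,0]'|sed -n 2,3p; python3 -m jog '[1,8,0,0,0,1,8,0,0,0,1,8,0,0,0,1,8,0,0,0,1,8,0,0,0]'|sed -n 2,3p; python3 -m jog '[1,8,0,0,0,1,8,0,0,0,1,8,0,0,0,1,8,0,0,0,1,8,0,0,0]'|sed -n 2,3p; python3 -c "
from h import *
tip([566,95.1,50],yaw=178.5)"
```

```text
tool_pos: [654.3, 91.1, 134.5]
tcp_rot: [-3.14, 0.03, 3.111]
tool_pos: [611.2, 92.0, 135.0]
tcp_rot: [-3.14, 0.032, 3.11]
tool_pos: [566.7, 93.7, 134.7]
tcp_rot: [-3.14, 0.033, 3.111]
t7.80 pos [566.7  93.7 134.7] rpy [-179.89    1.88  178.24] w 9.9 F [-0.5  0.4 -0.2] tip [568.6  93.5  76.2]
  tip go tool [ 3.5  1.5 26.1] yaw -0.3
```

```bash
python3 -m jog '[1,2,1,8,0,1,1.5,0.5,8,0,1,0,0,6,0]'|sed -n 2,4p; python3 -c "
from h import *
tip([566,95.1,45],yaw=178.5)"
```

```text
tool_pos: [563.2, 95.5, 111.8]
tcp_rot: [-3.14, 0.034, 3.111]
contact_force: [-1.4, -0.0, -0.7]
t8.10 pos [563.2  95.5 111.8] rpy [-179.9     1.96  178.25] w 10.1 F [-1.4 -0.  -0.7] tip [565.2  95.3  53.2]
  tip go tool [-0.5 -0.2  8.3] yaw -0.3
```

```bash
python3 -m jog '[1,-0.7,0,5,0,1,0,0,3,0]'|sed -n 2,4p; python3 -m jog '[1,0,0,3,0,1,0,0,3,0]'|sed -n 2,4p; python3 -c "
from h import *
tip([566,95.1,25],yaw=178.5)"
```

```text
tool_pos: [564.2, 95.4, 101.8]
tcp_rot: [-3.14, 0.033, 3.111]
contact_force: [-0.8, -0.4, -1.2]
tool_pos: [564.7, 95.3, 94.9]
tcp_rot: [-3.14, 0.032, 3.111]
contact_force: [0.0, 0.6, 0.7]
t8.50 pos [564.7  95.3  94.9] rpy [-179.9     1.84  178.23] w 9.7 F [0.  0.6 0.7] tip [566.6  95.2  36.3]
  tip go tool [ 0.9 -0.1 11.3] yaw -0.3
```

Tip is 9 mm below the plate level with no force: it is in the hole. Continuing down.

```bash
python3 -m jog '[1,0,0,3,0,1,0,0,3,0]'|sed -n 2,4p; python3 -m jog '[1,0,0,2,0,1,0,0,2,0]'|sed -n 2,4p; python3 -c "
from h import *
tip([566,95.1,25],yaw=178.5)"
```

```text
tool_pos: [565.0, 95.4, 88.4]
tcp_rot: [-3.14, 0.032, 3.111]
contact_force: [-0.3, 0.3, -1.3]
tool_pos: [565.2, 95.4, 84.1]
tcp_rot: [-3.14, 0.032, 3.111]
contact_force: [0.3, 0.1, -0.4]
t8.90 pos [565.2  95.4  84.1] rpy [-179.92    1.85  178.23] w 10.0 F [ 0.3  0.1 -0.4] tip [567.1  95.3  25.5]
  tip go tool [ 1.1 -0.2  0.5] yaw -0.3
```

```bash
python3 -m jog '[1,0,0,1.5,0,1,0,0,1.5,0]'|sed -n 2,4p; python3 -c "
from h import *
tip([566,95.1,25],yaw=178.5)"
```

```text
tool_pos: [567.0, 95.4, 83.3]
tcp_rot: [-3.14, 0.037, 3.111]
contact_force: [-2.9, 0.2, 13.1]
t9.10 pos [567.   95.4  83.3] rpy [-179.92    2.13  178.24] w 9.9 F [-2.9  0.2 13.1] tip [569.2  95.3  24.8]
  tip go tool [ 3.2 -0.3 -0.3] yaw -0.3
```

```bash
python3 -m jog '[0.6,0,0,0,0,0.6,0,0,0,0,0.6,0,0,0,0]'|sed -n 2,5p; python3 -m jog '[0.6,0,0,-25,0,0.6,0,0,-40,0,0.6,0,0,-40,0,0.8,-30,0,-20,0,1,-20,0,0,0]'|sed -n 2,5p; python3 -c "
from h import *
C,p,d=snap('wrist','w4')
tip([566,95.1,97],25,yaw=178.5)"
```

```text
tool_pos: [567.9, 95.3, 84.4]
tcp_rot: [-3.14, 0.04, 3.111]
contact_force: [0.3, -1.1, -0.0]
grip_width: 29.3
tool_pos: [610.8, 94.1, 213.9]
tcp_rot: [-3.139, 0.033, 3.111]
contact_force: [0.8, 0.3, 0.7]
grip_width: 25.0
t9.95 pos [612.6  93.8 212.6] rpy [-179.88    1.92  178.24] w 21.3 F [-0.3 -1.9 -0.8] tip [613.4  93.8 187.6]
  tip go tool [50.4  0.1 88.9] yaw -0.3
```

View pics/w4.png

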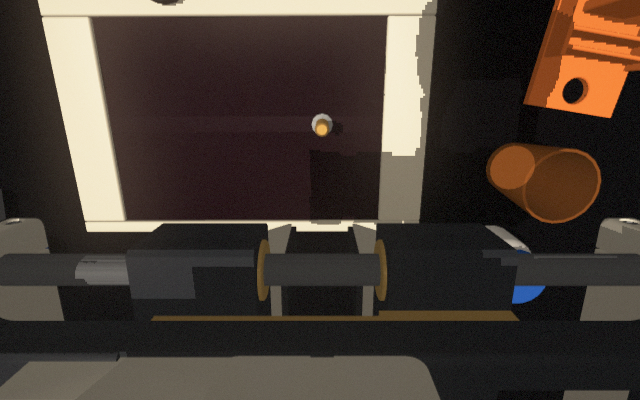

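```bash
python3 - <<'E'
from h import *
f=np.load("pics/w4.npz");g=cv2.GaussianBlur(f["p"],(3,3),0).sum(2).astype(float)
C=cam("wrist")
def edge(arr,lo,hi,sgn):
    d=np.diff(arr[lo:hi])*sgn; i=np.argmax(d); return lo+i+.5 if d[i]>25 else None
def fit(pts):
    q=np.array([plane("wrist",u,v,49,C)[:2] for u,v in pts]); 
    l=cv2.fitLine(q.astype(np.float32),cv2.DIST_HUBER,0,.01,.01).ravel(); a=np.degrees(np.arctan2(l[1],l[0]))
    return q,l,a
N=[(c,e) for c in range(150,300,4) if (e:=edge(g[:,c],205,232,1))]
F=[(c,e) for c in range(120,370,4) if (e:=edge(g[:,c],6,30,-1))]
L=[(e,r) for r in range(40,200,4) if (e:=edge(g[r],80,140,-1))]
Rr=[(e,r) for r in range(40,140,4) if (e:=edge(g[r],370,395,1))]
for n,x in zip("far near L R".split(),(N,F,L,Rr)):
    q,l,a=fit(x); print(n,len(x),"angle %.2f pt %s"%(a,l[2:].round(1)))
E
```

```text
far 38 angle 88.31 pt [659.6 -13. ]
near 63 angle 88.53 pt [474.9  39.6]
L 40 angle -1.52 pt [ 555.6 -103.1]
R 25 angle -1.70 pt [541.5 151.6]
```

```bash
python3 - <<'E'
from h import *
f=np.load("pics/w4.npz")
cv2.imwrite("pics/w4c.png",cv2.resize(f["p"][100:150,290:350,::-1],None,fx=10,fy=10,interpolation=cv2.INTER_NEAREST))
C,p,d=snap("top","top2",(120,80,320,320),4)
togo([440,380,230],78)
E
```

```text
t10.0 pos [610.3  93.9 210.7] rpy [-179.86    1.69  178.25] w 17.3 F [-0.5  0.6  0. ]
  go tx 179.0 ty 280.7 tz -19.3 yaw(tool) 100.2
```

View pics/w4c.png

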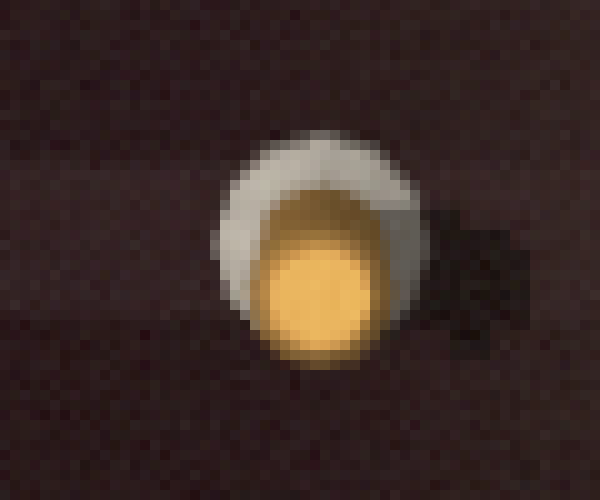

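View pics/top2.png

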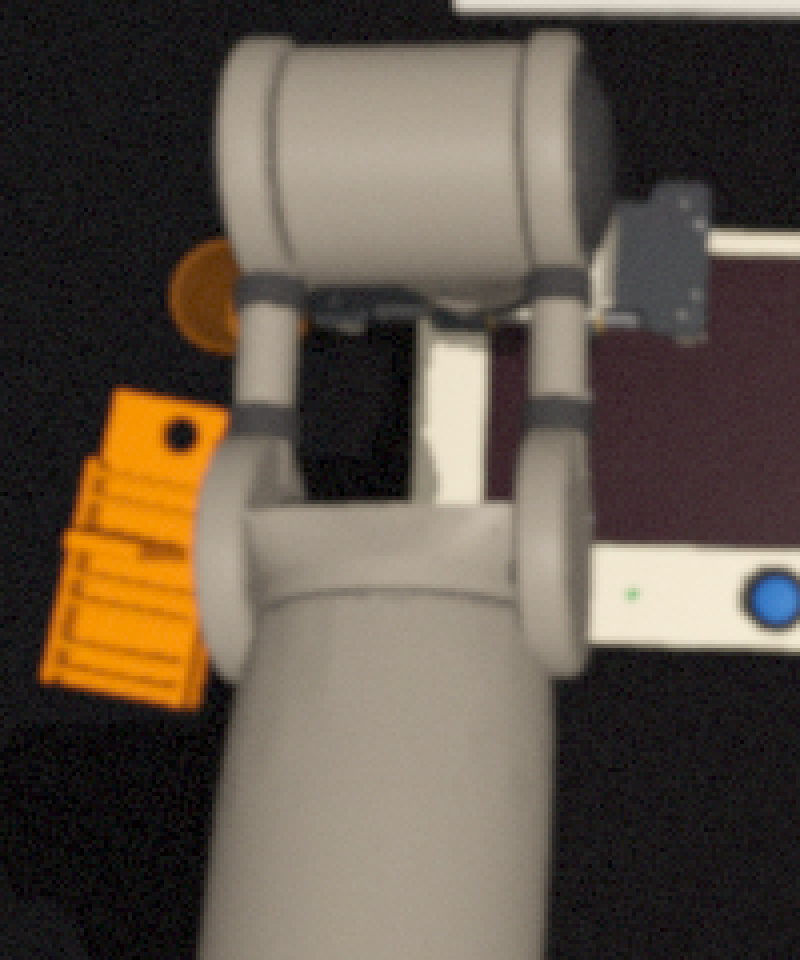

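```bash
python3 -m jog '[0,26,41,-4,0,0,26,41,-4,0,0,26,41,-4,0,0,26,41,-4,0,0,26,41,0,0]'|sed -n 2,3p; python3 -m jog '[0,10,20,0,8,0,0,0,0,8.5,0,0,0,0,8.5,0,0,0,0,8.5,0,0,0,0,8.5]'|sed -n 2,3p;  python3 -m jog '[0,0,0,0,8.5,0,0,0,0,8.5,0,0,0,0,8.5,0,0,0,0,8.5,0,0,0,0,8.5]'|sed -n 2,3p;python3 -m jog '[0,0,0,0,8.5,0,0,0,0,7]'|sed -n 2,3p; python3 -c "
from h import *
togo([470,330,220],78)"
```

```text
tool_pos: [481.5, 301.9, 216.5]
tcp_rot: [-3.135, 0.019, 3.099]
tool_pos: [460.3, 327.3, 210.9]
tcp_rot: [-3.138, 0.013, 2.357]
tool_pos: [453.6, 324.6, 205.4]
tcp_rot: [-3.136, 0.018, 1.607]
tool_pos: [451.0, 323.4, 203.2]
tcp_rot: [-3.137, 0.023, 1.329]
t11.7 pos [451.  323.4 203.2] rpy [-179.76    1.3    76.12] w 91.5 F [ 0.1 -0.9 -0.4]
  go tx 11.0 ty 16.8 tz -16.8 yaw(tool) -1.9
```

```bash
sed -i 's/np.savez(f"pics\/{name}.npz",p=p,d=d)/np.savez(f"pics\/{name}.npz",p=p,d=d,**{k:np.array(v) for k,v in C[0].items()})/' h.py
python3 -m jog '[0,-15,20,-20,-1.5,0,0,0,0,0]'|sed -n 2,3p; python3 -c "
from h import *
snap('wrist','w5')
togo([470,330,220],78)
C,p,d=snap('top','top3',(100,140,240,300),5)"
```

```text
tool_pos: [464.6, 303.3, 221.5]
tcp_rot: [-3.132, 0.026, 1.353]
t11.9 pos [462.7 303.9 219.7] rpy [-179.25    1.59   77.48] w 91.7 F [-1.1 -0.5 -1. ]
  go tx 27.1 ty 1.5 tz -0.3 yaw(tool) -0.5
```

View pics/w5.png

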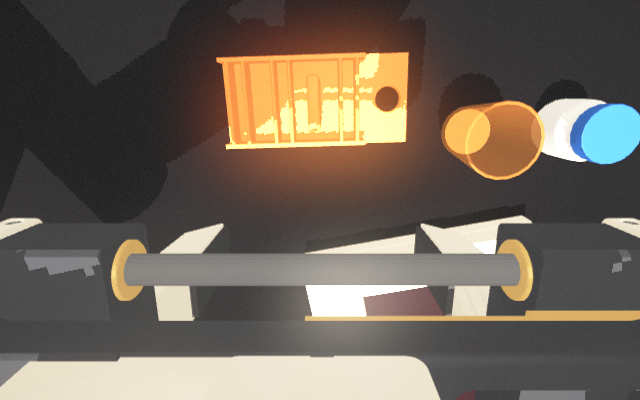

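```bash
python3 - <<'E'
from h import *
f=np.load("pics/w5.npz")
cv2.imwrite("pics/w5c.png",cv2.resize(f["p"][40:160,210:420,::-1],None,fx=3.8,fy=3.8,interpolation=cv2.INTER_NEAREST))
E
```

```text
(no output)
```

View pics/w5c.png

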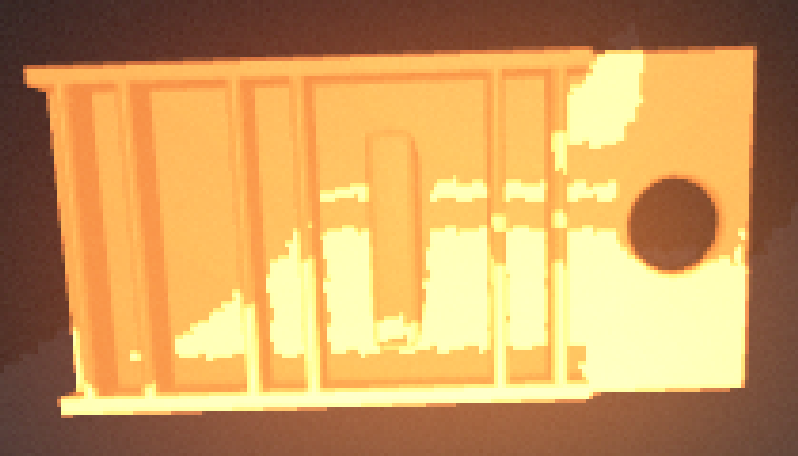

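View pics/top3.png

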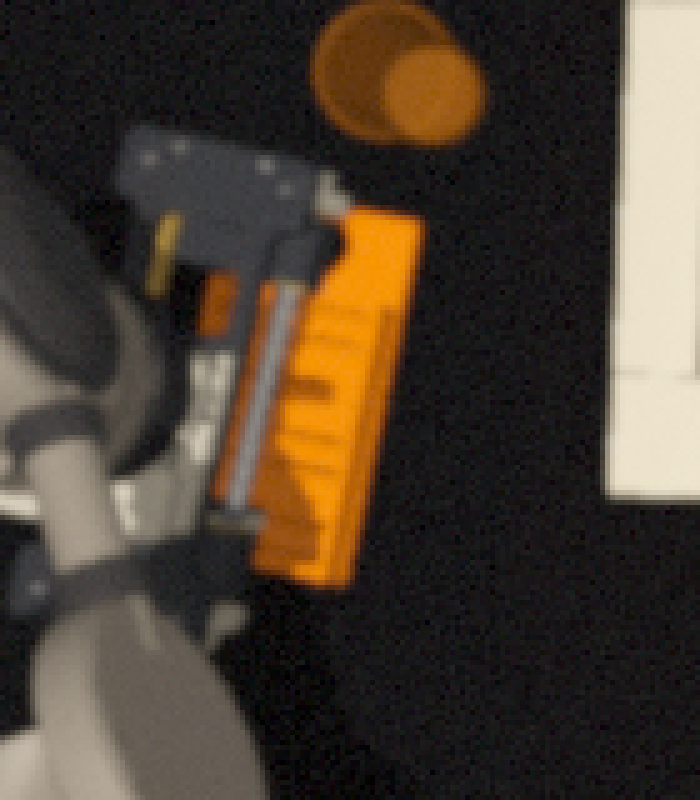

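```bash
python3 - <<'E'
from h import *
f=np.load("pics/w5.npz"); C=({k:f[k] for k in("cx","cy","R","t")},200/np.tan(np.radians(float(f["fovy"]))/2))
g=lambda X,Y,z: plane("wrist",210+X/3.8,40+Y/3.8,z,C)
eye=g(673,223,8);fin=g(389,240,100);print(eye,fin)
a=g(757,47,8);b=g(744,388,8);print(a,b,np.linalg.norm(a-b)); ang=lambda v:np.degrees(np.arctan2(v[1],v[0]))
print("end",ang(a-b)-90,"finedge",ang(g(366,140,100)-g(374,340,100))-90)
a=g(25,68,33);b=g(590,48,33);print("rail",ang(b-a),np.linalg.norm(a-b)); a=g(62,414,33);b=g(590,398,33);print(ang(b-a))
print("eye-fin",ang((eye-fin)[:2]),np.linalg.norm((eye-fin)[:2]))
E
```

```text
[543.65406885 355.05339397   8.        ] [469.93047705 368.78947959 100.        ]
[572.83833834 394.72852449   8.        ] [555.87033432 305.97107199   8.        ] 90.36480805597171
end -10.822804161069243 finedge -10.793783834321246
rail -10.677169009952001 140.99151847407683
-10.693586608959478
eye-fin -10.554257869737196 74.99231984743109
```

```bash
python3 -c "
from h import *
tip([469.9,368.8,190],6,yaw=79.25)"; python3 -m jog '[0,35,-5,0,-1,0,28,-4,0,0,0,0,0,10,0]'|sed -n 2,3p;python3 -c "
from h import *
tip([469.9,368.8,85],6,yaw=79.25)"
```

```text
t12.00 pos [462.2 304.2 219.1] rpy [-179.19    1.62   77.51] w 91.9 F [-0.8 -0.1 -1.2] tip [462.  304.1 213.1]
  tip go tool [65.5 -6.  21.4] yaw -1.7
tool_pos: [463.7, 369.0, 205.1]
tcp_rot: [-3.124, 0.03, 1.37]
t12.30 pos [463.7 369.  205.1] rpy [-178.97    1.71   78.48] w 91.8 F [-0.2  0.2 -0.3] tip [463.5 368.9 199.1]
  tip go tool [  4.6   8.3 113.9] yaw -0.8
```

```bash
python3 -m jog '[0,3,8,25,-0.8,0,0,0,30,0,0,0,0,25,0,0,0,0,15,0]'|sed -n 2,3p;python3 -c "
from h import *
tip([469.9,368.8,85],6,yaw=79.25)"
```

```text
tool_pos: [464.8, 366.9, 102.4]
tcp_rot: [-3.119, 0.034, 1.388]
t12.70 pos [464.8 366.9 102.4] rpy [-178.68    1.95   79.55] w 91.9 F [ 0.1 -0.3  0.3] tip [464.6 366.7  96.4]
  tip go tool [ 3.4  5.1 11.2] yaw 0.3
```

```bash
python3 -m jog '[0.5,2,4,5,0.3,0.7,1.5,1.5,5,0,0.8,0,0,1,0]'|sed -n 2,5p;python3 -c "
from h import *
tip([469.9,368.8,85],6,yaw=79.25)"
```

```text
tool_pos: [467.2, 366.8, 86.5]
tcp_rot: [-3.112, 0.04, 1.383]
contact_force: [-1.0, -0.2, -0.2]
grip_width: 72.8
t13.00 pos [467.2 366.8  86.5] rpy [-178.31    2.32   79.25] w 72.8 F [-1.  -0.2 -0.2] tip [467.  366.6  80.5]
  tip go tool [ 2.5  2.3 -4.7] yaw 0.0
```

```bash
for i in 1; do python3 -m jog '[0.8,2.5,2.3,-4,0]'|sed -n 2,3p; python3 -m jog '[0.8,0,0,0,0]'|sed -n 2,3p; python3 -m jog '[0.8,0,0,0,0]'|sed -n 2,5p; done; python3 -c "
from h import *
tip([469.9,368.8,85],6,yaw=79.25)"
```

```text
tool_pos: [469.8, 368.8, 90.3]
tcp_rot: [-3.111, 0.041, 1.383]
tool_pos: [470.9, 369.5, 91.6]
tcp_rot: [-3.113, 0.039, 1.383]
tool_pos: [471.3, 369.7, 92.4]
tcp_rot: [-3.115, 0.038, 1.383]
contact_force: [0.4, -0.7, -0.0]
grip_width: 48.3
t13.30 pos [471.3 369.7  92.4] rpy [-178.45    2.19   79.25] w 48.3 F [ 0.4 -0.7 -0. ] tip [471.1 369.5  86.4]
  tip go tool [-0.9 -1.   1.5] yaw -0.0
```

```bash
python3 -m jog '[1,-0.8,-0.8,1,0,1,0,0,0,0,1,0,0,0,0]'|sed -n 2,5p;  python3 -c "
from h import *
tip([469.9,368.8,85],6,yaw=79.25)"
```

```text
tool_pos: [470.8, 369.3, 92.7]
tcp_rot: [-3.116, 0.037, 1.383]
contact_force: [0.5, -0.1, 1.4]
grip_width: 24.6
t13.60 pos [470.8 369.3  92.7] rpy [-178.55    2.1    79.25] w 24.6 F [ 0.5 -0.1  1.4] tip [470.6 369.1  86.7]
  tip go tool [-0.4 -0.6  1.7] yaw -0.0
```

```bash
python3 -m jog '[1,0,-0.5,1.5,0,1,0,0,0,0,1,0,0,0,0]'|sed -n 2,5p;  python3 -c "
from h import *
tip([469.9,368.8,85],6,yaw=79.25)"; python3 -m jog '[1,0,0,0,0]'|sed -n 2,5p;
```

```text
tool_pos: [470.3, 369.3, 91.1]
tcp_rot: [-3.117, 0.037, 1.383]
contact_force: [0.2, 0.1, 1.7]
grip_width: 9.4
t13.90 pos [470.3 369.3  91.1] rpy [-178.57    2.09   79.25] w 9.4 F [0.2 0.1 1.7] tip [470.1 369.1  85.1]
  tip go tool [-0.3 -0.1  0.1] yaw -0.0
tool_pos: [470.3, 369.3, 91.1]
tcp_rot: [-3.117, 0.037, 1.383]
contact_force: [-0.4, -0.5, 0.4]
grip_width: 9.6
```

```bash
python3 -m jog '[1,0,0,-15,0,1,0,0,-30,0,1,0,0,-40,0,1,0,0,-40,0,1,0,0,-15,0]'|sed -n 2,5p;  python3 -c "
from h import *
tip([564.5,20.3,215],6,yaw=178.45)"
```

```text
tool_pos: [471.4, 371.8, 227.8]
tcp_rot: [-3.103, 0.048, 1.384]
contact_force: [0.2, 0.5, -4.3]
grip_width: 9.5
t14.50 pos [471.4 371.8 227.8] rpy [-177.79    2.78   79.28] w 9.5 F [ 0.2  0.5 -4.3] tip [471.1 371.6 221.8]
  tip go tool [-327.   157.9   16.6] yaw -99.2
```

```bash
python3 -m jog '[1,0,0,0,-6,1,0,0,0,-8.5,1,0,0,0,-8.5,1,0,0,0,-8.5,1,0,0,0,-8.5]'|sed -n 2,3p; python3 -m jog '[1,0,0,0,-8.5,1,0,0,0,-8.5,1,0,0,0,-8.5,1,0,0,0,-8.5,1,0,0,0,-8.5]'|sed -n 2,3p; python3 -m jog '[1,0,0,0,-8.5,1,0,0,0,-6,1,0,0,0,0]'|sed -n 2,3p;  python3 -c "
from h import *
tip([564.5,20.3,215],6,yaw=178.45)"
```

```text
tool_pos: [470.7, 371.7, 227.6]
tcp_rot: [-3.079, 0.011, 2.094]
tool_pos: [468.3, 370.5, 222.3]
tcp_rot: [-3.081, -0.042, 2.842]
tool_pos: [467.0, 369.8, 219.1]
tcp_rot: [-3.09, -0.061, 3.103]
t15.80 pos [467.  369.8 219.1] rpy [-177.05   -3.51  177.8 ] w 9.4 F [-0.2  1.  -5.3] tip [466.6 369.6 213.1]
  tip go tool [-110.9 -345.2    9.1] yaw -0.7
```

```bash
python3 -m jog '[1,-10,-40,-2,0,1,-10,-48,-2,0,1,-10,-48,-2,0,1,-10,-48,-2,0,1,-10,-48,0,0]'|sed -n 2,3p; python3 -m jog '[1,-20,-40,-2,0,1,-20,-40,-2,0,1,-20,-25,-2,0,1,-20,0,-2,0,1,0,0,0,0]'|sed -n 2,3p; python3 -c "
from h import *
tip([564.5,20.3,215],6,yaw=178.45)"
```

```text
tool_pos: [506.1, 136.2, 231.9]
tcp_rot: [-3.09, -0.067, 3.098]
tool_pos: [582.9, 15.4, 238.6]
tcp_rot: [-3.087, -0.07, 3.072]
t16.80 pos [582.9  15.4 238.6] rpy [-176.86   -3.98  176.01] w 9.3 F [-0.4  1.3 -4.9] tip [582.4  15.1 232.6]
  tip go tool [17.   5.  18.6] yaw -2.4
```

```bash
python3 -m jog '[1,48,0,0,0,1,48,0,0,0,1,48,0,0,0]'|sed -n 2,3p; python3 -m jog '[1,0,0,0,0]'|sed -n 2,3p; python3 -m jog '[1,-10,0,0,0,1,-10,0,0,0,1,-10,0,0,0,1,-10,0,0,0,1,-10,0,0,0]'|sed -n 2,3p; 
```

```text
tool_pos: [438.3, 25.3, 242.6]
tcp_rot: [-3.087, -0.077, 3.062]
tool_pos: [430.5, 26.6, 241.7]
tcp_rot: [-3.087, -0.085, 3.061]
tool_pos: [483.0, 23.5, 237.3]
tcp_rot: [-3.087, -0.084, 3.058]
```

```bash
python3 -m jog '[1,-48,0,0,0,1,-48,0,0,0,1,-48,0,0,0,1,-20,0,0,0]'|sed -n 2,3p; python3 -m jog '[1,0,0,0,0]'|sed -n 2,3p; python3 -m jog '[1,10,0,0,0,1,10,0,0,0,1,10,0,0,0,1,10,0,0,0,1,10,0,0,0]'|sed -n 2,3p; 
```

```text
tool_pos: [652.2, 9.2, 219.3]
tcp_rot: [-3.087, -0.087, 3.057]
tool_pos: [655.1, 8.6, 216.3]
tcp_rot: [-3.087, -0.089, 3.056]
tool_pos: [600.1, 13.2, 217.4]
tcp_rot: [-3.087, -0.097, 3.055]
```

```bash
python3 -m jog '[1,0,0,0,0,1,0,0,0,0,1,0,0,0,0]'|sed -n 2,3p; python3 -m jog '[1,0,0,-8,0]'|sed -n 2,3p;python3 -m jog '[1,0,0,-8,0]'|sed -n 2,3p;python3 -m jog '[1,0,0,8,0]'|sed -n 2,3p;python3 -m jog '[1,0,0,8,0]'|sed -n 2,3p; python3 -m jog '[1,0,0,0,-4]'|sed -n 2,3p;python3 -m jog '[1,0,0,0,4]'|sed -n 2,3p
```

```text
tool_pos: [597.2, 13.8, 219.0]
tcp_rot: [-3.087, -0.097, 3.056]
tool_pos: [597.6, 14.2, 226.3]
tcp_rot: [-3.087, -0.099, 3.055]
tool_pos: [598.7, 14.5, 234.8]
tcp_rot: [-3.087, -0.099, 3.055]
tool_pos: [599.5, 14.1, 229.2]
tcp_rot: [-3.087, -0.093, 3.056]
tool_pos: [598.8, 13.7, 220.7]
tcp_rot: [-3.087, -0.093, 3.056]
tool_pos: [598.2, 13.7, 218.9]
tcp_rot: [-3.094, -0.099, 3.126]
tool_pos: [597.8, 13.6, 217.7]
tcp_rot: [-3.087, -0.097, 3.057]
```

```bash
cat > q.py <<'E'
from h import *
o=get_obs();q=o["joint_positions"];print("t%.2f"%o["time"],o["tool_pos"].round(1),"q",q.round(4),"sum %.4f"%(q[1]+q[2]+q[4]-np.pi),"tau",o["tau"].round(1))
E
python3 q.py; python3 -m jog '[1,0,0,25,0,1,0,0,25,0,1,0,0,25,0]'>/dev/null; python3 q.py;  python3 -m jog '[1,0,0,0,0]'>/dev/null; python3 q.py; python3 -m jog '[1,0,0,-5,0,1,0,0,-5,0,1,0,0,-5,0,1,0,0,-5,0,1,0,0,-5,0]'>/dev/null; python3 q.py; python3 -m jog '[1,0,0,-5,0,1,0,0,-5,0,1,0,0,-5,0,1,0,0,-5,0,1,0,0,-5,0]'>/dev/null; python3 q.py;python3 -m jog '[1,0,0,0,0]'>/dev/null; python3 q.py;
```

```text
t19.60 [597.8  13.6 217.7] q [-0.0762  0.5458  1.2187 -0.0543  1.4748 -1.5575] sum 0.0977 tau [  0.  -56.1 -26.1  -0.4   0.8  -2.2]
t19.90 [596.7   8.8 149.4] q [-0.0834  0.5832  1.3446 -0.0583  1.2901 -1.5519] sum 0.0763 tau [ -4.6 -13.8  -2.1  -2.3  -0.4   0.1]
t20.00 [597.3   8.6 149.9] q [-0.0837  0.5821  1.345  -0.058   1.2877 -1.5519] sum 0.0732 tau [  0.3 -55.4 -24.4  -0.5  -0.3   0. ]
t20.50 [598.8  10.  174.9] q [-0.0815  0.5644  1.3044 -0.0563  1.3482 -1.5531] sum 0.0753 tau [  0.  -56.2 -25.1  -0.3   0.5   0. ]
t21.00 [600.   11.3 200.4] q [-0.079   0.5497  1.2584 -0.056   1.4126 -1.5545] sum 0.0791 tau [ -0.  -56.  -25.7  -0.4   0.5   0. ]
t21.10 [600.5  11.4 201.3] q [-0.0789  0.549   1.257  -0.056   1.4132 -1.5545] sum 0.0775 tau [  0.  -55.8 -25.8  -0.4   0.7  -0. ]
```

```bash
python3 -c "
from h import *
tip([564.5,20.3,215],6,yaw=178.45)
snap('wrist','w6'); snap('top','top4',(200,100,400,260),4);snap('scene','sc4',(240,100,500,300),3)
tip([564.5,20.3,215],6,yaw=178.45)"
```

```text
t21.10 pos [600.5  11.4 201.3] rpy [-176.8    -4.4   175.05] w 10.0 F [ 0.1  0.4 -4.3] tip [600.   11.1 195.3]
  tip go tool [ 37.5   5.2 -17.1] yaw -3.4
t21.25 pos [599.9  11.4 200.2] rpy [-176.8    -4.51  175.05] w 9.4 F [-0.2 -0.3 -4.4] tip [599.4  11.1 194.2]
  tip go tool [ 37.1   5.2 -18.2] yaw -3.4
```

View pics/w6.png

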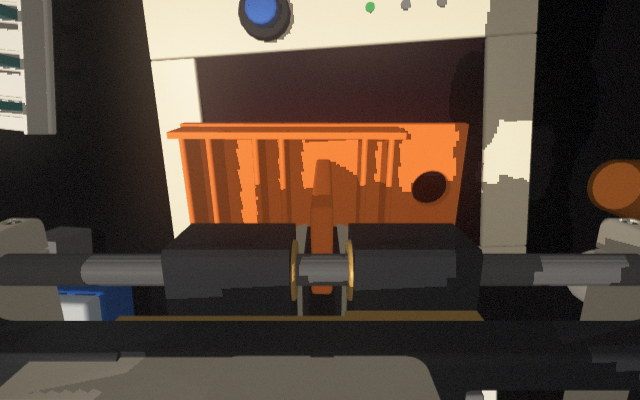

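View pics/sc4.png

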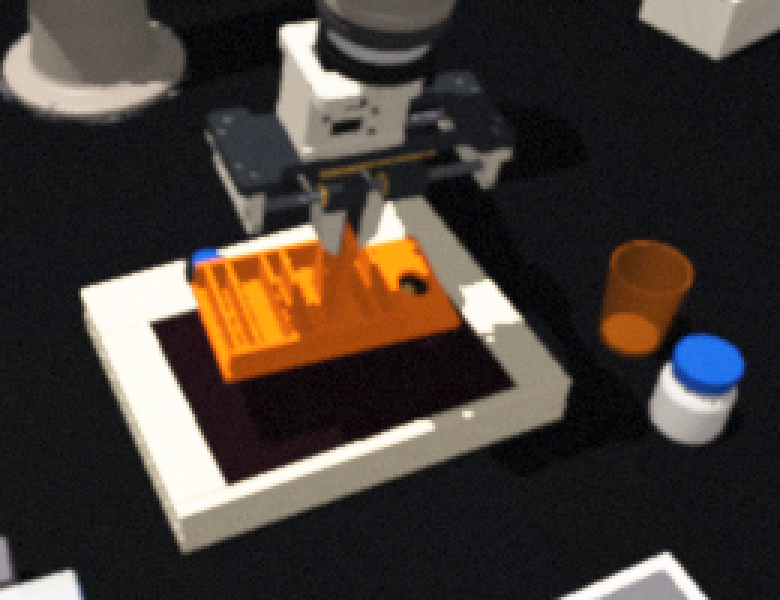

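```bash
python3 -m jog '[1,0,0,-20,0,1,0,0,-20,0,1,0,-20,0,0,1,0,-30,0,0,1,0,-30,0,0]'>/dev/null;python3 -m jog '[1,0,-30,0,0,1,0,-30,0,0,1,0,-10,0,0,1,0,0,0,0]'>/dev/null; python3 q.py; python3 -c "
from h import *
snap('top','top5',(200,100,400,260),4);snap('scene','sc5',(240,100,500,300),3)"
```

```text
t22.15 [ 589.2 -139.6  246.4] q [-0.3202  0.5282  1.1695 -0.0732  1.5145 -1.8029] sum 0.0706 tau [ -1.1 -56.1 -27.2  -0.7   0.5  -0.2]
```

View pics/top5.png

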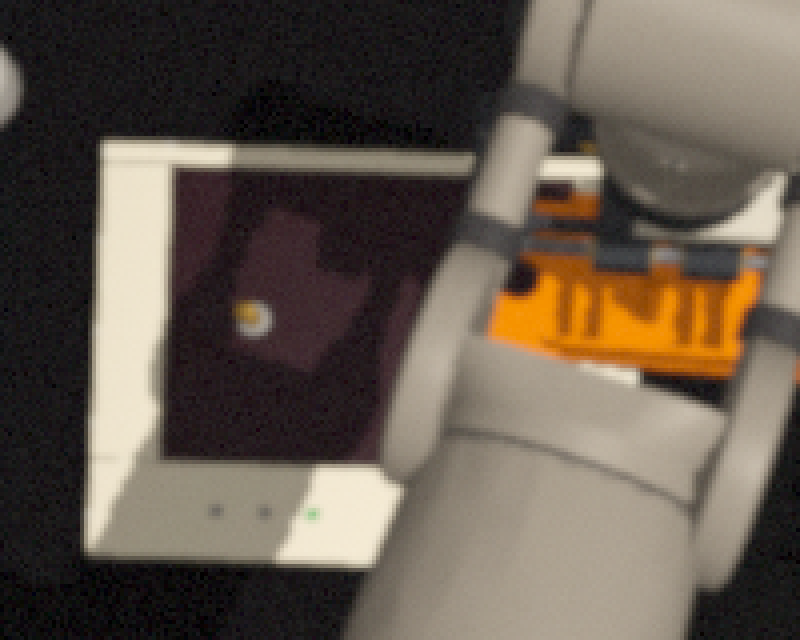

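View pics/sc5.png

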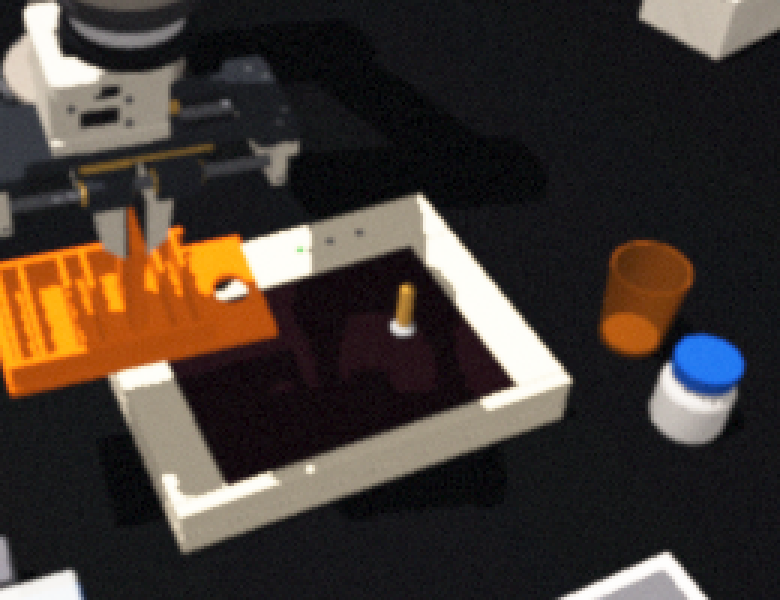

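```bash
python3 -c "
from h import *
o=get_obs();C,p,d=snap('wrist','w7')
np.savez('pics/w7o.npz',pos=o['tool_pos'],rot=o['tcp_rot'])
cv2.imwrite('pics/w7c.png',cv2.resize(p[110:310,160:490,::-1],None,fx=2.4,fy=2.4,interpolation=cv2.INTER_NEAREST))"
```

```text
(no output)
```

View pics/w7c.png

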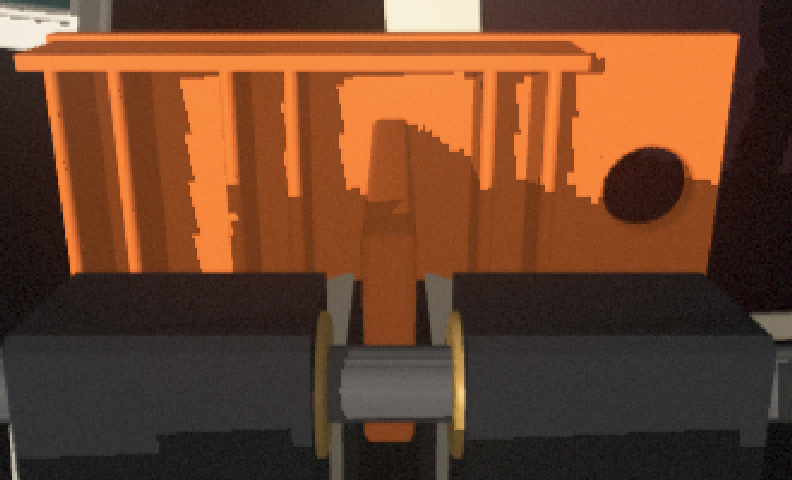

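```bash
cat > held.py <<'E'
from h import *
import sys
def held(name,masks,eyepx,pts):
    f=np.load(f"pics/{name}.npz"); C=({k:f[k] for k in("cx","cy","R","t")},200/np.tan(np.radians(float(f["fovy"]))/2))
    o=np.load(f"pics/{name}o.npz"); Rt=Ro.from_euler("xyz",o["rot"]).as_matrix(); pos=o["pos"]
    P=(cloud("wrist",f["d"],C)-pos)@Rt   # tool frame
    q=np.concatenate([P[a:b,c:d].reshape(-1,3) for a,b,c,d in masks])
    for _ in range(4):
        A=np.c_[q[:,:2],np.ones(len(q))]; s,*_=np.linalg.lstsq(A,q[:,2],rcond=None); r=q[:,2]-A@s; q=q[abs(r)<max(2.5*np.median(abs(r)),1)]
    print("plane z=%.4f x + %.4f y + %.1f  n=%d sd %.1f"%(*s,len(q),r.std()))
    def hit(u,v,off=0):
        oo,d=ray("wrist",u,v,C); oo=(oo-pos)@Rt; d=d@Rt
        k=(s[2]+off+s[0]*oo[0]+s[1]*oo[1]-oo[2])/(d[2]-s[0]*d[0]-s[1]*d[1]); return oo+d*k
    e=hit(*eyepx); print("eye tool",e.round(1))
    for p in pts: print(p,hit(*p).round(1))
    return s,e,Rt,pos,hit
E
python3 - <<'E'
from held import *
k=2.4;g=lambda X,Y:(160+X/k,110+Y/k)
box=lambda x0,y0,x1,y1:(int(110+y0/k),int(110+y1/k),int(160+x0/k),int(160+x1/k))
s,e,Rt,pos,hit=held("w7",[box(605,80,720,140),box(690,150,715,260),box(610,225,700,262),box(425,90,465,260),box(310,90,358,260)],g(644,185),[g(739,36),g(708,270),g(566,262)])
print(pos,np.degrees(np.arctan(s[:2])))
E
```

```text
plane z=-0.0815 x + -0.0056 y + 73.3  n=3999 sd 0.5
eye tool [11.9 74.6 71.9]
(467.9166666666667, 125.0) [54.6 96.1 68.3]
(455.0, 222.5) [-14.9  96.6  74. ]
(395.83333333333337, 219.16666666666669) [-12.4  53.7  74. ]
[ 589.42160129 -137.96921961  246.38693412] [-4.65915239 -0.32308201]
```

```bash
cat >> held.py <<'E'
def world(s,e,Rt,pos):
    n=Rt@np.array([s[0],s[1],-1.]); n/=np.linalg.norm(n); n*=np.sign(n[2])
    print("stand up-axis in world",n.round(4)); E=pos+Rt@e; print("eye top world",E.round(1))
    yv=Rt@np.array([0,1,s[1]]); print("stand x heading %.2f"%np.degrees(np.arctan2(yv[1],yv[0])))
E
python3 - <<'E'
from held import *
k=2.4;g=lambda X,Y:(160+X/k,110+Y/k)
box=lambda x0,y0,x1,y1:(int(110+y0/k),int(110+y1/k),int(160+x0/k),int(160+x1/k))
a=held("w7",[box(605,80,720,140),box(690,150,715,260),box(610,225,700,262),box(425,90,465,260),box(310,90,358,260)],g(644,185),[])
world(*a[:4])
E
python3 q.py
```

```text
plane z=-0.0815 x + -0.0056 y + 73.3  n=3999 sd 0.5
eye tool [11.9 74.6 71.9]
stand up-axis in world [0.1696 0.0345 0.9849]
eye top world [576.9 -66.1 171.8]
stand x heading 85.55
t22.30 [ 589.6 -137.4  246.5] q [-0.3168  0.5279  1.1699 -0.0726  1.5146 -1.8024] sum 0.0708 tau [ -1.  -55.9 -27.   -0.7   0.5  -0. ]
```

```bash
python3 -m jog '[1,0,0,25,0,1,0,0,25,0,1,0,0,20,0,1,0,0,0,0]'>/dev/null; python3 q.py; python3 -m jog '[1,0,0,-8,0,1,0,0,-8,0,1,0,0,-8,0,1,0,0,-8,0,1,0,0,-8,0]'>/dev/null;python3 -m jog '[1,0,0,-8,0,1,0,0,-8,0,1,0,0,-8,0,1,0,0,-8,0]'>/dev/null; python3 q.py
```

```text
t22.70 [ 584.6 -134.7  175.7] q [-0.316   0.5626  1.3059 -0.0728  1.3417 -1.796 ] sum 0.0686 tau [ -0.4 -57.2 -25.8  -0.6  -0.    0. ]
t23.60 [ 593.4 -129.1  259.3] q [-0.3033  0.5186  1.1502 -0.0698  1.5331 -1.8001] sum 0.0603 tau [ -0.  -55.8 -26.8  -0.5   0.2   0. ]
```

```bash
python3 -m jog '[1,2,25,0,-1,1,2,30,0,-1,1,2,30,0,-1,1,2,30,0,0,1,2,25,0,0]'>/dev/null;python3 -m jog '[1,0,10,0,0,1,0,0,0,0]'>/dev/null; python3 q.py; python3 -c "
from h import *
o=get_obs();C,p,d=snap('wrist','w8')
np.savez('pics/w8o.npz',pos=o['tool_pos'],rot=o['tcp_rot'])
cv2.imwrite('pics/w8c.png',cv2.resize(p[110:310,160:490,::-1],None,fx=2.4,fy=2.4,interpolation=cv2.INTER_NEAREST))"
```

```text
t24.30 [589.4  24.2 255.4] q [-0.059   0.4926  1.2038 -0.0545  1.5178 -1.6069] sum 0.0726 tau [  1.1 -54.4 -26.8  -0.2   0.6   0.2]
```

View pics/w8c.png

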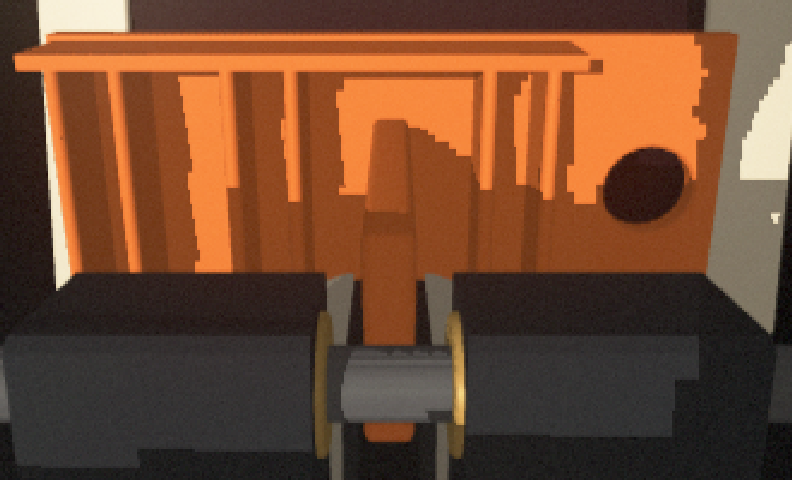

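```bash
cat > eye.py <<'E'
from h import *
import sys
def eye(T,head=88.45,e=(12.5,74.6,79.9),s=(-.0815,-.0056)):
    o=get_obs(); Rt=Ro.from_euler("xyz",o["tcp_rot"]).as_matrix(); E=o["tool_pos"]+Rt@e
    yv=Rt@np.array([0,1,s[1]]); h=np.degrees(np.arctan2(yv[1],yv[0])); n=Rt@np.array([-s[0],-s[1],1.])
    print("t%.1f pos %s rpy %s w %.1f F %s eyebottom %s heading %.2f up %s"%(o["time"],o["tool_pos"].round(1),np.degrees(o["tcp_rot"]).round(1),o["grip_width"],o["contact_force"].round(1),E.round(1),h,(-n).round(3)))
    print("  go tool",(Rt.T@(np.array(T)-E)).round(1),"yaw %.1f"%-(head-h))
if __name__=="__main__": eye([566.5,95.3,float(sys.argv[1])])
E
python3 eye.py 110
```

```text
t24.4 pos [589.5  23.5 255.4] rpy [-177.    -4.3  178.8] w 9.4 F [ 0.  -0.5 -3.8] eyebottom [572.2  94.2 172.9] heading 89.02 up [0.156 0.043 0.99 ]
  go tool [ 1.1  4.3 63. ] yaw 0.6
```

```bash
python3 -m jog '[1,0,2,15,0.6,1,0,2,20,0,1,0,0,10,0,1,0,0,0,0]'>/dev/null; python3 eye.py 100
```

```text
t24.8 pos [587.4  19.6 210.3] rpy [-176.8   -4.1  177.9] w 9.9 F [-0.3 -0.6 -4.1] eyebottom [571.5  90.3 127.5] heading 88.14 up [0.154 0.044 0.99 ]
  go tool [ 3.2  6.4 27.4] yaw -0.3
```

```bash
python3 -m jog '[1,2.5,5,6,-0.3,1,0,0,8,0,1,0,0,0,0]'>/dev/null; python3 eye.py 100; python3 -c "
from h import *
o=get_obs();C,p,d=snap('wrist','w9')
cv2.imwrite('pics/w9c.png',cv2.resize(p[150:230,380:480,::-1],None,fx=6,fy=6,interpolation=cv2.INTER_NEAREST));C,p,d=snap('scene','sc9');cv2.imwrite('pics/sc9c.png',cv2.resize(p[170:250,300:440,::-1],None,fx=5,fy=5))"
```

```text
t25.1 pos [584.7  22.6 196.6] rpy [-176.8   -4.   178.2] w 9.9 F [ 0.5  0.5 -4.3] eyebottom [568.7  93.2 113.8] heading 88.35 up [0.152 0.045 0.991]
  go tool [ 1.3  2.8 13.8] yaw -0.1
```

View pics/w9c.png

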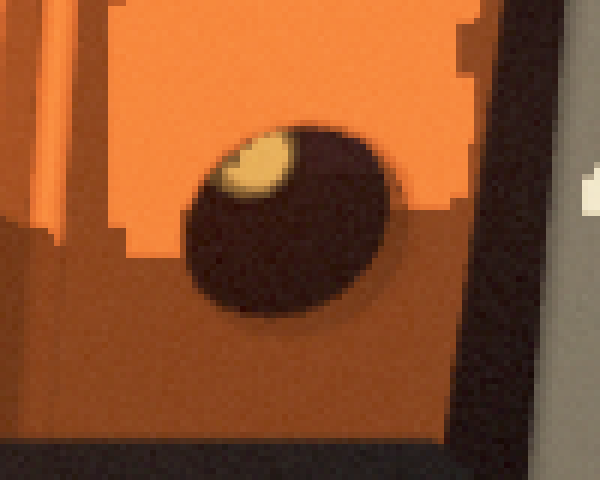

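View pics/sc9c.png

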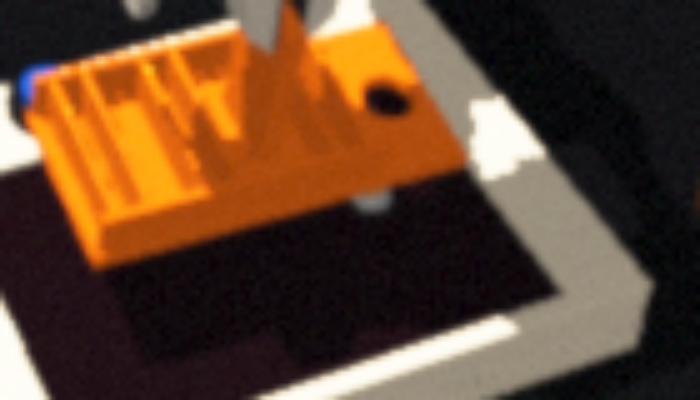

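```bash
python3 - <<'E'
from h import *
f=np.load("pics/w9.npz"); C=({k:f[k] for k in("cx","cy","R","t")},200/np.tan(np.radians(float(f["fovy"]))/2))
P=cloud("wrist",f["d"],C)
print(plane("wrist",422.5,176.7,95,C), P[174:179,420:425].reshape(-1,3).mean(0)); 
q=P[150:230,380:480].reshape(-1,3); print(P[182:190,424:433].mean((0,1)))
print("top of orange near eye",P[186,455],P[165,425],plane("wrist",428.3,186.7,121,C))
E
```

```text
[566.19361198  95.62691409  95.        ] [565.59349147  95.14634542  95.40309947]
[581.49326442 112.52568971  45.02136051]
top of orange near eye [569.65138775 112.21686542 120.29765966] [554.14239112  90.42785015 123.54710912] [569.67865818  93.70898811 121.        ]
```

```bash
sed -i 's/566.5,95.3/566.0,95.4/' eye.py; python3 -m jog '[1,2,2.5,6,0,1,0.5,0.5,6,0,1,0,0,3,0]'>/dev/null; python3 eye.py 80; python3 -c "
from h import *
o=get_obs();C,p,d=snap('wrist','w10')
cv2.imwrite('pics/w10c.png',cv2.resize(p[150:230,380:480,::-1],None,fx=5,fy=5,interpolation=cv2.INTER_NEAREST))"
```

```text
t25.4 pos [582.3  25.3 183. ] rpy [-176.8   -3.7  178.2] w 9.8 F [ 0.4 -0.6 -3.9] eyebottom [566.6  95.9 100. ] heading 88.37 up [0.148 0.045 0.991]
  go tool [-0.7  0.6 20. ] yaw -0.1
```

View pics/w10c.png

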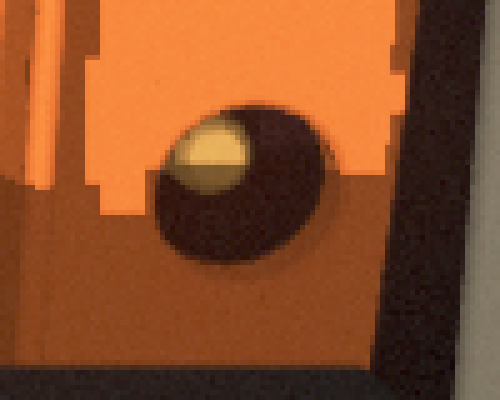

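```bash
python3 - <<'E'
from h import *
f=np.load("pics/w10.npz"); C=({k:f[k] for k in("cx","cy","R","t")},200/np.tan(np.radians(float(f["fovy"]))/2))
P=cloud("wrist",f["d"],C); print("pin",P[178:183,420:425].reshape(-1,3).mean(0),plane("wrist",422.4,180.6,95.2,C))
ring=[P[186,448],P[163,428],P[207,426],P[190,407]]; print(np.round(ring,1)); print("eye top",plane("wrist",428,186.6,np.mean([r[2] for r in ring]),C))
E
```

```text
pin [564.76842638  95.05749242  94.13508036] [565.0526072   95.11077126  95.2       ]
[[567.5 110.3 106. ]
 [550.6  94.8 111. ]
 [582.4  95.6 105.9]
 [569.5  81.7 107.8]]
eye top [567.41120563  96.14775736 107.68835218]
```

```bash
sed -i 's/566.0,95.4/565.7,95.3/' eye.py; python3 -m jog '[1,0,0,10,0,1,0,0,8,0]'|sed -n 4p; python3 eye.py 60
```

```text
contact_force: [0.6, -0.1, -4.2]
t25.7 pos [581.4  24.4 164.3] rpy [-176.8   -3.6  178.2] w 9.6 F [ 0.6 -0.1 -4.2] eyebottom [565.8  94.9  81.3] heading 88.38 up [0.146 0.045 0.992]
  go tool [-1.3  1.5 21.2] yaw -0.1
```

```bash
python3 -m jog '[1,-0.5,0.7,6,0,1,-0.5,0.7,6,0]'|sed -n 4p; python3 eye.py 60;python3 -m jog '[1,-0.3,0.3,4,0,1,0,0,3,0]'|sed -n 4p; python3 eye.py 55
```

```text
contact_force: [-0.7, -1.1, -3.6]
t25.9 pos [581.2  25.  150.4] rpy [-176.8   -3.7  178.2] w 10.1 F [-0.7 -1.1 -3.6] eyebottom [565.5  95.5  67.4] heading 88.36 up [0.148 0.045 0.991]
  go tool [-0.6  0.2  7.4] yaw -0.1
contact_force: [-0.2, 0.1, -4.1]
t26.1 pos [580.8  25.  141.8] rpy [-176.8   -3.8  178.2] w 9.8 F [-0.2  0.1 -4.1] eyebottom [565.   95.5  58.9] heading 88.37 up [0.149 0.045 0.991]
  go tool [-1.  -0.   3.9] yaw -0.1
```

```bash
python3 -m jog '[1,-0.4,0,3,0,1,-0.4,0,2,0]'|sed -n 4p; python3 eye.py 50;python3 -m jog '[1,0,0,2,0,1,0,0,1.5,0]'|sed -n 4p; python3 eye.py 50
```

```text
contact_force: [-0.5, -0.3, -3.3]
t26.3 pos [581.3  24.6 136.3] rpy [-176.8   -3.8  178.2] w 9.8 F [-0.5 -0.3 -3.3] eyebottom [565.6  95.2  53.4] heading 88.37 up [0.149 0.045 0.991]
  go tool [-0.4  0.3  3.4] yaw -0.1
contact_force: [-2.1, -4.6, 3.5]
t26.5 pos [581.5  23.8 133.4] rpy [-176.7   -3.7  178.2] w 9.7 F [-2.1 -4.6  3.5] eyebottom [565.8  94.2  50.4] heading 88.37 up [0.148 0.046 0.991]
  go tool [0.1 1.1 0.4] yaw -0.1
```

```bash
python3 -m jog '[1,0,0.5,1.5,0,1,0,0,1.5,0]'|sed -n 2,4p; python3 eye.py 50; python3 -m jog '[0.7,0,0,0,0,0.7,0,0,0,0,0.7,0,0,0,0]'|sed -n 2,5p
```

```text
tool_pos: [581.9, 22.6, 132.6]
tcp_rot: [-3.083, -0.062, 3.11]
contact_force: [-3.4, -2.4, 4.1]
t26.7 pos [581.9  22.6 132.6] rpy [-176.6   -3.6  178.2] w 9.8 F [-3.4 -2.4  4.1] eyebottom [566.4  92.9  49.4] heading 88.35 up [0.145 0.049 0.992]
  go tool [ 0.8  2.3 -0.7] yaw -0.1
tool_pos: [582.6, 23.1, 133.3]
tcp_rot: [-3.084, -0.06, 3.109]
contact_force: [0.9, -0.9, -0.4]
grip_width: 26.4
```

Released. Lift clear and look.

```bash
python3 -m jog '[0.6,0,0,-15,0,0.6,0,0,-30,0,0.5,-20,0,-40,0,0.5,-40,0,-20,0,0.5,-20,0,0,0]'|sed -n 2,5p;python3 -m jog '[0.5,-20,0,0,0,0.5,0,0,0,0]'|sed -n 2,3p; python3 -c "
from h import *
C,p,d=snap('wrist','w11');C,p,d=snap('scene','sc11',(240,120,480,290),3.2)"
```

```text
tool_pos: [668.8, 29.0, 236.5]
tcp_rot: [-3.086, -0.062, 3.111]
contact_force: [-0.4, 0.3, -0.3]
grip_width: 45.8
tool_pos: [691.7, 29.0, 235.0]
tcp_rot: [-3.087, -0.059, 3.112]
```

View pics/w11.png

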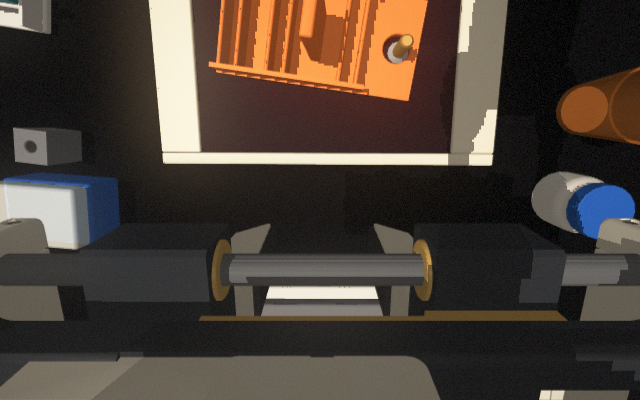

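View pics/sc11.png

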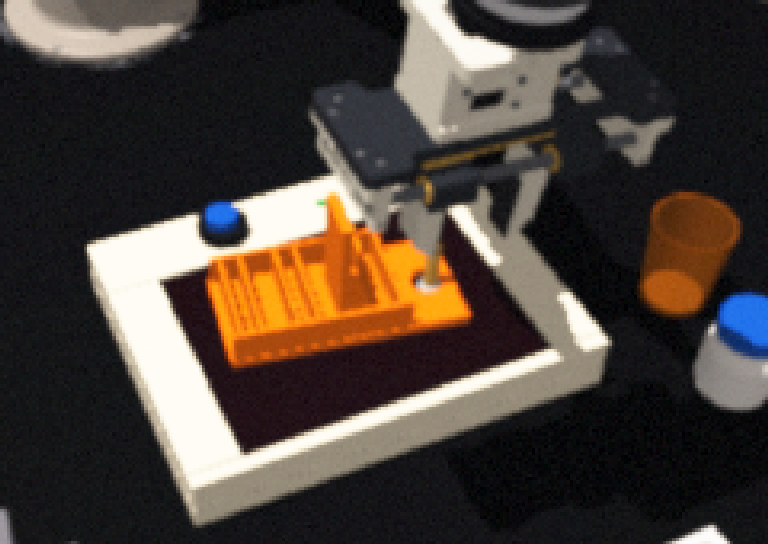

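```bash
python3 -m jog '[0.5,25,-15,-10,0,0.5,20,-10,-10,0,0.5,0,0,0,0]'|sed -n 2,3p; python3 -c "
from h import *
o=get_obs();C,p,d=snap('wrist','w12')
cv2.imwrite('pics/w12c.png',cv2.resize(p[0:220,140:480,::-1],None,fx=2.3,fy=2.3,interpolation=cv2.INTER_NEAREST))"
```

```text
tool_pos: [641.3, 7.3, 258.0]
tcp_rot: [-3.088, -0.066, 3.113]
```

View pics/w12c.png

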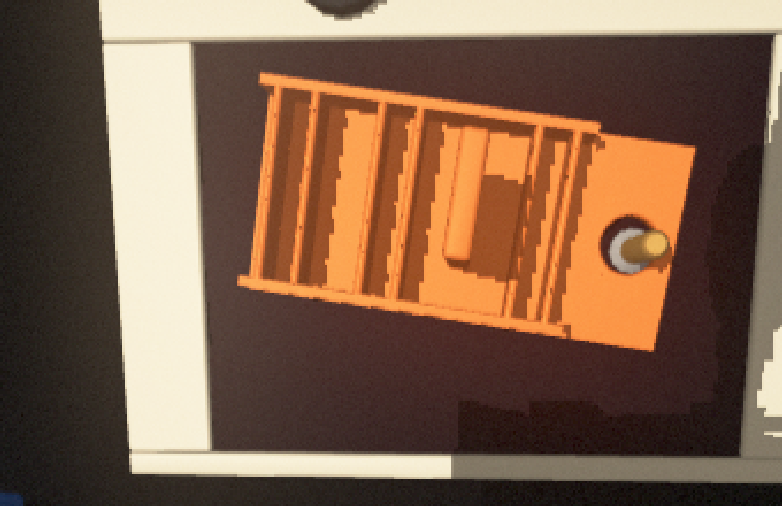

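```bash
cat > st.py <<'E'
from h import *
def load(name):
    f=np.load(f"pics/{name}.npz"); return f,({k:f[k] for k in("cx","cy","R","t")},200/np.tan(np.radians(float(f["fovy"]))/2))
ang=lambda v:np.degrees(np.arctan2(v[1],v[0]))
E
python3 - <<'E'
from st import *
f,C=load("w12"); k=2.3; g=lambda X,Y,z:plane("wrist",140+X/k,Y/k,z,C)
P=cloud("wrist",f["d"],C); dz=lambda X,Y:P[int(Y/k)-1:int(Y/k)+2,int(140+X/k)-1:int(140+X/k)+2].reshape(-1,3).mean(0).round(1)
print("base z",dz(660,170),dz(600,310),dz(440,280),dz(350,250),dz(360,130),dz(350,300),"plate",dz(500,380),"fin",dz(475,145),dz(455,250))
a=g(695,148,53);b=g(655,351,53);print("end heading",ang(a-b)+90-180,np.linalg.norm(a-b))
a=g(599,134,53);
print("rail", ang(g(599,124,78)-g(262,74,78)), ang(g(565,336,78)-g(240,286,78)))
print("fin edges", ang(g(460,128,145)-g(444,258,145))-90,ang(g(488,128,145)-g(470,262,145))-90)
fin=(g(460,128,145)+g(488,128,145)+g(470,262,145)+g(444,258,145))/4; print("fin",fin)
print("eye",g(631,245,53),"pin",g(652,243,95),g(630,248,48))
print("rim", ang(g(780,34,49)-g(190,41,49)), ang(g(740,456,49)-g(213,450,49)))
E
```

```text
base z [537.4  95.5  93.6] [592.   80.3  52.7] [576.7   7.9  52.2] [562.2 -33.   52.2] [510.4 -26.8  52.2] [585.1 -30.9  74.4] plate [624.7  35.4  44.4] fin [535.3  22.7 144.1] [568.8  15.2 144.2]
end heading 80.64084085058602 89.46709834863877
rail 79.98105572909823 80.04936117093534
fin edges 81.75281916298067 81.46641947294765
fin [551.45604466  19.6652778  145.        ]
eye [564.26912933  94.40385575  53.        ] pin [566.05773235  93.89036133  95.        ] [565.30926405  95.02774401  48.        ]
rim 88.31964578690848 88.55016792422255
```

```bash
python3 q.py; python3 -m jog '[0.5,0,0,0,4,0.5,0,0,0,4,0.5,0,0,0,0]'>/dev/null; python3 q.py;  python3 -m jog '[0.5,25,0,25,0,0.5,25,0,25,0,0.5,0,0,0,0]'>/dev/null; python3 q.py; python3 -c "
from h import *
tip([551.5,19.7,130],6,yaw=170.3)"
```

```text
t28.15 [642.    7.8 257.2] q [-0.0786  0.5931  1.0278 -0.0568  1.5841 -1.6223] sum 0.0634 tau [ -0.5 -57.9 -25.8  -0.4   0.4  -0.1]
t28.45 [641.8   9.3 256.2] q [-0.0768  0.5935  1.0298 -0.0557  1.5824 -1.4769] sum 0.0641 tau [ -0.1 -57.5 -26.1  -0.3   0.4   0.7]
t28.75 [587.2  16.8 205. ] q [-0.0718  0.5155  1.3037 -0.0556  1.39   -1.468 ] sum 0.0675 tau [ -0.  -54.2 -24.   -0.3  -0.2   0.1]
t28.75 pos [587.2  16.8 205. ] rpy [-176.52   -3.55  170.57] w 45.7 F [ 0.4 -0.3  0.4] tip [586.8  16.5 199. ]
  tip go tool [31.   1.7 71.1] yaw 0.3
```

```bash
python3 -m jog '[0.5,16,1,20,0,0.5,13,0,22,0,0.5,0,0,15,0,0.5,0,0,0,0]'>/dev/null; python3 q.py; python3 -c "
from h import *
tip([551.5,19.7,130],6,yaw=170.3)"
```

```text
t29.15 [557.4  20.8 149.5] q [-0.0687  0.5074  1.4788 -0.0576  1.2179 -1.4626] sum 0.0625 tau [  0.  -49.8 -22.1  -0.3   0.    0. ]
t29.15 pos [557.4  20.8 149.5] rpy [-176.6    -3.26  171.01] w 45.9 F [-0.2  0.1 -0.8] tip [557.   20.5 143.5]
  tip go tool [ 4.5 -0.9 13.9] yaw 0.7
```

```bash
python3 -m jog '[0.5,4,-1,8,0.7,0.7,0.5,0,5,0,0.9,0,0,0,0]'>/dev/null; python3 -c "
from h import *
tip([551.5,19.7,130],6,yaw=170.3)"; python3 -m jog '[1,0,0,0,0,1,0,0,0,0,1,0,0,0,0]'|sed -n 2,5p
```

```text
t29.45 pos [554.6  19.9 137.9] rpy [-176.59   -2.96  170.36] w 34.5 F [-0.6  0.3  0.2] tip [554.3  19.6 131.9]
  tip go tool [ 2.6 -0.3  2.1] yaw 0.1
tool_pos: [555.8, 19.6, 139.1]
tcp_rot: [-3.082, -0.049, 2.974]
contact_force: [-0.2, -3.2, -0.4]
grip_width: 10.6
```

```bash
python3 -m jog '[1,0,0,-1.5,0,1,-2.7,0.2,-0.5,-2,1,-2.7,0.1,0,-2,1,-2.7,0.1,0,-2,1,-2.6,0,0,-2]'|sed -n 2,5p; python3 -m jog '[1,0,0,0,0]'|sed -n 2,5p
```

```text
tool_pos: [565.1, 19.3, 139.1]
tcp_rot: [-3.091, -0.062, 3.118]
contact_force: [-3.8, -0.5, 7.5]
grip_width: 8.5
tool_pos: [565.3, 19.3, 139.1]
tcp_rot: [-3.091, -0.062, 3.118]
contact_force: [0.4, -0.3, 0.1]
grip_width: 9.1
```

```bash
python3 -m jog '[1,0,0,0,0.3]'|sed -n 2,5p;python3 -m jog '[0.7,0,0,0,0,0.7,0,0,0,0,0.7,0,0,0,0]'|sed -n 2,5p; python3 -m jog '[0.7,0,0,-10,0,0.6,0,0,-25,0,0.5,-10,0,-30,0,0.5,-30,0,-25,0,0.5,-20,0,-20,0]'|sed -n 2,5p;python3 -m jog '[0.5,-20,-10,0,0,0.5,0,0,0,0]'|sed -n 2,3p; python3 -c "
from h import *
o=get_obs();C,p,d=snap('wrist','w13')
cv2.imwrite('pics/w13c.png',cv2.resize(p[0:220,140:480,::-1],None,fx=2.3,fy=2.3,interpolation=cv2.INTER_NEAREST))"
```

```text
tool_pos: [565.3, 19.4, 139.1]
tcp_rot: [-3.091, -0.062, 3.112]
contact_force: [0.9, -0.0, -1.1]
grip_width: 8.8
tool_pos: [565.5, 19.4, 139.7]
tcp_rot: [-3.09, -0.06, 3.11]
contact_force: [0.2, -0.2, 0.1]
grip_width: 26.3
tool_pos: [630.6, 23.5, 250.7]
tcp_rot: [-3.091, -0.065, 3.11]
contact_force: [0.5, 0.8, -0.0]
grip_width: 45.8
tool_pos: [654.0, 12.9, 255.1]
tcp_rot: [-3.091, -0.056, 3.11]
```

View pics/w13c.png

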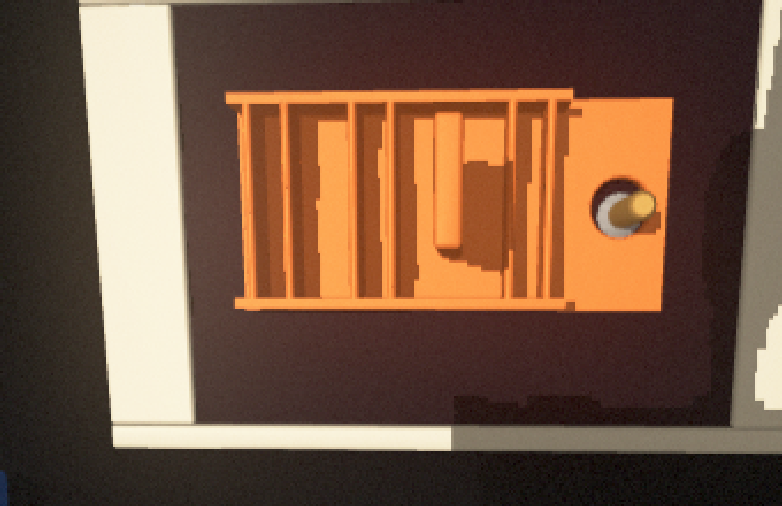

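```bash
python3 - <<'E'
from st import *
f,C=load("w13"); k=2.3; g=lambda X,Y,z:plane("wrist",140+X/k,Y/k,z,C)
P=cloud("wrist",f["d"],C); dz=lambda X,Y:P[int(Y/k)-1:int(Y/k)+2,int(140+X/k)-1:int(140+X/k)+2].reshape(-1,3).mean(0).round(1)
print("base z",dz(650,120),dz(650,290),dz(600,280),dz(430,280),dz(330,140),dz(330,280),dz(590,130),"plate",dz(500,360))
a=g(673,98,53);b=g(661,311,53);print("end heading",ang(a-b)-90,np.linalg.norm(a-b))
print("rail", ang(g(573,89,78)-g(226,92,78)), ang(g(565,310,78)-g(235,308,78)),ang(g(565,297,78)-g(250,297,78)))
fin=(g(434,111,145)+g(463,111,145)+g(462,249,145)+g(434,247,145))/4; print("fin",fin, ang(g(434,111,145)-g(434,247,145))-90)
e=g(619,207,53);print("eye",e,"pin",g(643,205,95),g(620,213,48),"eye-fin",ang((e-fin)[:2]),np.linalg.norm((e-fin)[:2]))
print("rim", ang(g(760,2,49)-g(170,5,49)), ang(g(733,426,49)-g(194,423,49)))
E
```

```text
base z [526.8 106.6  51.9] [599.3 108.5  52.4] [593.5  85.9  52.2] [591.3   9.1  52.3] [529.2 -33.1  52.5] [590.  -36.2  52.3] [529.6  81.   52. ] plate [629.3  41.5  44.8]
end heading 88.54300925729311 90.21718919531135
rail 88.16043999570681 88.09914096448506 88.39782267612837
fin [560.94422373  20.23900112 145.        ] 88.59741631083298
eye [562.94785744  94.45835152  53.        ] pin [566.30029082  95.48872839  95.        ] [565.10263773  95.93320808  48.        ] eye-fin 88.45361245601521 74.24639063709688
rim 87.69046484873004 88.54216681258075
```

```bash
python3 -m jog '[0.67,18,-30,0,0,0.67,22,-44,0,0,0.67,22,-44,0,0,0.67,22,-44,0,0,0.67,22,-44,0,0]'|sed -n 2,3p; python3 -m jog '[0.67,22,-44,0,0,0.67,22,-44,0,0,0.67,22,-44,0,0,0.67,22,-40,0,0,0.67,10,-15,0,4]'|sed -n 2,3p; python3 -m jog '[0.67,0,0,-1,8.5,0.67,0,0,-1,8.5,0.67,0,0,-1,8.5,0.67,0,0,-1,8.5,0.67,0,0,-1,8.5]'|sed -n 2,3p;python3 q.py
```

```text
tool_pos: [537.4, -185.6, 271.6]
tcp_rot: [-3.095, -0.059, 3.123]
tool_pos: [427.5, -373.8, 289.1]
tcp_rot: [-3.09, -0.055, 3.05]
tool_pos: [422.1, -372.6, 295.9]
tcp_rot: [-3.067, -0.008, 2.299]
t33.00 [ 422.1 -372.6  295.9] q [-0.8167  0.3827  1.2671 -0.0747  1.5019 -1.5396] sum 0.0102 tau [ -0.1 -46.8 -26.1  -0.4   0.1  -2. ]
```

```bash
python3 -m jog '[0.67,0,0,1,8.5,0.67,0,0,1,8.5,0.67,0,0,1,8.5,0.67,0,0,1,8.5,0.67,0,0,1,8.5]'|sed -n 2,3p;  python3 -m jog '[0.67,0,0,10,7,0.67,0,0,10,0,0.67,0,0,0,0]'|sed -n 2,5p; python3 q.py; python3 -c "
from h import *
C,p,d=snap('wrist','w14')"
```

```text
tool_pos: [419.4, -367.6, 292.8]
tcp_rot: [-3.081, 0.043, 1.551]
tool_pos: [417.0, -365.8, 273.1]
tcp_rot: [-3.087, 0.05, 1.425]
contact_force: [-1.0, 0.1, 0.7]
grip_width: 30.4
t33.80 [ 417.  -365.8  273.1] q [-0.8158  0.378   1.3355 -0.0734  1.4402 -0.6589] sum 0.0121 tau [ -0.  -46.6 -25.8  -0.3  -0.1   0.2]
```

View pics/w14.png

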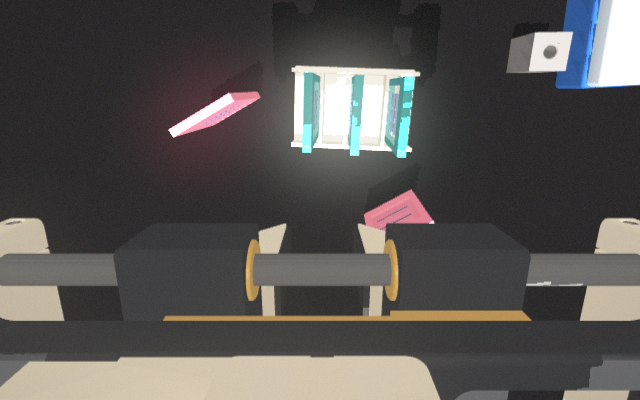

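Three teal cassettes stand in the white rack, at (308,112), (356,112) and (404,115). These are what I want. The two pink look-alikes at (215,113) and (400,210) stand outside the rack and stay alone.

```bash
python3 - <<'E'
from h import *
f=np.load("pics/w14.npz");cv2.imwrite("pics/w14c.png",cv2.resize(f["p"][55:170,270:440,::-1],None,fx=4.6,fy=4.6,interpolation=cv2.INTER_NEAREST))
E
```

```text
(no output)
```

View pics/w14c.png

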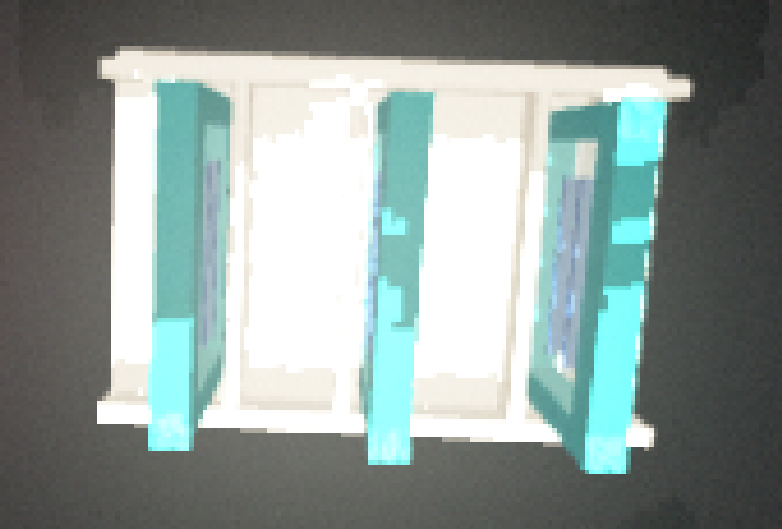

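```bash
cat > cas.py <<'E'
from st import *
def cass(name,x0,y0,k,boxes,z):
    f,C=load(name); g=lambda X,Y:plane("wrist",x0+X/k,y0+Y/k,z,C)
    P=cloud("wrist",f["d"],C)
    for n,(a,b,c,d) in boxes.items():
        A,B,Cc,D=[g(*q) for q in (a,b,c,d)]
        ctr=(A+B+Cc+D)/4; L=np.linalg.norm((A+B)/2-(Cc+D)/2); w=np.linalg.norm((A+D)/2-(B+Cc)/2)
        h=ang(((A+B)-(Cc+D))[:2])-90
        u=int(x0+(a[0]+c[0])/2/k);v=int(y0+(a[1]+c[1])/2/k); zz=P[v-8:v+9,u-1:u+2,2]
        print(n,"ctr",ctr.round(1),"len %.1f thick %.1f x-heading %.2f depth z %.1f"%(L,w,h,np.median(zz)))
E
python3 - <<'E'
from cas import *
cass("w14",270,55,4.6,{"A":((157,82),(200,82),(193,450),(150,450)),"B":((385,92),(434,92),(411,464),(368,464)),"C":((620,98),(665,98),(628,472),(585,472))},118)
E
```

```text
A ctr [ 403.7 -312.1  118. ] len 69.7 thick 8.4 x-heading -10.28 depth z 117.4
B ctr [ 446.4 -320.5  118. ] len 70.3 thick 8.8 x-heading -9.86 depth z 117.2
C ctr [ 488.7 -328.   118. ] len 70.3 thick 8.3 x-heading -9.89 depth z 117.3
```

```bash
python3 -c "
from h import *
tip([488.7,-328,150],6,yaw=80.1)"
```

```text
t33.85 pos [ 417.3 -366.   273.8] rpy [-176.94    2.89   81.65] w 30.2 F [0.1 0.9 0.1] tip [ 416.9 -366.3  267.8]
  tip go tool [ 54.2  71.5 111.6] yaw 1.6
```

```bash
python3 -m jog '[0.67,18,24,20,1.6,0.67,18,24,30,0,0.67,18,23,30,0,0.67,0,0,20,0,0.67,0,0,0,0]'>/dev/null; python3 -c "
from h import *
tip([488.7,-328,140],6,yaw=80.1)"
```

```text
t34.35 pos [ 493.4 -328.4  168.1] rpy [-177.31    3.19   80.59] w 30.4 F [-0.1 -0.4  0. ] tip [ 493.  -328.7  162.1]
  tip go tool [ 1.2 -3.3 22.3] yaw 0.5
```

```bash
python3 -m jog '[0.67,1,-3,10,0.5,0.67,0,-0.5,10,0,0.67,0,0,0,0]'>/dev/null; python3 -c "
from h import *
tip([488.7,-328,115],6,yaw=80.1)"
```

```text
t34.65 pos [ 489.  -328.7  149.8] rpy [-177.52    3.32   80.14] w 30.1 F [-0.7  0.4  0.1] tip [ 488.7 -329.   143.8]
  tip go tool [ 2.7  1.1 28.7] yaw 0.0
```

```bash
python3 -m jog '[0.67,1,0.5,12,0,0.67,1,0.5,10,0,0.67,0.5,0,6,0,0.67,0,0,0,0]'|sed -n 4p; python3 -c "
from h import *
tip([488.7,-328,115],6,yaw=80.1)"
```

```text
contact_force: [0.4, -0.1, 0.2]
t35.05 pos [ 488.9 -329.1  121.1] rpy [-177.68    3.41   80.07] w 30.4 F [ 0.4 -0.1  0.2] tip [ 488.6 -329.4  115.1]
  tip go tool [ 1.4 -0.1  0.1] yaw -0.0
```

```bash
python3 -m jog '[1,0,0,0,0,1,0,0,0,0,1,0,0,0,0,1,0,0,0,0]'|sed -n 2,5p;  python3 -m jog '[1,0,0,-10,0,1,0,0,-20,0,1,0,0,-40,0,1,0,0,-40,0,1,0,0,-40,0]'|sed -n 2,5p; python3 -c "
from h import *
C,p,d=snap('wrist','w15',(220,100,420,320),3);snap('scene','sc15',(140,120,340,290),4)"
```

```text
tool_pos: [489.3, -329.4, 121.7]
tcp_rot: [-3.102, 0.06, 1.398]
contact_force: [-0.1, 0.5, 1.4]
grip_width: 3.1
tool_pos: [494.8, -319.7, 273.3]
tcp_rot: [-3.092, 0.054, 1.398]
contact_force: [1.0, -0.8, -0.4]
grip_width: 0.4
```

View pics/w15.png

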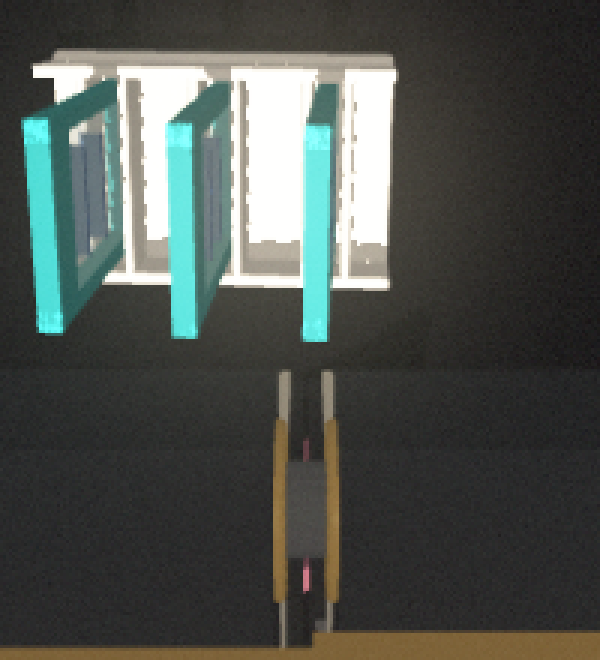

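View pics/sc15.png

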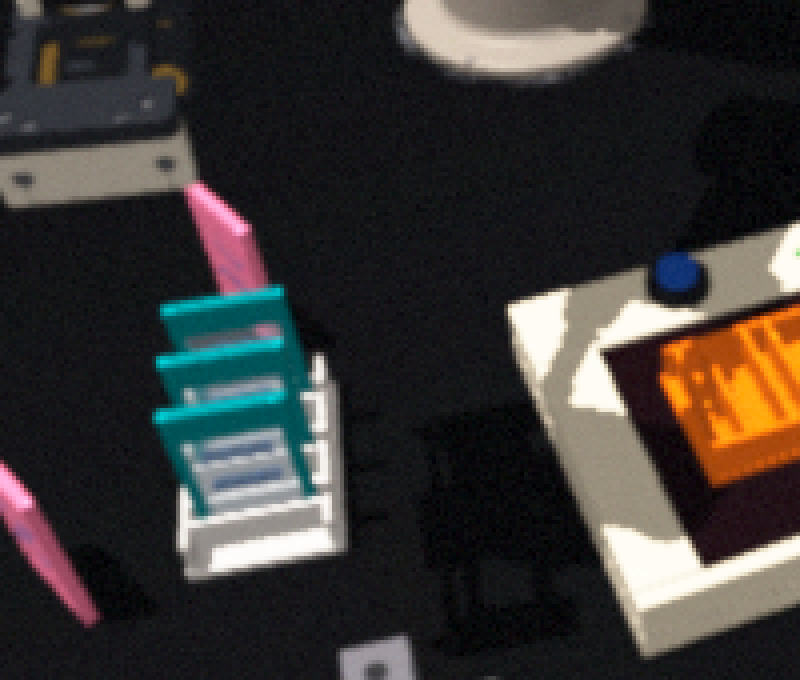

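```bash
python3 - <<'E'
from cas import *
cass("w15",220,100,3,{"A":((22,120),(48,120),(62,332),(38,332)),"B":((168,124),(194,124),(197,338),(172,338)),"C":((304,125),(335,125),(328,340),(302,340))},118)
f,C=load("w15"); P=cloud("wrist",f["d"],C)
import numpy as np
print(P[100+230//3,220+316//3],P[100+300//3,220+314//3])
tip([488.7,-328,150],25,yaw=80.1)
for L in (6,25): 
    o=get_obs(); R=Ro.from_euler("xyz",o["tcp_rot"]).as_matrix(); X=o["tool_pos"]+R@[0,0,L]; u,v=proj("wrist",X,C); print((u-220)*3,(v-100)*3)
E
```

```text
A ctr [ 403.2 -311.5  118. ] len 69.6 thick 8.1 x-heading -10.57 depth z 117.2
B ctr [ 447.2 -320.4  118. ] len 70.0 thick 8.1 x-heading -11.22 depth z 117.5
C ctr [ 489.  -327.7  118. ] len 69.9 thick 8.9 x-heading -11.01 depth z 117.2
[ 488.72061439 -325.2827748   117.07694084] [ 483.73620821 -348.43484191  117.80701252]
t36.05 pos [ 497.2 -321.3  278.7] rpy [-177.83    3.48   80.07] w 0.3 F [-0.   0.6  0.4] tip [ 496.  -322.6  253.8]
  tip go tool [ -0.2  -2.4 104.2] yaw -0.0
322.38987941605706 434.5757314019015
321.8772913700717 394.76545903310756
```

```bash
python3 -m jog '[0.67,-1,-2,20,0,0.67,0,-1,35,0,0.67,0,0,35,0,0.67,0,0,15,0,0.67,0,0,0,0]'>/dev/null; python3 -c "
from h import *
tip([488.9,-327.9,106],6,yaw=79.7)
C,p,d=snap('wrist','w16',(220,100,420,320),3)"
```

```text
t36.55 pos [ 490.6 -328.2  176.5] rpy [-178.38    3.76   80.09] w 29.5 F [-0.4  1.2  1.1] tip [ 490.4 -328.6  170.5]
  tip go tool [ 4.6  0.3 64.3] yaw 0.4
```

View pics/w16.png

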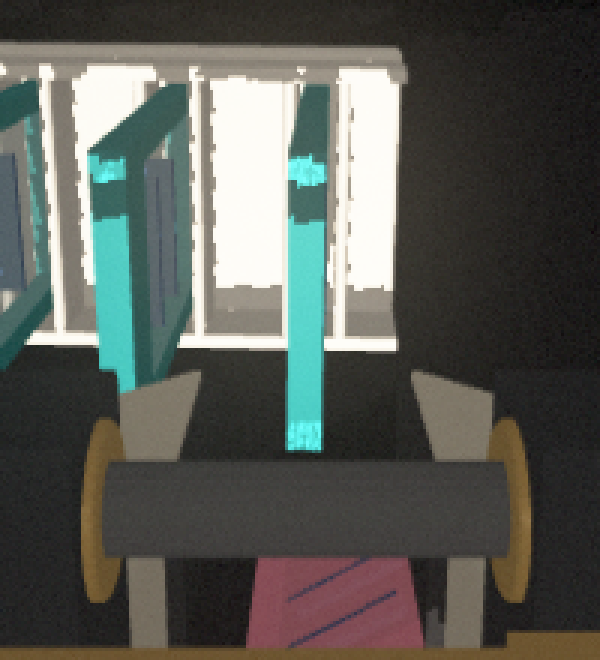

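```bash
python3 -m jog '[0.67,2,0,20,0.4,0.67,2,0,20,0,0.67,0.5,0,12,0,0.67,0.5,0,8,0,0.67,0,0,0,0]'|sed -n 4p; python3 -c "
from h import *
tip([488.9,-327.9,106],6,yaw=79.7)"
```

```text
contact_force: [-0.6, 0.6, -0.3]
t37.10 pos [ 493.  -329.5  122.4] rpy [-179.06    4.13   79.65] w 30.4 F [-0.6  0.6 -0.3] tip [ 492.9 -329.9  116.4]
  tip go tool [ 2.  -4.1 10.3] yaw -0.0
```

```bash
python3 -m jog '[0.67,1,-3.5,5,0,0.67,0.5,-0.5,5,0,0.67,0,0,0,0]'|sed -n 4p; python3 -c "
from h import *
tip([488.9,-327.9,106],6,yaw=79.7)"; python3 -m jog '[1,0,0,0,0,1,0,0,0,0,1,0,0,0,0]'|sed -n 2,5p; python3 -m jog '[1,0,0,0,0]'|sed -n 2,5p; python3 -m jog '[1,0,0,0,0]'|sed -n 2,5p
```

```text
contact_force: [0.2, 0.1, 0.6]
t37.40 pos [ 489.7 -328.7  113.8] rpy [-179.24    4.23   79.64] w 30.0 F [0.2 0.1 0.6] tip [ 489.6 -329.1  107.8]
  tip go tool [ 1.2 -0.9  1.7] yaw -0.1
tool_pos: [490.1, -329.0, 114.6]
tcp_rot: [-3.13, 0.075, 1.39]
contact_force: [-1.0, -0.3, 0.2]
grip_width: 11.1
tool_pos: [490.4, -329.3, 115.2]
tcp_rot: [-3.131, 0.075, 1.39]
contact_force: [0.4, 2.3, 11.5]
grip_width: 3.6
tool_pos: [490.9, -329.5, 115.9]
tcp_rot: [-3.132, 0.076, 1.39]
contact_force: [0.5, 0.3, 0.6]
grip_width: 0.6
```

```bash
python3 - <<'E'
from st import *
from h import *
C,p,d=snap("wrist","w17",(220,100,420,320),3)
o=get_obs();R=Ro.from_euler("xyz",o["tcp_rot"]).as_matrix()
T=(cloud("wrist",d,C)-o["tool_pos"])@R
print(o["tool_pos"],o["grip_width"])
for v in range(216,260,3):
    print(v,[tuple(T[v,u].round(0).astype(int)) for u in (306,312,316,320,323,326,330,336)])
E
```

```text
[ 490.75772785 -329.45209645  115.80099097] 0.12124993611471187
216 [(np.int64(-23), np.int64(-13), np.int64(111)), (np.int64(-15), np.int64(-8), np.int64(86)), (np.int64(15), np.int64(-3), np.int64(-3)), (np.int64(15), np.int64(-1), np.int64(-2)), (np.int64(15), np.int64(0), np.int64(-3)), (np.int64(15), np.int64(2), np.int64(-3)), (np.int64(15), np.int64(4), np.int64(-2)), (np.int64(-23), np.int64(12), np.int64(111))]
219 [(np.int64(-25), np.int64(-13), np.int64(110)), (np.int64(-17), np.int64(-8), np.int64(86)), (np.int64(13), np.int64(-3), np.int64(-3)), (np.int64(13), np.int64(-1), np.int64(-3)), (np.int64(14), np.int64(0), np.int64(-3)), (np.int64(14), np.int64(2), np.int64(-3)), (np.int64(13), np.int64(4), np.int64(-1)), (np.int64(-26), np.int64(12), np.int64(112))]
222 [(np.int64(-28), np.int64(-13), np.int64(111)), (np.int64(-19), np.int64(-8), np.int64(86)), (np.int64(12), np.int64(-3), np.int64(-2)), (np.int64(12), np.int64(-1), np.int64(-2)), (np.int64(12), np.int64(0), np.int64(-3)), (np.int64(12), np.int64(2), np.int64(-2)), (np.int64(12), np.int64(4), np.int64(-3)), (n
[... 3639 characters left out ...]
p.int64(-4), np.int64(-92)), (np.int64(33), np.int64(-3), np.int64(-86)), (np.int64(31), np.int64(-2), np.int64(-82)), (np.int64(31), np.int64(-1), np.int64(-81)), (np.int64(31), np.int64(0), np.int64(-83)), (np.int64(31), np.int64(1), np.int64(-82)), (np.int64(33), np.int64(2), np.int64(-86)), (np.int64(35), np.int64(3), np.int64(-91))]
258 [(np.int64(34), np.int64(-4), np.int64(-91)), (np.int64(32), np.int64(-3), np.int64(-86)), (np.int64(30), np.int64(-2), np.int64(-83)), (np.int64(30), np.int64(-1), np.int64(-82)), (np.int64(31), np.int64(0), np.int64(-83)), (np.int64(31), np.int64(1), np.int64(-84)), (np.int64(33), np.int64(2), np.int64(-87)), (np.int64(35), np.int64(3), np.int64(-92))]
```

View pics/w17.png

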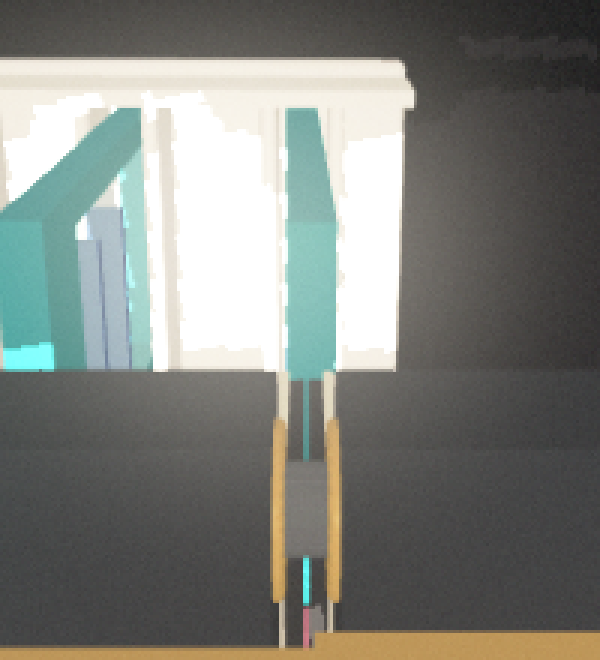

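```bash
python3 - <<'E'
from st import *
f,C=load("w16")
# approx tool pose at w16
o=dict(pos=np.array([490.6,-328.2,176.5]),rot=np.radians([-178.38,3.76,80.09]))
R=Ro.from_euler("xyz",o["rot"]).as_matrix(); T=(cloud("wrist",f["d"],C)-o["pos"])@R
for cy in (372,378,390,410,430,450):
    v=100+cy//3; print(cy,[tuple(int(q) for q in T[v,220+cx//3].round(0)) for cx in (130,150,165,180,195,415,430,450,470,485)])
for cy in (565,590,620,640):
    v=100+cy//3; print(cy,[tuple(int(q) for q in T[v,220+cx//3].round(0)) for cx in (140,150,160,455,470,478)])
E
```

```text
372 [(-12, -41, 61), (-19, -39, 82), (-27, -39, 104), (-55, -45, 182), (11, -18, -3), (11, 17, -3), (-54, 43, 179), (-54, 50, 180), (-55, 57, 181), (-54, 62, 179)]
378 [(-14, -41, 62), (-21, -39, 82), (-58, -50, 183), (11, -20, -5), (11, -18, -6), (11, 17, -6), (11, 19, -6), (-56, 50, 179), (-57, 57, 180), (-56, 62, 179)]
390 [(11, -28, -12), (11, -24, -11), (11, -22, -11), (11, -20, -10), (10, -18, -8), (9, 17, -7), (11, 19, -12), (11, 22, -12), (11, 25, -11), (-61, 62, 180)]
410 [(11, -26, -18), (11, -23, -18), (10, -21, -17), (11, -19, -19), (9, -17, -15), (9, 16, -15), (11, 18, -19), (11, 21, -19), (10, 24, -17), (11, 26, -19)]
430 [(11, -25, -27), (11, -22, -26), (11, -20, -27), (11, -18, -27), (9, -16, -22), (9, 15, -23), (11, 17, -26), (11, 20, -27), (11, 22, -27), (11, 24, -27)]
450 [(11, -24, -33), (11, -21, -34), (10, -19, -33), (10, -17, -31), (9, -16, -30), (9, 14, -30), (9, 16, -30), (11, 19, -33), (11, 21, -35), (11, 23, -34)]
565 [(12, -18, -64), (8, -18, -57), (4, -18, -52), (6, 17, -54), (11, 17, -63), (13, 17, -66)]
590 [(10, -18, -66), (5, -18, -58), (2, -18, -53), (3, 17, -54), (9, 16, -65), (12, 17, -69)]
620 [(7, -18, -67), (2, -18, -59), (-2, -18, -53), (67, -1, -160), (5, 17, -64), (8, 17, -69)]
640 [(5, -18, -67), (0, -18, -60), (-4, -18, -54), (-2, 16, -57), (4, 16, -66), (7, 17, -70)]
```

Depth shows the fingertips about 3 mm behind the reported TCP, not 25 mm ahead of it. That explains the shallow grips, so I will grip deeper from now on.

```bash
python3 -m jog '[0.67,0,0,-10,0,0.67,0,0,-5,0,0.67,0,0,0,0,0.67,0,0,0,0,0.67,0,0,0,0]'|sed -n 2,5p; python3 -c "
from h import *
tip([488.9,-327.9,101],-3,yaw=79.7)
C,p,d=snap('wrist','w18',(220,100,420,320),3)"
```

```text
tool_pos: [491.0, -328.2, 132.0]
tcp_rot: [-3.131, 0.076, 1.39]
contact_force: [-0.2, 0.5, -0.0]
grip_width: 30.2
t38.45 pos [ 491.  -328.2  132. ] rpy [-179.41    4.33   79.64] w 30.2 F [-0.2  0.5 -0. ] tip [ 491.1 -328.   135. ]
  tip go tool [ 2.2 -1.8 34. ] yaw -0.1
```

View pics/w18.png

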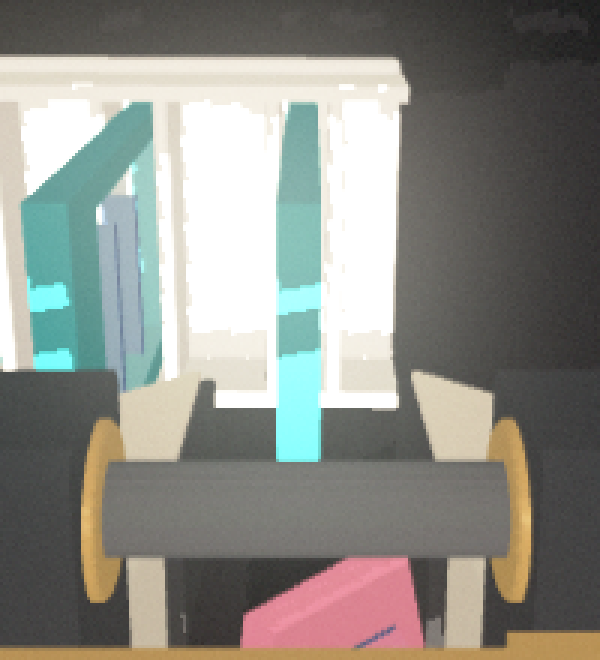

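```bash
python3 -m jog '[0.67,1,-1.5,10,0,0.67,0.5,0,10,0,0.67,0,0,8,0,0.67,0,0,0,0]'|sed -n 4p; python3 -c "
from h import *
tip([488.9,-327.9,101],-3,yaw=79.7)"
```

```text
contact_force: [-0.0, -0.3, 0.0]
t38.90 pos [ 488.1 -327.9  100.1] rpy [-179.27    4.25   79.64] w 30.1 F [-0.  -0.3  0. ] tip [ 488.2 -327.7  103.1]
  tip go tool [0.1 0.8 2.1] yaw -0.1
```

```bash
python3 -m jog '[1,0,0.8,2,0,1,0,0,0,0,1,0,0,0,0,1,0,0,0,0]'|sed -n 2,5p; python3 -m jog '[1,0,0,0,0]'|sed -n 2,5p
```

```text
tool_pos: [489.0, -328.3, 97.5]
tcp_rot: [-3.128, 0.074, 1.39]
contact_force: [-0.1, -0.7, -0.6]
grip_width: 7.7
tool_pos: [489.0, -328.3, 97.7]
tcp_rot: [-3.129, 0.074, 1.39]
contact_force: [0.2, 0.5, -1.6]
grip_width: 7.9
```

```bash
python3 -m jog '[1,0,0,-8,0,1,0,0,-15,0,1,0,0,-25,0,1,0,0,-35,0,1,0,0,-40,0]'|sed -n 2,5p;python3 -m jog '[1,0,0,-35,0,1,0,0,-25,0]'|sed -n 2,5p; python3 -c "
from h import *
C,p,d=snap('wrist','w19',(220,100,420,320),3);snap('scene','sc19',(140,60,340,290),3)"; python3 q.py
```

```text
tool_pos: [489.9, -317.6, 220.4]
tcp_rot: [-3.118, 0.068, 1.39]
contact_force: [0.6, -0.6, -1.2]
grip_width: 7.7
tool_pos: [492.3, -313.5, 286.4]
tcp_rot: [-3.123, 0.07, 1.39]
contact_force: [0.9, 0.1, -1.5]
grip_width: 7.9
t40.20 [ 493.4 -314.2  288.4] q [-0.6589  0.409   1.247  -0.0715  1.4642 -0.4706] sum -0.0213 tau [ -0.  -48.  -26.5  -0.3   0.6  -0. ]
```

View pics/sc19.png

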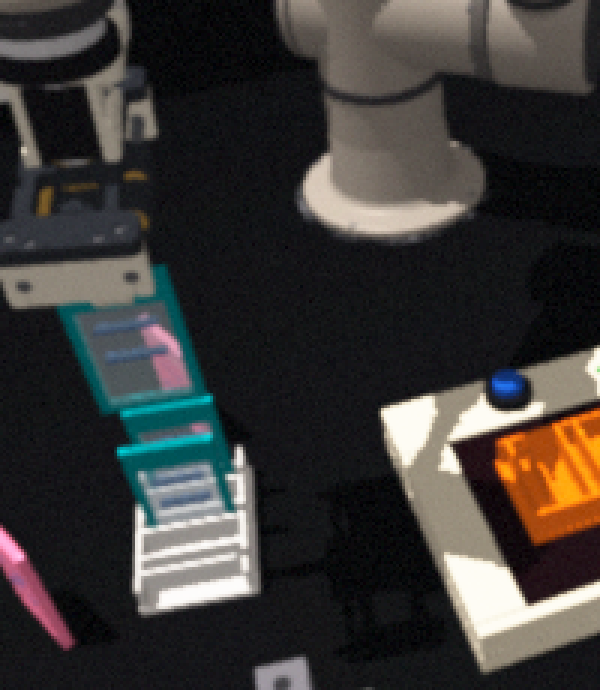

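```bash
python3 -m jog '[1,0,0,0,-5,1,0,0,0,-8.5,1,0,0,0,-8.5,1,0,0,0,-8.5,1,0,0,0,-8.5]'|sed -n 2,3p;python3 -m jog '[1,0,0,0,-8.5,1,0,0,0,-8.5,1,0,0,0,-8.5,1,0,0,0,-8.5,1,0,0,0,-8.5]'|sed -n 2,3p;python3 -m jog '[1,0,0,0,-8.5,1,0,0,0,-6,1,0,0,0,0]'|sed -n 2,3p; python3 q.py; python3 -c "
from h import *
tip([561.9,53.2,200],90,yaw=178.4)"
```

```text
tool_pos: [491.8, -313.0, 286.2]
tcp_rot: [-3.083, 0.044, 2.084]
tool_pos: [489.6, -311.4, 281.2]
tcp_rot: [-3.072, -0.016, 2.831]
tool_pos: [488.3, -310.6, 278.3]
tcp_rot: [-3.082, -0.038, 3.092]
t41.50 [ 488.3 -310.6  278.3] q [-0.6595  0.4123  1.2687 -0.071   1.4574 -2.1742] sum -0.0032 tau [  0.  -49.  -26.5  -0.4   0.   -1.1]
t41.50 pos [ 488.3 -310.6  278.3] rpy [-176.58   -2.16  177.17] w 8.0 F [ 0.5  0.5 -0.5] tip [ 484.6 -315.8  188.5]
  tip go tool [-58.5 370.8 -35.9] yaw -1.2
```

```bash
python3 -m jog '[1,-7,30,-1,-1,1,-7,42,-2,0,1,-7,46,-2,0,1,-7,46,-2,0,1,-7,46,-2,0]'|sed -n 2,3p;python3 -m jog '[1,-6,46,-2,0,1,-6,42,-2,0,1,-6,30,-2,0,1,0,15,0,0,1,0,0,0,0]'|sed -n 2,3p; python3 q.py; python3 -c "
from h import *
tip([561.9,53.2,160],90,yaw=178.4)"
```

```text
tool_pos: [530.7, -101.2, 269.4]
tcp_rot: [-3.082, -0.043, 3.083]
tool_pos: [555.8, 42.5, 263.9]
tcp_rot: [-3.084, -0.046, 3.074]
t42.50 [555.8  42.5 263.9] q [-0.0286  0.4096  1.312  -0.0565  1.4686 -1.5257] sum 0.0486 tau [  1.1 -48.2 -26.   -0.1   0.3   0.2]
t42.50 pos [555.8  42.5 263.9] rpy [-176.67   -2.64  176.11] w 7.6 F [-0.2 -1.7 -1.6] tip [551.3  37.5 174.2]
  tip go tool [-10.1  17.1  12.8] yaw -2.3
```

```bash
python3 -m jog '[1,-5,9,0,-1.2,1,-5,8,0,-1.2,1,0,0,0,0]'|sed -n 2,3p; python3 -c "
from h import *
tip([561.9,53.2,100],90,yaw=178.4)
C,p,d=snap('wrist','w20')
snap('scene','sc20',(260,90,460,270),4)"
```

```text
tool_pos: [567.3, 58.1, 261.8]
tcp_rot: [-3.085, -0.05, 3.114]
t42.80 pos [567.3  58.1 261.8] rpy [-176.75   -2.84  178.44] w 7.7 F [ 0.  -0.2 -1.2] tip [562.8  53.1 172.1]
  tip go tool [-2.7  4.1 71.9] yaw 0.0
```

View pics/w20.png

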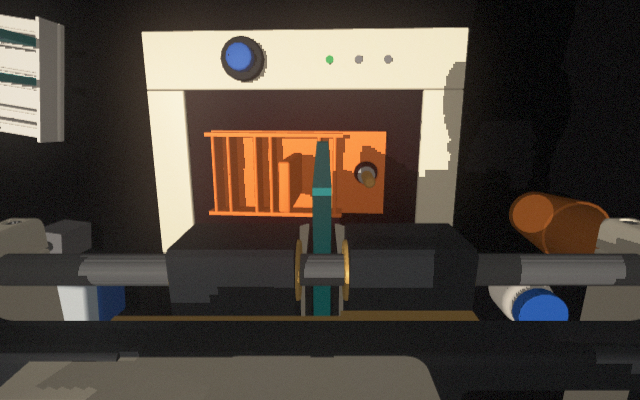

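View pics/sc20.png

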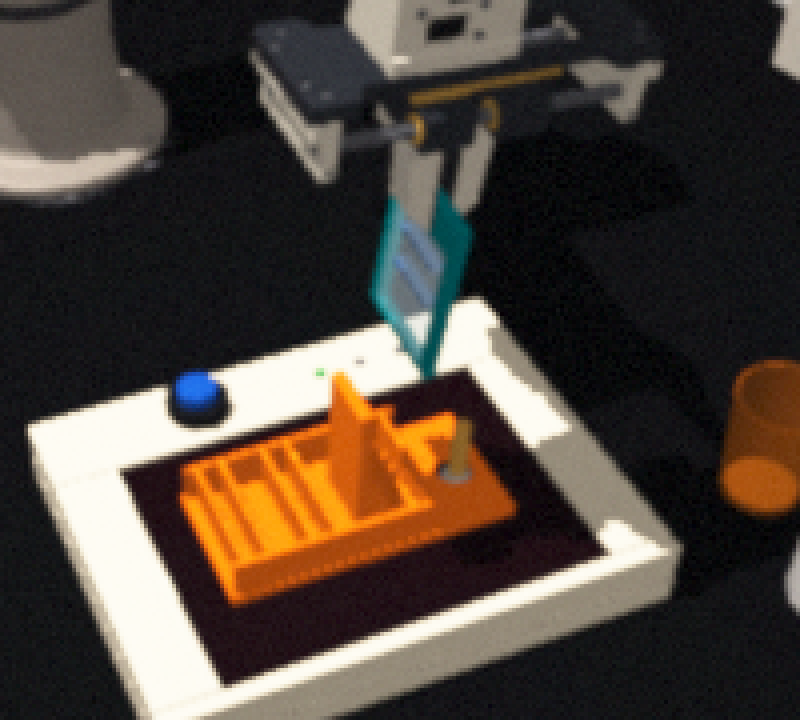

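```bash
python3 - <<'E'
from st import *
f,C=load("w20");p=f["p"]
cv2.imwrite("pics/w20c.png",cv2.resize(np.clip(p[120:225,200:395,::-1].astype(int)*1.3,0,255).astype(np.uint8),None,fx=4.1,fy=4.1,interpolation=cv2.INTER_NEAREST))
# expected slot centres projected (wall tops z=78) 
c=np.array([561,20.2]); u=np.array([np.cos(np.radians(88.4)),np.sin(np.radians(88.4))]); n=np.array([u[1],-u[0]])
for xs in (-77,-33,0,33,75):
    print(xs,[tuple(np.round((np.array(proj("wrist",[*(c+u*xs+n*w),z],C))-[200,120])*4.1).astype(int)) for w,z in ((-39,78),(39,78))], (c+u*xs).round(1))
E
```

```text
-77 [(np.int64(78), np.int64(72)), (np.int64(96), np.int64(375))] [558.9 -56.8]
-33 [(np.int64(253), np.int64(73)), (np.int64(263), np.int64(378))] [560.1 -12.8]
0 [(np.int64(386), np.int64(74)), (np.int64(390), np.int64(381))] [561.   20.2]
33 [(np.int64(520), np.int64(74)), (np.int64(518), np.int64(383))] [561.9  53.2]
75 [(np.int64(693), np.int64(75)), (np.int64(683), np.int64(386))] [563.1  95.2]
```

View pics/w20c.png

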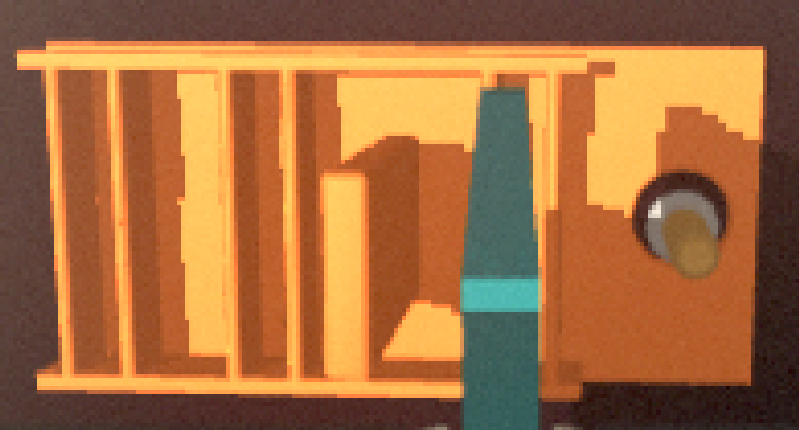

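```bash
cat >> h.py <<'E'
def tb(gpos,grpy,bot,T,yaw):
    """bottom point fixed in tool frame at grip time; y set to 0 (pads align)"""
    Rg=Ro.from_euler("xyz",grpy).as_matrix(); b=Rg.T@(np.array(bot)-np.array(gpos)); b[1]=0
    o=get_obs(); R=Ro.from_euler("xyz",o["tcp_rot"]).as_matrix(); t=o["tool_pos"]+R@b; e=R.T@(np.array(T)-t)
    print("b",b.round(1),"t%.2f pos %s rpy %s w %.1f F %s bottom %s"%(o["time"],o["tool_pos"].round(1),np.degrees(o["tcp_rot"]).round(2),o["grip_width"],o["contact_force"].round(1),t.round(1)))
    print("  go tool",e.round(1),"yaw %.1f"%(-((yaw-np.degrees(o["tcp_rot"][2])+180)%360-180)))
E
cat > g1.py <<'E'
from h import *
import sys
tb([489.0,-328.3,97.7],[-3.129,.074,1.39],[488.9,-327.9,8],[561.9,53.2,float(sys.argv[1])],178.4)
E
python3 g1.py 100
```

```text
b [ 7.   0.  89.4] t42.90 pos [566.9  57.4 261.9] rpy [-176.72   -2.85  178.36] w 7.5 F [-0.3 -0.7 -1.3] bottom [555.3  52.6 173.1]
  go tool [-10.2   4.9  72.5] yaw -0.0
```

```bash
python3 - <<'E'
from st import *
f,C=load("w20");P=cloud("wrist",f["d"],C)
for v in (142,144,150,160,170,180,186,190,194): print(v,P[v,321:324].mean(0).round(1))
E
```

```text
142 [521.2  55.  179.8]
144 [522.2  55.4 187.9]
150 [524.7  56.5 208.9]
160 [528.2  57.9 235.2]
170 [530.9  59.  256.7]
180 [532.9  60.  274.6]
186 [534.1  60.4 283.4]
190 [535.4  60.5 285.5]
194 [537.1  60.5 285.4]
```

```bash
python3 -m jog '[1,-4,1,15,0,1,-3,1,20,0,1,-3,1,20,0,1,0,0,10,0,1,0,0,0,0]'|sed -n 4p; python3 g1.py 90; python3 -c "
from h import *
C,p,d=snap('wrist','w21',(220,100,420,250),4)"
```

```text
contact_force: [-0.4, -0.4, -0.2]
b [ 7.   0.  89.4] t43.40 pos [574.4  52.7 195.9] rpy [-176.67   -2.68  178.01] w 7.9 F [-0.4 -0.4 -0.2] bottom [563.   47.9 107. ]
  go tool [ 0.5  6.3 16.7] yaw -0.4
```

View pics/w21.png

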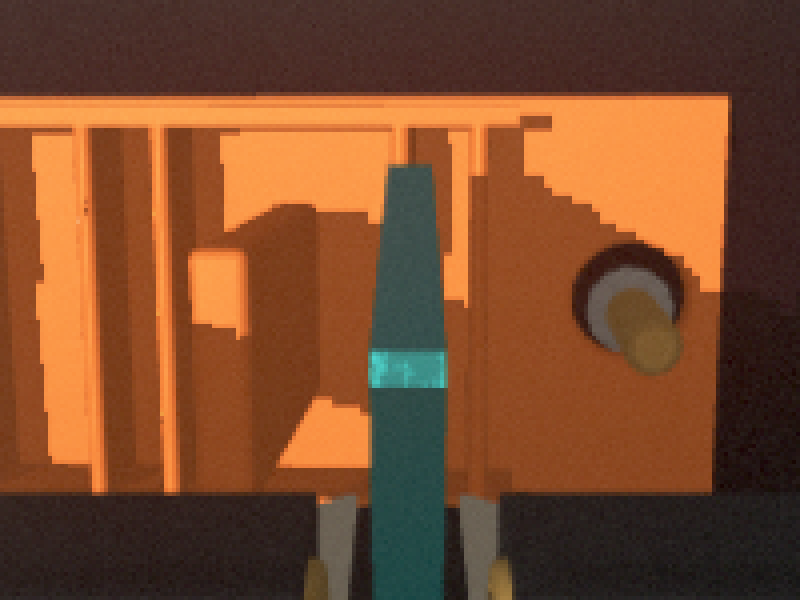

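```bash
cat > cb.py <<'E'
from st import *
import sys
def run(name,pb,pw,zw=78):
    f,C=load(name);P=cloud("wrist",f["d"],C)
    u,v=pb; q=np.median(P[int(v)+1:int(v)+3,int(u)-1:int(u)+2].reshape(-1,3),0); print("near bottom corner",q.round(1))
    for (u,v) in pw: print("wall pt",plane("wrist",u,v,zw,C).round(1))
E
python3 - <<'E'
from cb import *
g=lambda X,Y:(220+X/4,100+Y/4)
run("w21",g(410,165),[g(400,150),g(478,150),g(440,150)])
E
```

```text
near bottom corner [528.7  49.9 116.3]
wall pt [526.8  46.1  78. ]
wall pt [527.3  62.   78. ]
wall pt [527.1  54.3  78. ]
```

```bash
python3 -m jog '[1,0,4,3,-0.4,1,0,1,5,0,1,0,0.3,5,0,1,0,0,0,0]'|sed -n 4p; python3 g1.py 90; python3 -c "
from h import *
C,p,d=snap('wrist','w22',(220,100,420,250),4)"
```

```text
contact_force: [0.8, 0.5, -0.8]
b [ 7.   0.  89.4] t43.85 pos [575.5  57.4 185.4] rpy [-176.69   -2.35  178.43] w 7.3 F [ 0.8  0.5 -0.8] bottom [564.7  52.6  96.5]
  go tool [2.6 0.9 6.5] yaw 0.0
```

View pics/w22.png

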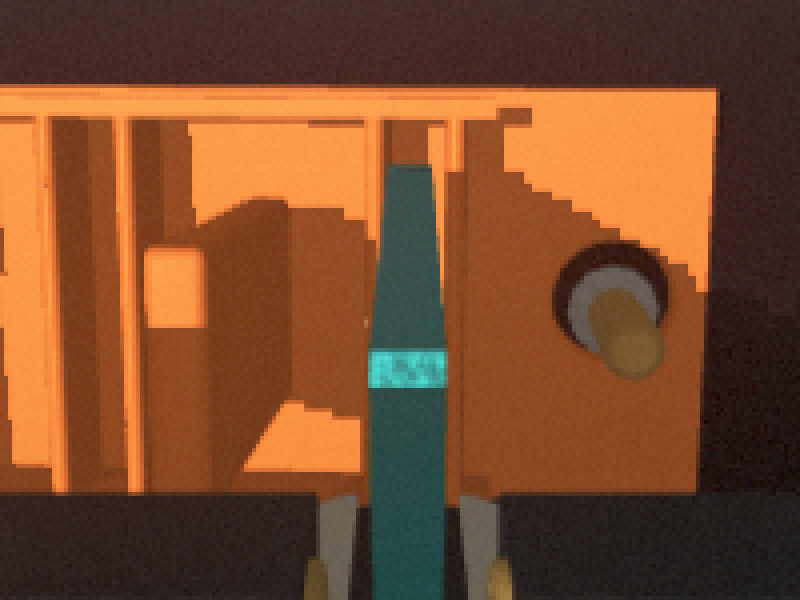

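```bash
python3 -m jog '[1,1.5,1.2,6,0,1,1,0.5,6,0,1,0,0.3,6,0]'|sed -n 4p; python3 g1.py 55; python3 -m jog '[1,0,0.4,6,0]'|sed -n 4p;python3 g1.py 55
```

```text
contact_force: [-0.6, 0.1, -0.4]
b [ 7.   0.  89.4] t44.20 pos [572.9  58.6 167.7] rpy [-176.7    -2.17  178.44] w 7.5 F [-0.6  0.1 -0.4] bottom [562.4  53.8  78.8]
  go tool [-0.4  0.8 23.8] yaw 0.0
contact_force: [0.3, -0.4, -0.7]
b [ 7.   0.  89.4] t44.30 pos [572.5  58.7 161. ] rpy [-176.69   -2.19  178.44] w 7.9 F [ 0.3 -0.4 -0.7] bottom [562.   53.8  72.1]
  go tool [-0.6  0.4 17.1] yaw 0.0
```

Bottom is now below the wall tops with no force. Continuing.

```bash
python3 -m jog '[1,-0.3,0.2,6,0,1,0,0.3,5,0]'|sed -n 4p; python3 g1.py 53;python3 -m jog '[1,0,0.2,3,0,1,0,0,2,0]'|sed -n 4p; python3 g1.py 53
```

```text
contact_force: [0.4, -0.6, -0.7]
b [ 7.   0.  89.4] t44.50 pos [572.1  58.4 148.5] rpy [-176.68   -2.24  178.44] w 7.4 F [ 0.4 -0.6 -0.7] bottom [561.5  53.5  59.6]
  go tool [-0.7  0.1  6.6] yaw 0.0
contact_force: [-7.5, 1.4, 24.1]
b [ 7.   0.  89.4] t44.70 pos [572.2  58.2 144.9] rpy [-176.65   -2.16  178.43] w 7.4 F [-7.5  1.4 24.1] bottom [561.7  53.2  56. ]
  go tool [-0.3  0.2  3. ] yaw 0.0
```

```bash
python3 -m jog '[0.8,0,0,0,0,0.8,0,0,0,0]'|sed -n 2,5p; python3 -m jog '[0.8,0,0,-10,0,0.75,0,0,-25,0,0.67,-10,0,-40,0,0.67,-20,-20,-25,0,0.67,-20,-40,0,0]'|sed -n 2,5p; python3 -c "
from h import *
C,p,d=snap('wrist','w23');snap('scene','sc23',(260,90,460,270),4)"
```

```text
tool_pos: [572.8, 58.2, 146.0]
tcp_rot: [-3.083, -0.035, 3.114]
contact_force: [-0.6, -0.9, 1.0]
grip_width: 17.1
tool_pos: [624.3, 6.6, 252.7]
tcp_rot: [-3.085, -0.038, 3.121]
contact_force: [0.6, -0.1, -0.5]
grip_width: 30.3
```

View pics/w23.png

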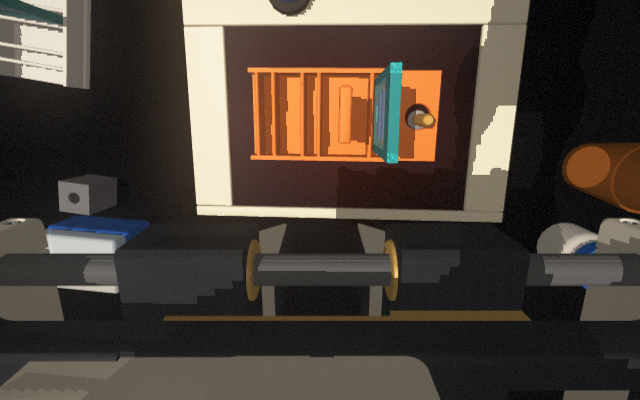

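View pics/sc23.png

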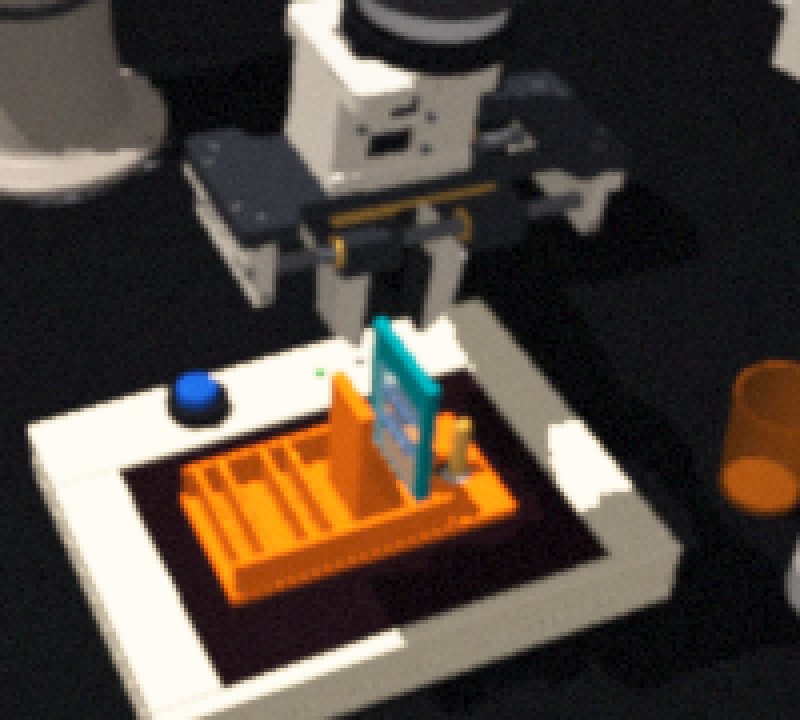

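```bash
python3 - <<'E'
from st import *
f,C=load("w23");P=cloud("wrist",f["d"],C)
print("cassette top z",np.median(P[72:155,394:398,2]), P[70,396].round(1),P[155,393].round(1))
print("base end",ang(plane("wrist",441.5,70,53,C)-plane("wrist",434.5,161,53,C))-90, "z",np.median(P[90:105,410:430,2]),np.median(P[140:155,410:428,2]),np.median(P[85:140,285:298,2]))
fin=plane("wrist",345,114.5,145,C);print("fin",fin)
togo([430,-380,285],80)
E
```

```text
cassette top z 162.3101280338011 [530.9  55.1 162.4] [589.9  54.6 162.2]
base end 88.6058826248532 z 52.36871249118566 52.25958078072783 52.25338313210554
fin [560.16845679  19.84957184 145.        ]
t45.5 pos [624.4   0.7 249.4] rpy [-176.6    -2.37  178.37] w 30.5 F [-0.3 -0.5 -0.3]
  go tx 183.5 ty -386.1 tz -35.6 yaw(tool) 98.4
```

```bash
python3 -m jog '[0.67,18,-30,0,0,0.67,21,-42,0,0,0.67,21,-42,0,0,0.67,21,-42,0,0,0.67,21,-42,0,0]'|sed -n 2,3p; python3 -m jog '[0.67,21,-42,0,0,0.67,21,-42,0,0,0.67,18,-30,0,0,0.67,5,-5,0,8,0.67,0,0,0,8.5]'|sed -n 2,3p; python3 -m jog '[0.67,0,0,0,8.5,0.67,0,0,0,8.5,0.67,0,0,0,8.5,0.67,0,0,0,8.5,0.67,0,0,0,8.5]'|sed -n 2,3p; python3 -m jog '[0.67,0,0,0,8.5,0.67,0,0,0,8.5,0.67,0,0,0,8.5,0.67,0,0,0,8.5,0.67,0,0,0,3]'|sed -n 2,3p; python3 q.py;  python3 -c "
from h import *
tip([447,-320.4,150],-3,yaw=79.9)"
```

```text
tool_pos: [515.4, -193.8, 263.8]
tcp_rot: [-3.086, -0.044, 3.121]
tool_pos: [440.9, -318.2, 274.7]
tcp_rot: [-3.076, -0.027, 2.822]
tool_pos: [439.5, -316.4, 275.1]
tcp_rot: [-3.075, 0.022, 2.076]
tool_pos: [439.2, -313.0, 275.4]
tcp_rot: [-3.101, 0.055, 1.419]
t47.50 [ 439.2 -313.   275.4] q [-0.7203  0.3427  1.3813 -0.0691  1.4228 -0.5574] sum 0.0052 tau [ -0.  -44.4 -25.7  -0.3   0.1   0. ]
t47.50 pos [ 439.2 -313.   275.4] rpy [-177.66    3.15   81.32] w 30.4 F [0.6 0.2 0.3] tip [ 439.4 -312.9  278.4]
  tip go tool [  0.8  13.9 128.1] yaw 1.4
```

```bash
python3 -m jog '[0.67,0,6,25,1.4,0.67,0,4,35,0,0.67,0,3,35,0,0.67,0,0,10,0,0.67,0,0,0,0]'|sed -n 2,3p; python3 -c "
from h import *
tip([447,-320.4,101],-3,yaw=79.9)
C,p,d=snap('wrist','w24',(160,100,480,280),2.5)"
```

```text
tool_pos: [448.1, -318.4, 169.7]
tcp_rot: [-3.105, 0.057, 1.392]
t48.00 pos [ 448.1 -318.4  169.7] rpy [-177.93    3.24   79.75] w 30.3 F [ 0.2  0.5 -0.1] tip [ 448.3 -318.3  172.7]
  tip go tool [ 1.7  1.7 71.7] yaw -0.1
```

View pics/w24.png

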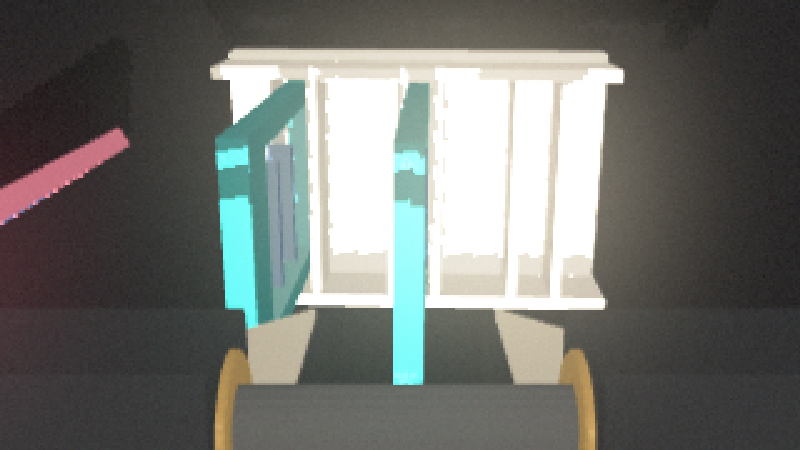

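```bash
python3 -m jog '[0.67,1,1,20,0,0.67,0.5,0.5,20,0,0.67,0,0,15,0,0.67,0,0,0,0]'|sed -n 2,4p; python3 -c "
from h import *
tip([447,-320.4,101],-3,yaw=79.9)"
```

```text
tool_pos: [451.4, -322.7, 122.2]
tcp_rot: [-3.118, 0.064, 1.392]
contact_force: [-0.2, 0.0, -0.5]
t48.45 pos [ 451.4 -322.7  122.2] rpy [-178.64    3.66   79.73] w 30.2 F [-0.2  0.  -0.5] tip [ 451.5 -322.5  125.2]
  tip go tool [ 2.8 -4.3 24.2] yaw -0.2
```

```bash
python3 -m jog '[0.67,1.5,-3.5,5,0,0.67,1,-1,9,0,0.67,0,0,8,0,0.67,0,0,0,0]'|sed -n 2,4p; python3 -c "
from h import *
tip([447,-320.4,101],-3,yaw=79.9)"
```

```text
tool_pos: [448.4, -322.1, 103.7]
tcp_rot: [-3.125, 0.068, 1.391]
contact_force: [-1.2, -0.2, -0.2]
t48.85 pos [ 448.4 -322.1  103.7] rpy [-179.04    3.9    79.71] w 30.7 F [-1.2 -0.2 -0.2] tip [ 448.5 -321.9  106.7]
  tip go tool [ 1.6 -1.7  5.6] yaw -0.2
```

```bash
python3 -m jog '[0.67,1.5,-1.7,5,0,1,0,0,0,0,1,0,0,0,0,1,0,0,0,0,1,0,0,0,0]'|sed -n 2,5p; python3 -m jog '[1,0,0,0,0]'|sed -n 2,5p
```

```text
tool_pos: [447.1, -320.8, 98.7]
tcp_rot: [-3.125, 0.068, 1.391]
contact_force: [0.3, -0.4, -0.8]
grip_width: 7.6
tool_pos: [447.1, -320.8, 98.7]
tcp_rot: [-3.125, 0.068, 1.391]
contact_force: [0.3, 0.9, -0.8]
grip_width: 7.6
```

```bash
python3 -m jog '[1,0,0,-8,0,1,0,0,-15,0,1,0,0,-25,0,1,0,0,-35,0,1,0,0,-40,0]'|sed -n 2,5p;python3 -m jog '[1,0,0,-30,0,1,0,0,-15,-5,1,0,0,0,-8.5,1,0,0,0,-8.5,1,0,0,0,-8.5]'|sed -n 2,5p;python3 -m jog '[1,0,0,0,-8.5,1,0,0,0,-8.5,1,0,0,0,-8.5,1,0,0,0,-8.5,1,0,0,0,-8.5]'|sed -n 2,3p;python3 -m jog '[1,0,0,0,-8.5,1,0,0,0,-8.5,1,0,0,0,-6,1,0,0,0,0]'|sed -n 2,3p; cat > g2.py <<'E'
from h import *
import sys
tb([447.1,-320.8,98.7],[-3.125,.068,1.391],[447,-320.4,8],[560.0,-12.8,float(sys.argv[1])],178.4)
E
python3 g2.py 120; python3 q.py
```

```text
tool_pos: [448.0, -310.7, 221.2]
tcp_rot: [-3.114, 0.061, 1.391]
contact_force: [0.6, -0.2, -0.8]
grip_width: 7.1
tool_pos: [451.7, -308.6, 279.2]
tcp_rot: [-3.095, 0.053, 1.935]
contact_force: [-0.5, -0.3, -1.3]
grip_width: 7.8
tool_pos: [451.3, -307.8, 282.8]
tcp_rot: [-3.071, 0.009, 2.684]
tool_pos: [450.9, -307.1, 285.2]
tcp_rot: [-3.073, -0.019, 3.095]
b [ 6.5  0.  90.5] t51.35 pos [ 450.9 -307.1  285.2] rpy [-176.06   -1.08  177.31] w 7.8 F [-0.3  1.  -0.5] bottom [ 442.4 -313.   195.1]
  go tool [-104.7  309.7   52. ] yaw -1.1
t51.35 [ 450.9 -307.1  285.2] q [-0.6993  0.33    1.3732 -0.0669  1.4118 -2.214 ] sum -0.0266 tau [ -0.  -44.4 -26.3  -0.4  -0.1  -1.1]
```

```bash
python3 -m jog '[1,-12,30,2,-1,1,-15,44,3,0,1,-15,44,3,0,1,-15,44,3,0,1,-15,44,3,0]'|sed -n 2,3p;python3 -m jog '[1,-14,40,4,0,1,-10,30,4,0,1,-5,15,4,0,1,0,0,0,0]'|sed -n 2,3p; python3 g2.py 110
```

```text
tool_pos: [531.7, -105.3, 257.3]
tcp_rot: [-3.069, -0.015, 3.085]
tool_pos: [567.0, -13.1, 238.5]
tcp_rot: [-3.071, -0.014, 3.079]
b [ 6.5  0.  90.5] t52.25 pos [567.  -13.1 238.5] rpy [-175.94   -0.79  176.43] w 7.5 F [ 0.4 -0.8 -0.8] bottom [558.9 -19.  148.4]
  go tool [-1.3  9.  37.8] yaw -2.0
```

```bash
python3 -m jog '[1,-1,5,12,-1,1,0,3,12,-1,1,0,0,10,0,1,0,0,0,0]'|sed -n 2,3p; python3 g2.py 90; python3 -c "
from h import *
C,p,d=snap('wrist','w25',(200,90,400,240),4)"
```

```text
tool_pos: [567.0, -9.3, 201.5]
tcp_rot: [-3.07, -0.017, 3.112]
b [ 6.5  0.  90.5] t52.65 pos [567.   -9.3 201.5] rpy [-175.92   -0.95  178.28] w 7.6 F [-0.3 -0.  -1.2] bottom [558.8 -15.5 111.4]
  go tool [-1.5  4.2 21.2] yaw -0.1
```

View pics/w25.png

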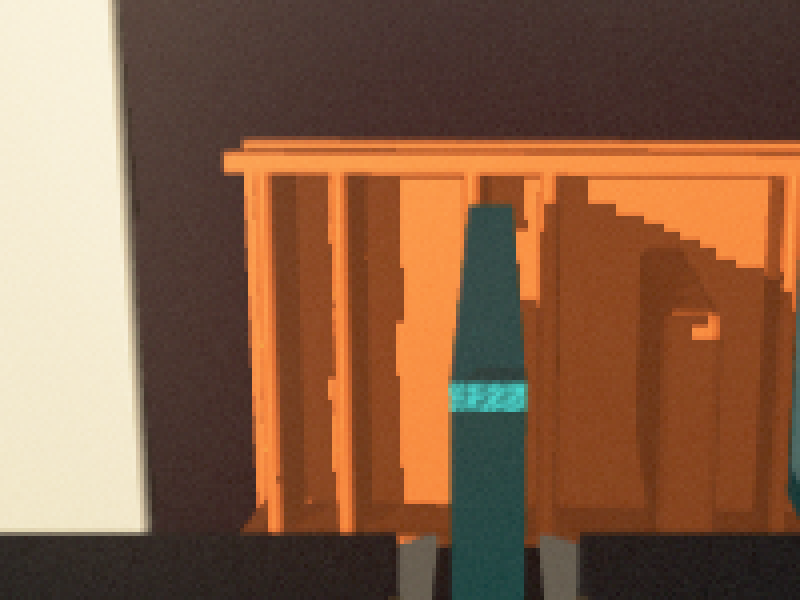

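```bash
python3 - <<'E'
from cb import *
g=lambda X,Y:(200+X/4,90+Y/4)
run("w25",g(491,207),[g(472,195),g(547,195),g(250,161),g(250,152)])
f,C=load("w25"); c=np.array([560.6,20]); u=np.array([.028,.9996]); n=np.array([u[1],-u[0]])
print([((np.array(proj("wrist",[*(c+u*-33+n*w),78],C))-[200,90])*4).round() for w in (-39,39)])
E
```

```text
near bottom corner [523.8 -13.4 120.2]
wall pt [524.2 -19.7  78. ]
wall pt [524.6  -4.2  78. ]
wall pt [516.2 -65.7  78. ]
wall pt [514.4 -65.6  78. ]
[array([509., 177.]), array([508., 538.])]
```

```bash
python3 -m jog '[1,-0.5,1.8,8,-0.1,1,-0.5,0.8,8,0,1,0,0.4,5,0,1,0,0,0,0]'|sed -n 4p; python3 g2.py 70; python3 -c "
from h import *
C,p,d=snap('wrist','w26',(200,90,400,240),4)"
```

```text
contact_force: [-1.0, 0.4, -1.2]
b [ 6.5  0.  90.5] t53.10 pos [568.4  -9.2 180. ] rpy [-175.9    -0.82  178.24] w 7.9 F [-1.   0.4 -1.2] bottom [560.4 -15.4  89.9]
  go tool [ 0.2  4.  19.7] yaw -0.2
```

View pics/w26.png

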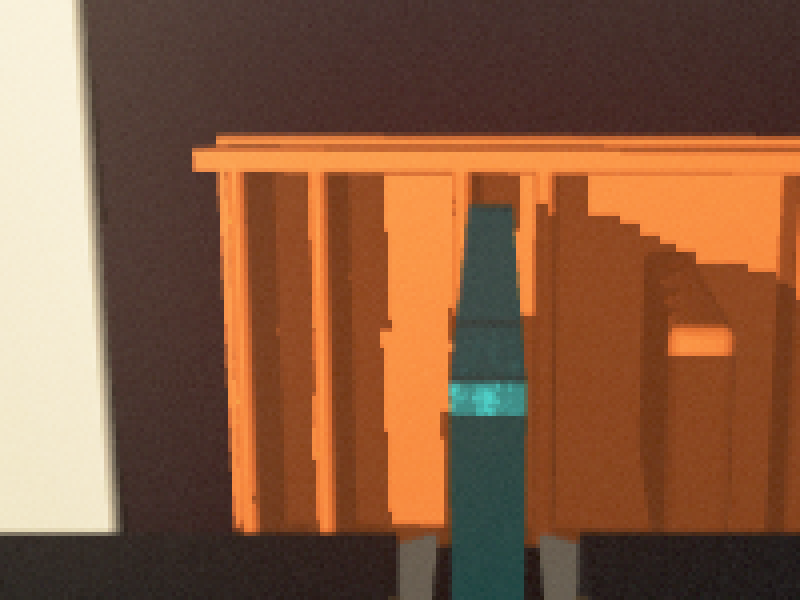

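```bash
python3 -m jog '[1,0,2.2,2,-0.2,1,0,0.6,5,0,1,0,0.4,5,0,1,0,0.3,4,0]'|sed -n 4p; python3 g2.py 53;
```

```text
contact_force: [-0.4, -0.5, -1.0]
b [ 6.5  0.  90.5] t53.55 pos [569.2  -6.5 164.2] rpy [-175.88   -0.65  178.48] w 7.9 F [-0.4 -0.5 -1. ] bottom [561.5 -12.8  74.1]
  go tool [ 1.3  1.5 21.1] yaw 0.1
```

```bash
python3 -m jog '[1,0.5,0.3,6,0,1,0.5,0.3,5,0]'|sed -n 4p; python3 g2.py 53; python3 -m jog '[1,0,0.2,4,0,1,0,0.2,2,0]'|sed -n 4p; python3 g2.py 53;
```

```text
contact_force: [0.7, -0.3, -1.0]
b [ 6.5  0.  90.5] t53.75 pos [568.   -6.6 152.2] rpy [-175.88   -0.65  178.48] w 7.5 F [ 0.7 -0.3 -1. ] bottom [560.3 -12.9  62.1]
  go tool [0.2 0.8 9.1] yaw 0.1
contact_force: [-3.9, 0.8, 14.9]
b [ 6.5  0.  90.5] t53.95 pos [567.6  -6.8 145.4] rpy [-175.87   -0.7   178.48] w 7.9 F [-3.9  0.8 14.9] bottom [559.8 -13.1  55.3]
  go tool [-0.2  0.5  2.3] yaw 0.1
```

```bash
python3 -m jog '[0.8,0,0,0,0,0.8,0,0,0,0]'|sed -n 2,5p; python3 -m jog '[0.8,0,0.5,-10,0,0.75,0,1,-25,0,0.67,-10,0,-40,0,0.67,-20,-20,-25,0,0.67,-20,-20,0,0]'|sed -n 2,5p; python3 -c "
from h import *
C,p,d=snap('wrist','w27');snap('scene','sc27',(260,90,460,270),4)"
```

```text
tool_pos: [567.9, -6.9, 145.6]
tcp_rot: [-3.069, -0.011, 3.115]
contact_force: [-0.6, -0.4, -0.3]
grip_width: 17.2
tool_pos: [617.7, -37.0, 254.5]
tcp_rot: [-3.07, -0.012, 3.119]
contact_force: [0.4, -0.4, 0.5]
grip_width: 30.2
```

View pics/w27.png

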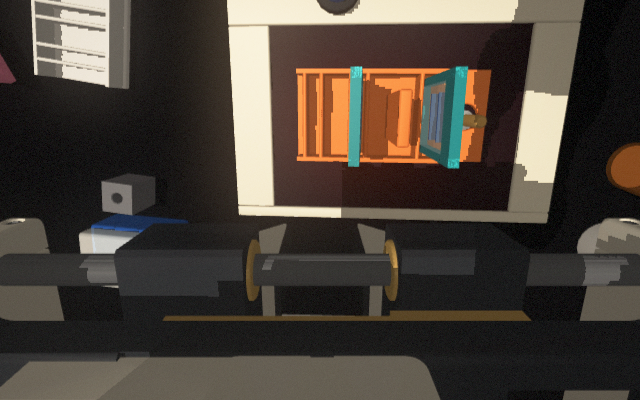

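View pics/sc27.png

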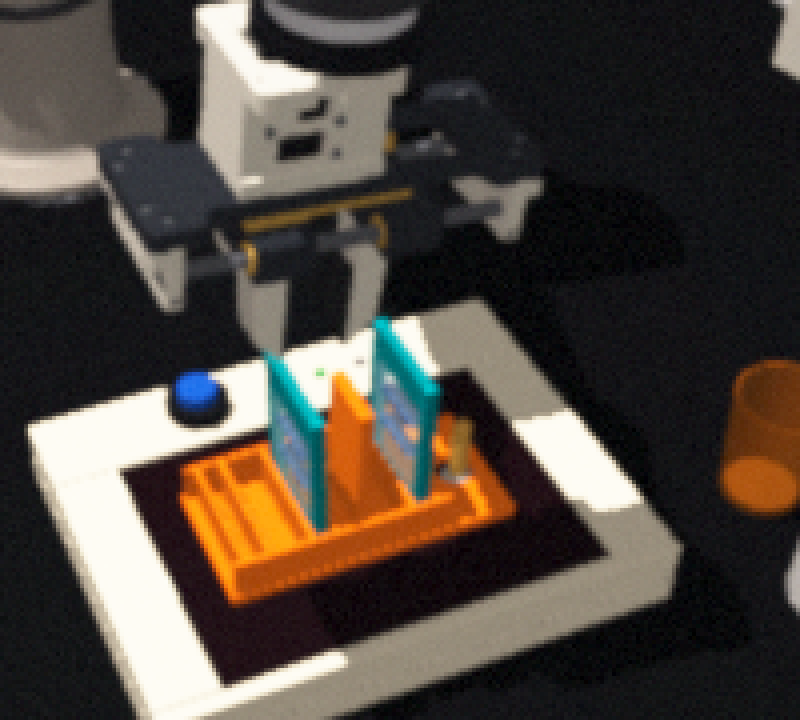

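Two are in. Now the third, A, at (403.5, -311.8).

```bash
python3 - <<'E'
from st import *
f,C=load("w27");P=cloud("wrist",f["d"],C)
print("top z",np.median(P[75:160,353:357,2]),np.median(P[75:160,455:459,2]))
togo([410,-311,250],80)
E
python3 -m jog '[0.67,20,-30,0,0,0.67,30,-39,0,0,0.67,30,-39,0,0,0.67,30,-39,0,0,0.67,30,-39,0,0]'|sed -n 2,3p; python3 -m jog '[0.67,25,-35,0,0,0.67,20,-25,0,0,0.67,5,-5,0,8,0.67,0,0,0,8.5,0.67,0,0,0,8.5]'|sed -n 2,3p; python3 -m jog '[0.67,0,0,0,8.5,0.67,0,0,0,8.5,0.67,0,0,0,8.5,0.67,0,0,0,8.5,0.67,0,0,0,8.5]'|sed -n 2,3p; python3 -m jog '[0.67,0,0,0,8.5,0.67,0,0,0,8.5,0.67,0,0,0,8.5,0.67,0,0,0,6]'|sed -n 2,3p; python3 q.py;  python3 -c "
from h import *
tip([403.5,-311.8,150],-3,yaw=79.8)"
```

```text
top z 162.31258407254117 162.31578636154973
t54.8 pos [617.8 -39.2 251. ] rpy [-175.89   -0.87  178.49] w 30.2 F [-0.7 -0.6  0.2]
  go tx 200.6 ty -277.2 tz 1.0 yaw(tool) 98.5
tool_pos: [470.4, -219.2, 265.1]
tcp_rot: [-3.073, -0.018, 3.125]
tool_pos: [410.8, -286.8, 272.4]
tcp_rot: [-3.072, 0.012, 2.678]
tool_pos: [408.9, -283.1, 273.1]
tcp_rot: [-3.099, 0.054, 1.93]
tool_pos: [407.7, -279.7, 273.6]
tcp_rot: [-3.133, 0.066, 1.369]
t56.65 [ 407.7 -279.7  273.6] q [-0.7159  0.2399  1.5297 -0.0635  1.3476 -0.5002] sum -0.0243 tau [ -0.  -38.6 -25.5  -0.2  -0.1  -1.1]
t56.65 pos [ 407.7 -279.7  273.6] rpy [-179.49    3.79   78.42] w 30.4 F [-0.3  0.1 -0.1] tip [ 407.7 -279.5  276.5]
  tip go tool [-24.1   3.5 128.4] yaw -1.4
```

```bash
python3 -m jog '[0.67,-10,1,25,-1.4,0.67,-8,1,35,0,0.67,-6,1,35,0,0.67,0,0,10,0,0.67,0,0,0,0]'|sed -n 2,3p; python3 -c "
from h import *
tip([403.5,-311.8,101],-3,yaw=79.8)
C,p,d=snap('wrist','w28',(160,100,480,280),2.5)"
```

```text
tool_pos: [404.1, -308.1, 170.3]
tcp_rot: [-3.135, 0.066, 1.392]
t57.15 pos [ 404.1 -308.1  170.3] rpy [-179.61    3.8    79.74] w 30.5 F [ 0.2 -0.  -0. ] tip [ 404.2 -307.9  173.3]
  tip go tool [ 0.8  0.5 72.4] yaw -0.1
```

View pics/w28.png

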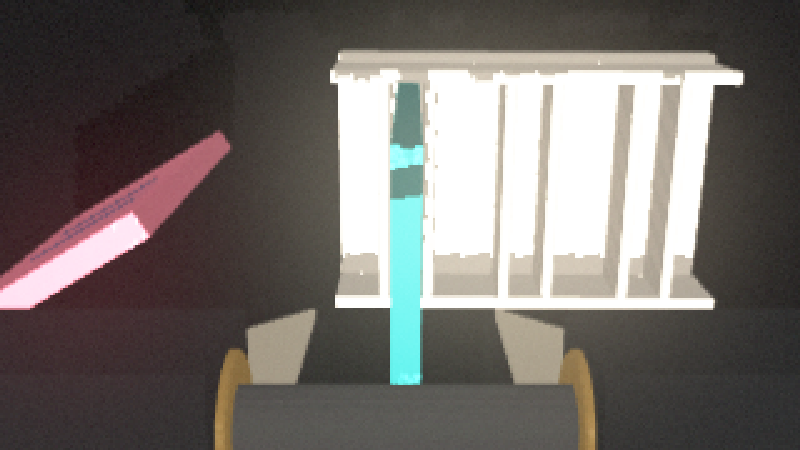

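```bash
python3 - <<'E'
from st import *
f,C=load("w28");p=f["p"];P=cloud("wrist",f["d"],C)
hsv=cv2.cvtColor(p,cv2.COLOR_RGB2HSV);m=((hsv[...,0]>160)|(hsv[...,0]<3))&(hsv[...,1]>40)&(hsv[...,2]>80); m[230:]=0; m[:,270:]=0
q=P[m]; o=get_obs(); R=Ro.from_euler("xyz",o["tcp_rot"]).as_matrix(); T=(q-o["tool_pos"])@R
print(len(q),"max tool y",np.percentile(T[:,1],[90,99,100]), "z",np.percentile(q[:,2],[1,50,99])); h=q[:,2]>80; print(np.percentile(T[h][:,1],99),np.percentile(q[h],[1,99],0))
E
```

```text
1563 max tool y [-70.11416729 -43.65606053  -0.67724241] z [ -1.53007411  68.355034   242.06512929]
-3.0739360195188596 [[ 270.39064597 -306.77950524   80.43575139]
 [ 415.66308086 -233.66596478  321.00325376]]
```

```bash
python3 - <<'E'
from st import *
f,C=load("w28");P=cloud("wrist",f["d"],C)
for X,Y in ((222,150),(200,180),(150,230),(130,240),(60,290)): print((X,Y),P[int(100+Y/2.5),int(160+X/2.5)].round(0))
E
```

```text
(222, 150) [ 336. -289.   12.]
(200, 180) [ 322. -302.   -0.]
(150, 230) [ 336. -290.  106.]
(130, 240) [ 332. -291.  109.]
(60, 290) [ 253. -337.   -1.]
```

```bash
python3 -m jog '[0.67,1,0,20,0,0.67,0.5,0,20,0,0.67,0,0,15,0,0.67,0,0,0,0]'|sed -n 2,4p; python3 -c "
from h import *
tip([403.5,-311.8,101],-3,yaw=79.8)"
```

```text
tool_pos: [407.6, -311.6, 122.5]
tcp_rot: [3.137, 0.074, 1.393]
contact_force: [0.2, 0.5, -0.5]
t57.60 pos [ 407.6 -311.6  122.5] rpy [179.72   4.22  79.8 ] w 30.5 F [ 0.2  0.5 -0.5] tip [ 407.7 -311.4  125.4]
  tip go tool [ 0.7 -4.2 24.4] yaw 0.0
```

```bash
python3 -m jog '[0.67,0.7,-4,5,0,0.67,0.5,-1,9,0,0.67,0,-0.5,9,0,0.67,0,0,0,0]'|sed -n 2,4p; python3 -c "
from h import *
tip([403.5,-311.8,101],-3,yaw=79.8)"
```

```text
tool_pos: [404.0, -312.2, 102.5]
tcp_rot: [3.13, 0.078, 1.393]
contact_force: [-0.1, -0.3, -0.3]
t58.00 pos [ 404.  -312.2  102.5] rpy [179.35   4.46  79.82] w 30.4 F [-0.1 -0.3 -0.3] tip [ 404.  -311.9  105.5]
  tip go tool [ 0.4 -0.6  4.4] yaw 0.0
```

```bash
python3 -m jog '[0.67,0.4,-0.6,4,0,1,0,0,0,0,1,0,0,0,0,1,0,0,0,0,1,0,0,0,0]'|sed -n 2,5p; python3 -m jog '[1,0,0,0,0]'|sed -n 2,5p
```

```text
tool_pos: [403.7, -312.3, 98.5]
tcp_rot: [3.13, 0.078, 1.393]
contact_force: [-0.2, -0.0, -0.7]
grip_width: 7.7
tool_pos: [403.7, -312.3, 98.5]
tcp_rot: [3.13, 0.078, 1.393]
contact_force: [-0.1, -0.1, -0.8]
grip_width: 7.7
```

```bash
cat > g3.py <<'E'
from h import *
import sys
tb([403.7,-312.3,98.5],[3.13,.078,1.393],[403.5,-311.8,8],[558.7,-56.8,float(sys.argv[1])],178.4)
E
python3 -m jog '[1,0,0,-8,0,1,0,0,-15,0,1,0,0,-25,0,1,0,0,-35,0,1,0,0,-40,0]'|sed -n 2,5p;python3 -m jog '[1,0,0,-25,0,1,0,0,0,-5,1,0,0,0,-8.5,1,0,0,0,-8.5,1,0,0,0,-8.5]'|sed -n 2,5p;python3 -m jog '[1,0,0,0,-8.5,1,0,0,0,-8.5,1,0,0,0,-8.5,1,0,0,0,-8.5,1,0,0,0,-8.5]'|sed -n 2,3p;python3 -m jog '[1,0,0,0,-8.5,1,0,0,0,-8.5,1,0,0,0,-6,1,0,0,0,0]'|sed -n 2,3p
python3 g3.py 120; python3 q.py
```

```text
tool_pos: [401.5, -300.1, 221.4]
tcp_rot: [3.14, 0.071, 1.393]
contact_force: [0.3, -0.5, -0.9]
grip_width: 8.0
tool_pos: [403.7, -299.0, 258.2]
tcp_rot: [-3.113, 0.076, 1.937]
contact_force: [-0.5, -0.2, -0.7]
grip_width: 7.9
tool_pos: [403.2, -298.1, 261.5]
tcp_rot: [-3.069, 0.038, 2.688]
tool_pos: [402.9, -297.4, 263.8]
tcp_rot: [-3.059, 0.007, 3.098]
b [ 7.5  0.  90.2] t60.50 pos [ 402.9 -297.4  263.8] rpy [-175.27    0.42  177.53] w 7.6 F [-0.4 -0.8 -0.1] bottom [ 395.7 -304.5  173.9]
  go tool [-151.8  258.2   33.9] yaw -0.9
t60.50 [ 402.9 -297.4  263.8] q [-0.7517  0.2374  1.5611 -0.0602  1.2843 -2.2637] sum -0.0589 tau [ -0.  -38.8 -25.7  -0.4  -0.3  -1.1]
```

```bash
python3 -m jog '[1,-16,25,0,-1,1,-24,40,0,0,1,-24,40,0,0,1,-24,40,0,0,1,-24,38,0,0]'|sed -n 2,3p;python3 -m jog '[1,-20,30,0,0,1,-12,20,0,0,1,-6,8,0,0,1,0,0,0,0]'|sed -n 2,3p; python3 g3.py 115
```

```text
tool_pos: [523.0, -118.4, 251.7]
tcp_rot: [-3.056, 0.01, 3.089]
tool_pos: [567.3, -54.8, 247.2]
tcp_rot: [-3.057, 0.011, 3.085]
b [ 7.5  0.  90.2] t61.40 pos [567.3 -54.8 247.2] rpy [-175.15    0.65  176.77] w 8.3 F [-1.  -0.1 -1.3] bottom [560.4 -62.1 157.2]
  go tool [ 2.4  8.7 41.6] yaw -1.6
```

```bash
python3 -m jog '[1,1,4,12,-1,1,1,3,15,-0.7,1,0,1,10,0,1,0,0,0,0]'|sed -n 2,3p; python3 g3.py 90; python3 -c "
from h import *
C,p,d=snap('wrist','w30',(200,90,400,240),4)"
```

```text
tool_pos: [563.4, -53.5, 207.3]
tcp_rot: [-3.056, 0.008, 3.111]
b [ 7.5  0.  90.2] t61.80 pos [563.4 -53.5 207.3] rpy [-175.07    0.44  178.23] w 7.7 F [ 0.6 -1.  -0.7] bottom [556.4 -61.1 117.4]
  go tool [-2.   6.7 26.9] yaw -0.2
```

View pics/w30.png

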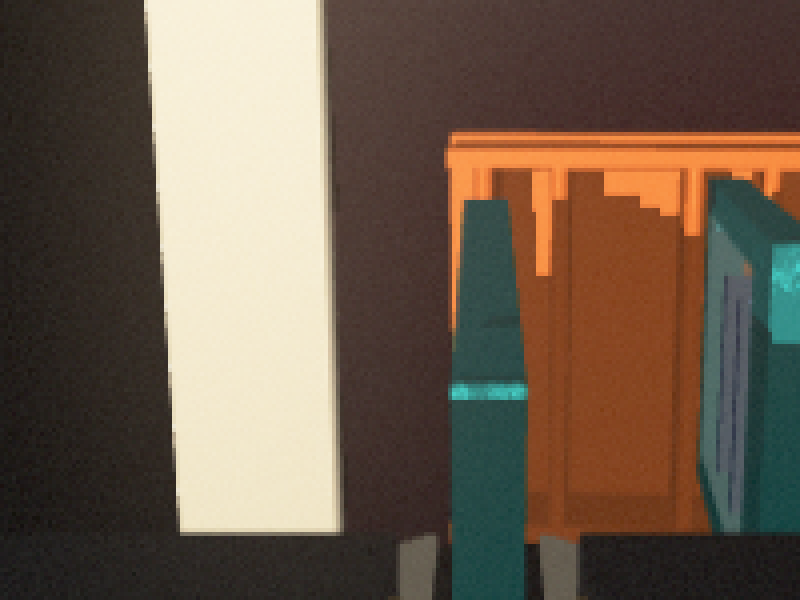

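```bash
python3 - <<'E'
from cb import *
g=lambda X,Y:(200+X/4,90+Y/4)
run("w30",g(487,202),[g(485,180),g(560,180)])
f,C=load("w30"); c=np.array([560.6,20]); u=np.array([.028,.9996]); n=np.array([u[1],-u[0]])
print([((np.array(proj("wrist",[*(c+u*-77+n*w),78],C))-[200,90])*4).round() for w in (-39,39)])
E
```

```text
near bottom corner [521.2 -59.4 126.9]
wall pt [521.1 -63.5  78. ]
wall pt [521.5 -47.8  78. ]
[array([521., 171.]), array([520., 525.])]
```

```bash
python3 -m jog '[1,-1,4,5,-0.2,1,-1,1.5,8,0,1,0,1,8,0,1,0,0.5,5,0,1,0,0,0,0]'|sed -n 2,4p; python3 g3.py 75; python3 -c "
from h import *
C,p,d=snap('wrist','w31',(200,90,400,240),4)"
```

```text
tool_pos: [566.8, -49.8, 180.5]
tcp_rot: [-3.055, 0.011, 3.112]
contact_force: [0.0, -0.0, -0.7]
b [ 7.5  0.  90.2] t62.35 pos [566.8 -49.8 180.5] rpy [-175.03    0.61  178.33] w 7.9 F [ 0.  -0.  -0.7] bottom [560.  -57.4  90.6]
  go tool [ 1.5  1.9 15.5] yaw -0.1
```

View pics/w31.png

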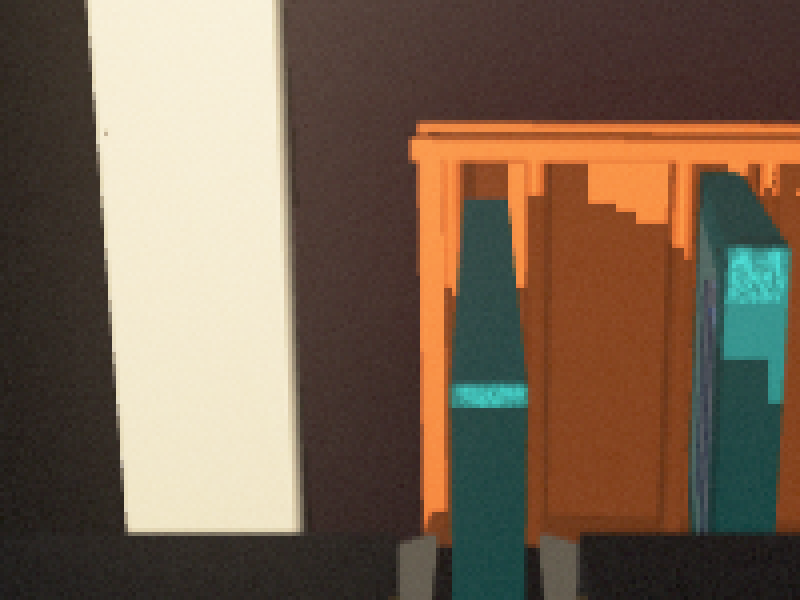

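```bash
python3 -m jog '[1,1,1,5,0,1,0.5,0.7,5,0,1,0,0.5,5,0]'|sed -n 4p; python3 g3.py 53; python3 -m jog '[1,0,0.4,6,0]'|sed -n 4p; python3 g3.py 53
```

```text
contact_force: [0.2, -0.1, -1.0]
b [ 7.5  0.  90.2] t62.70 pos [566.2 -48.9 165.8] rpy [-175.      0.78  178.34] w 7.9 F [ 0.2 -0.1 -1. ] bottom [559.7 -56.6  75.9]
  go tool [ 1.3  1.8 22.8] yaw -0.1
contact_force: [-0.3, -0.3, -1.3]
b [ 7.5  0.  90.2] t62.80 pos [566.4 -49.  159.5] rpy [-174.99    0.8   178.34] w 7.5 F [-0.3 -0.3 -1.3] bottom [559.9 -56.7  69.5]
  go tool [ 1.4  1.3 16.5] yaw -0.1
```

```bash
python3 -m jog '[1,0.7,0.5,6,0,1,0.3,0.4,4,0]'|sed -n 4p; python3 g3.py 53; python3 -m jog '[1,0,0.3,3,0,1,0,0.2,2,0]'|sed -n 4p; python3 g3.py 53
```

```text
contact_force: [0.7, 0.1, -0.3]
b [ 7.5  0.  90.2] t63.00 pos [565.2 -48.9 148. ] rpy [-175.      0.75  178.34] w 7.7 F [ 0.7  0.1 -0.3] bottom [558.7 -56.6  58.1]
  go tool [0.  0.2 5.1] yaw -0.1
contact_force: [-8.0, 1.7, 25.3]
b [ 7.5  0.  90.2] t63.20 pos [565.6 -49.1 144.6] rpy [-174.95    0.84  178.35] w 7.7 F [-8.   1.7 25.3] bottom [559.2 -56.9  54.7]
  go tool [0.5 0.2 1.7] yaw -0.0
```

```bash
python3 -m jog '[0.8,0,0,-0.5,0,0.8,0,0,0,0]'|sed -n 2,5p; python3 -m jog '[0.8,0,-0.5,-10,0,0.75,0,-1,-25,0,0.75,-10,0,-40,0,0.75,-20,10,-25,0,0.75,-20,10,0,0]'|sed -n 2,5p; python3 -c "
from h import *
C,p,d=snap('wrist','w32');snap('scene','sc32',(260,90,460,270),4)"
```

```text
tool_pos: [566.2, -49.2, 146.3]
tcp_rot: [-3.053, 0.017, 3.113]
contact_force: [-0.4, 0.7, 0.2]
grip_width: 17.2
tool_pos: [614.5, -23.6, 250.7]
tcp_rot: [-3.053, 0.015, 3.111]
contact_force: [0.5, 0.6, 0.1]
grip_width: 22.9
```

View pics/w32.png

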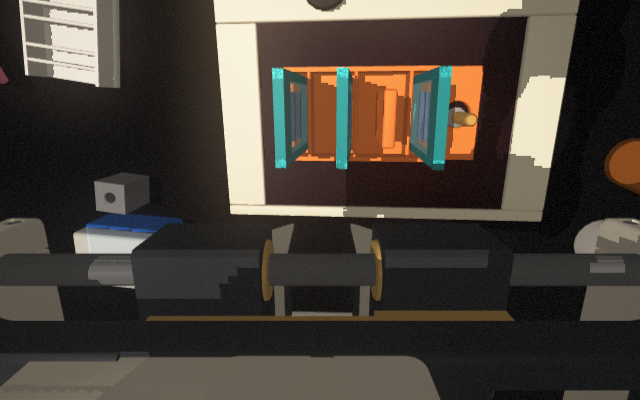

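View pics/sc32.png

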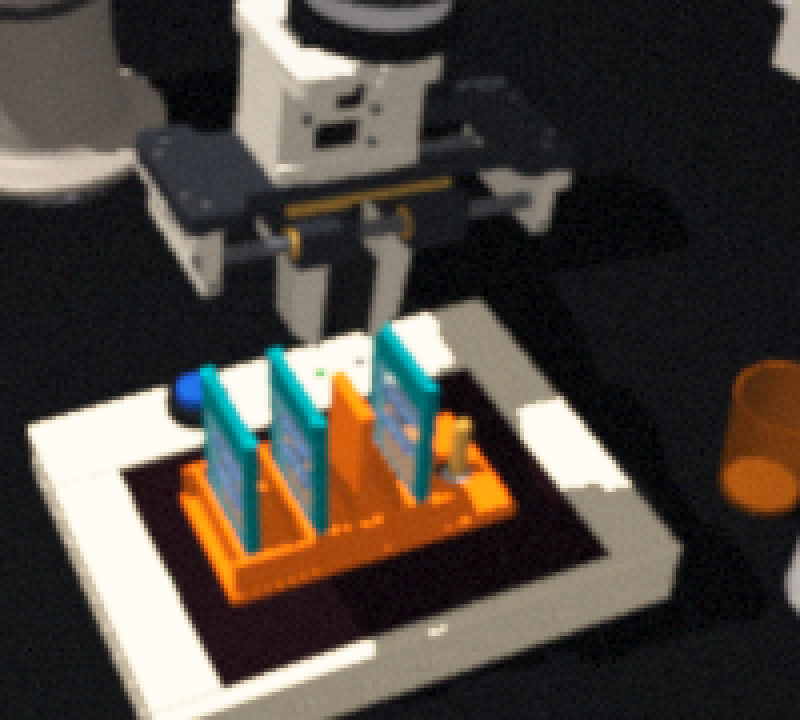

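```bash
python3 - <<'E'
from st import *
f,C=load("w32");P=cloud("wrist",f["d"],C)
for c in ((277,282),(341,346),(437,441)): print("top z",np.median(P[78:100,c[0]:c[1],2]),np.median(P[140:158,c[0]:c[1],2]))
cv2.imwrite("pics/w32c.png",cv2.resize(f["p"][50:180,250:500,::-1],None,fx=3.2,fy=3.2,interpolation=cv2.INTER_NEAREST))
print("base end",ang(plane("wrist",484,67,53,C)-plane("wrist",474.5,160,53,C))-90)
b=f["p"]; 
E
```

```text
top z 162.17549083004596 162.08814401200934
top z 162.23619942478103 162.32175439548274
top z 161.99046951699847 162.23353287695767
base end 89.11314528047683
```

View pics/w32c.png

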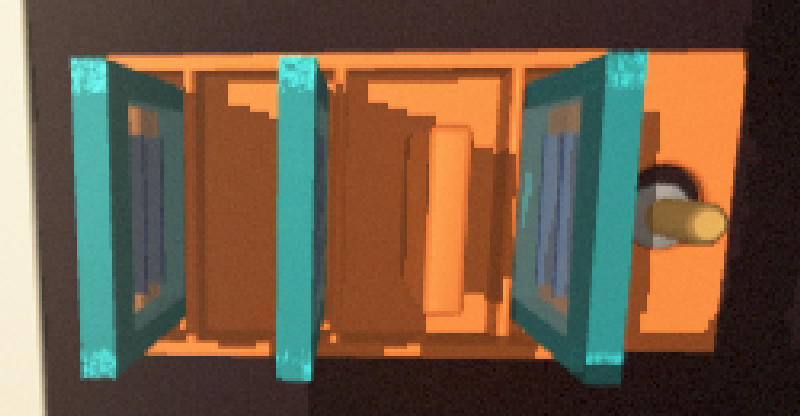

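```bash
python3 - <<'E'
from st import *
f,C=load("w32");k=3.2;g=lambda X,Y,z:plane("wrist",250+X/k,50+Y/k,z,C)
print("end",ang(g(747,50,53)-g(715,351,53))-90,"fin",ang(g(430,127,145)-g(425,314,145))-90,ang(g(470,128,145)-g(462,314,145))-90,"fin c",((g(430,127,145)+g(470,128,145)+g(425,314,145)+g(462,314,145))/4).round(1),"rim L",ang(g(25,20,49)-g(45,400,49)))
f,C=load("w20");P=cloud("wrist",f["d"],C);hsv=cv2.cvtColor(f["p"],cv2.COLOR_RGB2HSV)
m=(hsv[...,0]>102)&(hsv[...,0]<118)&(hsv[...,1]>120); m[:30]=0;m[90:]=0;m[:,:200]=0;m[:,280:]=0
q=P[m];print(m.sum(),np.percentile(q[:,2],[5,25,50,75,95])); t=q[q[:,2]>np.percentile(q[:,2],50)-2]; print(t.mean(0),(t.max(0)+t.min(0))/2)
togo([441,-33,200],178.4)
E
```

```text
end 88.83844984045294 fin 89.33091993181759 88.9147113241624 fin c [560.6  19.9 145. ] rim L 178.56756347242765
545 [68.75892011 69.58000418 70.16116331 70.63701938 71.4417056 ]
[441.20306576 -32.05399469  72.08762884] [468.25470151  11.70408773 246.58043078]
t64.0 pos [614.5 -22.8 246.9] rpy [-174.98    0.64  178.31] w 22.7 F [-0.6 -0.2 -0.2]
  go tx 173.1 ty -15.3 tz 46.9 yaw(tool) -0.1
```

```bash
python3 -m jog '[1,25,-2,0,0,1,35,-3,0,0,1,35,-3,0,0,1,35,-3,0,0,1,30,-3,0,0]'|sed -n 2,3p; python3 -m jog '[1,10,0,20,0,1,0,0,30,0,1,0,0,30,0,1,0,0,0,0]'|sed -n 2,5p; python3 -c "
from h import *
tip([441.2,-32.5,85],-3,yaw=178.4)"
```

```text
tool_pos: [447.3, -32.7, 242.5]
tcp_rot: [-3.054, 0.004, 3.114]
tool_pos: [429.5, -40.0, 161.9]
tcp_rot: [-3.054, 0.003, 3.112]
contact_force: [-0.7, -0.2, -0.6]
grip_width: 0.5
t64.90 pos [429.5 -40.  161.9] rpy [-1.7496e+02  1.6000e-01  1.7833e+02] w 0.5 F [-0.7 -0.2 -0.6] tip [429.5 -39.7 164.9]
  tip go tool [-11.3  14.6  78.9] yaw -0.1
```

```bash
python3 -m jog '[1,-6,7,25,0,1,-5,5,25,0,1,-1,2,20,0,1,0,0,0,0]'|sed -n 2,4p; python3 -c "
from h import *
tip([441.2,-32.5,73],-3,yaw=178.4)
C,p,d=snap('wrist','w33',(220,100,420,300),3)"
```

```text
tool_pos: [443.2, -33.2, 93.1]
tcp_rot: [-3.052, 0.006, 3.112]
contact_force: [-0.2, 0.2, 0.2]
t65.30 pos [443.2 -33.2  93.1] rpy [-174.89    0.34  178.29] w 0.3 F [-0.2  0.2  0.2] tip [443.1 -32.9  96.1]
  tip go tool [ 2.1  2.4 23. ] yaw -0.1
```

View pics/w33.png

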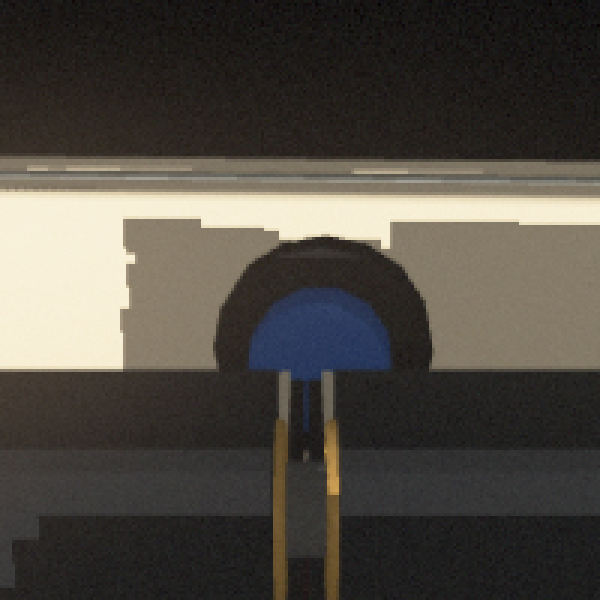

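```bash
python3 -m jog '[1,1.5,2,12,0,1,0.5,0.7,8,0]'|sed -n 2,4p; python3 -m jog '[1,0,0.2,3,0]'|sed -n 2,4p; python3 -m jog '[1,0,0.2,3,0]'|sed -n 2,4p; python3 -m jog '[1,0,0.2,3,0]'|sed -n 2,4p
```

```text
tool_pos: [444.6, -33.1, 77.7]
tcp_rot: [-3.051, 0.014, 3.112]
contact_force: [-0.7, -0.6, -0.2]
tool_pos: [445.1, -33.3, 75.4]
tcp_rot: [-3.05, 0.015, 3.112]
contact_force: [0.1, 0.7, 0.3]
tool_pos: [445.7, -33.6, 73.1]
tcp_rot: [-3.05, 0.017, 3.112]
contact_force: [-0.1, -0.6, -0.4]
tool_pos: [446.2, -33.8, 70.6]
tcp_rot: [-3.05, 0.018, 3.112]
contact_force: [0.5, -0.1, 0.2]
```

```bash
python3 -m jog '[1,4.5,1,1,0]'|sed -n 2,4p; python3 -m jog '[1,0,0.2,2.5,0]'|sed -n 2,4p; python3 -m jog '[1,0,0.2,2.5,0]'|sed -n 2,4p; python3 -m jog '[1,0,0.2,2.5,0]'|sed -n 2,4p
```

```text
tool_pos: [442.2, -32.9, 69.6]
tcp_rot: [-3.05, 0.019, 3.112]
contact_force: [0.2, 0.4, -0.1]
tool_pos: [441.6, -32.8, 67.2]
tcp_rot: [-3.05, 0.019, 3.112]
contact_force: [-1.6, 0.7, 1.9]
tool_pos: [441.6, -32.8, 64.8]
tcp_rot: [-3.05, 0.019, 3.112]
contact_force: [0.1, 0.5, 2.8]
tool_pos: [441.7, -32.8, 62.3]
tcp_rot: [-3.05, 0.019, 3.112]
contact_force: [-1.9, 0.7, 5.7]
```

Contact started at 67 to 68, with the spring force rising. I need the force to jump at the stop.

```bash
python3 -m jog '[1,0,0.1,2,0]'|sed -n 2,4p; python3 -m jog '[1,0,0,2,0]'|sed -n 2,4p
```

```text
tool_pos: [441.9, -32.9, 61.5]
tcp_rot: [-3.049, 0.02, 3.112]
contact_force: [-10.4, 4.5, 39.3]
tool_pos: [441.9, -32.9, 61.5]
tcp_rot: [-3.049, 0.02, 3.112]
contact_force: [-10.5, 6.0, 40.2]
```

```bash
python3 -m jog '[1,0,0,-8,0,1,0,0,-15,0,1,0,0,-30,0,1,0,0,-40,0,1,0,0,-40,0]'|sed -n 2,4p; python3 -m jog '[1,20,-30,-20,0,1,20,-30,0,0,1,0,0,0,0]'|sed -n 2,4p; python3 -c "
from h import *
C,p,d=snap('wrist','w34');snap('scene','sc34',(200,80,500,300),2.6); C,p,d=snap('top','top34',(120,80,520,320),2)
P=cloud('top',d,C); print(P[226:233,310:317,2])"
```

```text
tool_pos: [437.1, -20.1, 193.9]
tcp_rot: [-3.05, 0.011, 3.112]
contact_force: [1.6, -1.2, 0.4]
tool_pos: [397.5, -78.2, 224.9]
tcp_rot: [-3.047, 0.023, 3.116]
contact_force: [0.2, -0.4, -0.1]
[[69.44697238 67.12765412 70.05514955 71.52975022 70.59823269 71.06390149
  72.06461431]
 [72.16755853 69.8234731  68.26472806 71.86286392 69.2721033  72.12862791
  75.15621347]
 [71.10407686 68.09163524 71.89574356 72.00131168 70.85564981 70.96381674
  69.47134575]
 [71.92335982 74.21041016 67.84272503 68.28270148 66.73040265 70.94606659
  72.13923197]
 [72.45458478 67.72071501 72.08425094 72.40392635 69.96999397 67.85583354
  70.02011379]
 [71.43577099 71.79598737 72.22711246 73.2384719  72.48556583 66.99653189
  73.13894911]
 [70.66568841 72.66036399 71.77403238 72.47093962 70.75330524 74.63543476
  70.09591701]]
```

View pics/sc34.png

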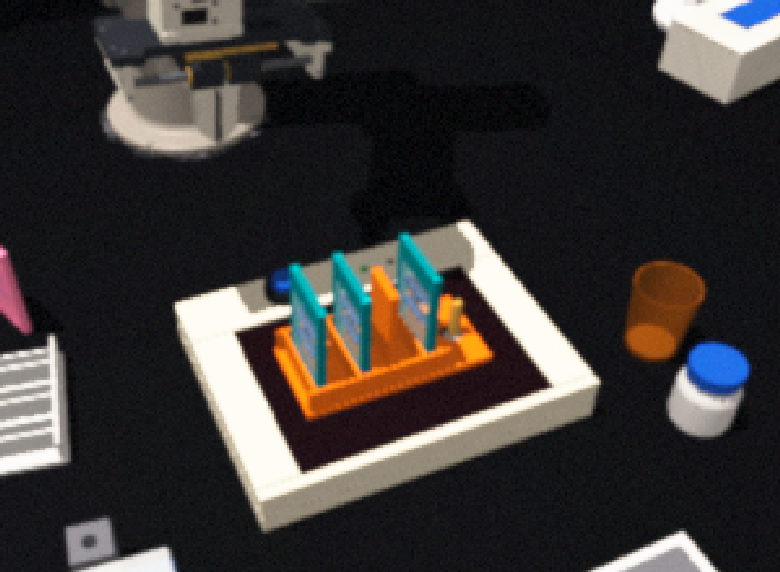

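View pics/top34.png

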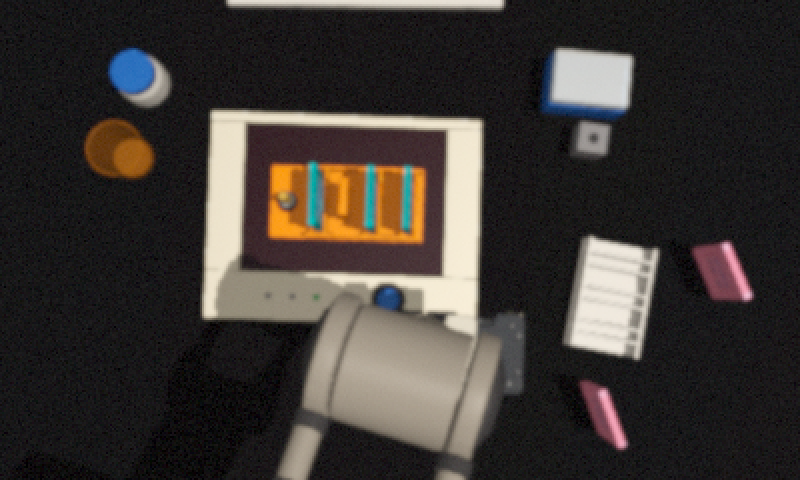

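```bash
python3 - <<'E'
from st import *
f,C=load("w32");P=cloud("wrist",f["d"],C); print("pin top",np.median(P[117:122,469:474].reshape(-1,3),0), "base z",np.median(P[70:78,470:478,2]),np.median(P[150:156,455:470,2]))
f=np.load("pics/top34.npz"); C=({k:f[k] for k in("cx","cy","R","t")},200/np.tan(np.radians(float(f["fovy"]))/2))
from meas import rect
p=f["p"];hsv=cv2.cvtColor(p,cv2.COLOR_RGB2HSV);m=(hsv[...,0]>5)&(hsv[...,0]<22)&(hsv[...,1]>150)&(hsv[...,2]>60); w=np.zeros_like(m); w[155:205,250:335]=1
m=cv2.morphologyEx((m&w).astype(np.uint8),cv2.MORPH_CLOSE,np.ones((9,9))); print(rect("top",m,53,C))
print(get_obs()["contact_force"])
E
```

```text
pin top [564.97645778  95.23024291  94.39924109] base z 52.25400865778539 52.252291863072465
((561.2954711914062, 18.292701721191406), (197.02110290527344, 98.33313751220703), 88.66273498535156)
[ 0.04398176 -0.7478119  -0.28485195]
```

```bash
python3 -c "
from plant import *
print(close_job())"
```

```text
the job is handed in; nothing more can be done
None
```

The job is handed in at about 67 s, with every step done in the order asked. The pin is in the plate's hole and the stand lies over it. All three teal cassettes stand in the stand's slots, and the lamp button was pressed to its stop and let go.

**Last checks**
- **Pin:** depth put its top at 94.4 mm. The depth readings there run about 0.6 mm low, which makes it the 95 mm expected when home.
- **Stand:** it lies flat, with its base top at 52.3 mm at both ends of the eye side. Its heading is 88.7° by the top camera against 88.5° for the light box; one wrist view gave 88.8–89.3°.
- **Cassettes:** all three tops read about 162.2 mm against the nominal 163 mm. They were not read again after the button press.
- **Button:** it sprang back to about 70 mm after the press.
- **Beaker, jar, tip box and the pink look-alikes:** they look unmoved in the final top view.

**What went wrong or disagreed**
- **Finger length:** the wrist depth showed the fingertips about 3 mm behind the reported TCP, not 25 mm ahead. My early grips were shallow because of this. I closed on nothing twice at the first cassette before finding the cause and gripping deeper.
- **Stand carried over the pin:** I lowered the held stand too far and its base pressed on the pin. The pin stayed in its hole, but the stand slipped in the grip.
- **Stand turned on the plate:** after I set it down it was about 8° out of square, either from that slip or from the announced knock. I regripped it and squared it up.
- **Tool tilt:** the tool drifted a few degrees off vertical during the run; I allowed for it at each placement.
- **Press force:** with the closed fingers on the button at its stop, the wrist reading peaked at about 40 N (42 N total). That is near the 40 N limit stated for the arm and gripper body.

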